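# Clear down the tart finishing bench

## Robot

A 6-joint arm with a two-finger parallel gripper is mounted at the origin on the work surface. World frame = base frame: x ahead of the robot, y to its left, z up, the work surface at z = 0. Lengths are in m, angles in rad, forces in N, time in s.
With the tool pointing down it reaches from about 0.225 to 0.875 m from the base axis. Payload 3.4 kg.
Tool frame: the origin (TCP) lies at the very end of the fingers, on their centre line; the grasp point (between the pads) lies 19 mm behind it; z points along the fingers, x is the direction in which the jaws open and shut, and the axes are right-handed (so a half turn about z gives the same grasp; the last joint's range is limited). The gripper opens to 85 mm and grips with 20 to 120 N. Pads are 22 mm wide; open, the fingers measure 114 mm over their backs; the gripper's body (76 mm by 85 mm) begins 54 mm behind the grasp point. The pads swing forward as they close: fully open they stand 13 mm farther back than shut.
Start: joints at [-1.38, 0.276, 1.505, -0, 1.361, -0.121], TCP at [0.176, -0.547, 0.231] pointing down, gripper open.
Joint ranges: [-2.89, 2.89], [-0.75, 2.08], [0.22, 2.7], [-1.18, 4.32], [0.11, 2.71], [-2.7, 2.7]. Speed limits (rad/s): [2.57, 2.57, 3.14, 3.14, 3.14, 3.14].

## Interface

Orientations are given as a unit quaternion [w, x, y, z].
In Python, from rig import manip gives the robot as it stands.
- The arm moves only by the tool send_rows, never from a script. Its argument "increments" is a list of rows, each a list of 5 numbers: the opening, from 0 (shut) to 1 (fully open), then the shift along the tool's x, y, z in m, then the turn about the tool's z in rad. A call has 1 to 8 rows; each row shifts and turns the commanded pose from where the row before left it, along the tool's axes as they then stand; what a row does not reach is not made up. A row lasts 1/8 s, in which the tool goes at most 62.5 mm and 10.7 degrees, less where a joint would pass 70% of its speed; a pose out of reach is approached as far as the arm can. A call is refused whole if a number of a shift passes 0.0625 or a number of a turn 0.188, either way. A call with a gripper value outside its range is refused whole. The fingers move at their own pace and stop on an object; "squeeze" is the grip in N (left out, the last holds). Time passes only in rows, so rows that do not move let the fingers close. It gives the time, the measured TCP pose, the force and the opening at its end, in the units of the state.
- manip.get_state(): the state, without advancing time (a new reading comes with each control period).
- manip.get_image(name): name is "scene" or "top" or "wrist"; returns the picture (420x560x3 uint8, red, green, blue); there is no depth.
- manip.calibration(name): a dict with "fx", "fy", "cx", "cy" (pixels), "camera_from_world" (4x4, takes a point from world to camera coordinates). Camera axes: x right, y up, looking along -z (the intrinsics and any distortion apply to the point x, -y, -z); pixel columns grow to the right and rows downward; lengths in m; the calibration is good to about 2 mm. The wrist camera is an equidistant fisheye: a pixel r from the principal point sees the ray r / f radians off the axis. A picture is of the moment at which its call begins: read the wrist's pose just before it. calibration takes no time and is no camera call; for the wrist camera it gives the pose at the moment of the call.
- manip.sign_off(): hands the job in, once; it reports no verdict.
The state is a dict: "clock": time; "qpos": joint angles; "qd": joint speeds; "effort": joint torques, N m; "position": TCP position; "ee_rot": TCP orientation; "contact_force": force on the tool from outside, world axes, zero at the start; "moment": the same for the moment, N m; "width": finger opening in m.
Only numpy, scipy, OpenCV 4.12 (cv2) and the standard library are available. Lean on these libraries where they do the work, as an engineer would, in place of code of your own. Each camera call takes 0.05 s, during which the arm holds its last target.

## Task

Clear down the tart finishing bench: stack all the white trays of chocolate discs on the dark steel base, cut corners over cut corners so that each skirt drops fully over the rim below, and cap the stack with the blue lid, keeping the trays level. Press every palette knife fully down into a clip of its own on the carrier until the red jaw has snapped shut over the handle, blade over the drip pan and handle centred on the clip, and stand the white-banded sugar shaker just to the right of the brown-banded cocoa shaker (as seen from the robot), level with it and about two fingers apart. Leave the tarts and the other things on the bench where they are, and if something gets knocked out of place, put it right.

Things in the scene. Friction and masses are not known exactly. Their poses are not given: they have to be found in the camera images.
- base_c (a point): Stacking base, fixed: dark steel, 100 x 60 mm (long side along x), two corners cut at 45 degrees by 14 mm, both at its +x end, on a black foot 116 x 74 x 3 mm. Flat ledge 16 mm above the bench, above it a sloping rim to 21 mm. A tray put over the rim the same way round rests on the ledge. This point: its centre line, 10.5 mm above the bench; z up.
- lid_c (a point): Blue lid, 100 x 60 mm, plan and cut corners (+x end) as the trays, 12 mm high, skirt below open, 3 mm thick, 8 mm deep; it seats as a tray does, the same way round. On top a grip ridge 12 mm wide (y), 44 mm long (x), 18 mm high (its top 30 mm above the underside). 100 g. This point: its centre, 15 mm above the underside; z up.
- carrier: Knife carrier, fixed: metal plate 124 mm (x) by 220 mm (y), its top 8 mm above the bench, with three clips 75 mm apart along y; joined to its +x end a drip pan 122 x 220 mm with walls 19 mm high. Handles lie along x in the clips, blades over the pan. Origin on the bench under the middle clip; x points to the pan, z up.
- pan_c (a point): Centre of the carrier's drip pan, 19 mm above the bench, 124 mm along the carrier's x from the middle clip.
- slot1 (a point): Clip 1 (carrier y = -75 mm): where a seated handle's centre lies, 40 mm above the bench; axes as the carrier's. Two forks, 8 mm thick, stand 38 mm either side along x, with 68 mm free between them for fingers. Slot 20 mm wide, seat 31 mm high; on the -y side a tall prong to 67 mm with a flared lip to 77 mm, on the +y side a short prong to 43 mm and the red jaw.
- slot2 (a point): Clip 2 (carrier y = 0 mm): where a seated handle's centre lies, 40 mm above the bench; axes as the carrier's. Two forks, 8 mm thick, stand 38 mm either side along x, with 68 mm free between them for fingers. Slot 20 mm wide, seat 31 mm high; on the -y side a tall prong to 67 mm with a flared lip to 77 mm, on the +y side a short prong to 43 mm and the red jaw.
- slot3 (a point): Clip 3 (carrier y = +75 mm): where a seated handle's centre lies, 40 mm above the bench; axes as the carrier's. Two forks, 8 mm thick, stand 38 mm either side along x, with 68 mm free between them for fingers. Slot 20 mm wide, seat 31 mm high; on the -y side a tall prong to 67 mm with a flared lip to 77 mm, on the +y side a short prong to 43 mm and the red jaw.
- jaw1 (a joint): Red sprung jaw of clip 1, hinged 22 mm to +y, 14 mm up: 0 shut, to 0.6 rad swung out to +y. A nose over each fork overhangs the slot to 4 mm from its middle, 50.5 to 74.5 mm above the bench, top sloping. A handle pushed straight down (8 to 20 N) meets it with its axis at about 66 mm, wedges it aside and it springs shut (near 0) when the handle is home.
- jaw2 (a joint): Red sprung jaw of clip 2, hinged 22 mm to +y, 14 mm up: 0 shut, to 0.6 rad swung out to +y. A nose over each fork overhangs the slot to 4 mm from its middle, 50.5 to 74.5 mm above the bench, top sloping. A handle pushed straight down (8 to 20 N) meets it with its axis at about 66 mm, wedges it aside and it springs shut (near 0) when the handle is home.
- jaw3 (a joint): Red sprung jaw of clip 3, hinged 22 mm to +y, 14 mm up: 0 shut, to 0.6 rad swung out to +y. A nose over each fork overhangs the slot to 4 mm from its middle, 50.5 to 74.5 mm above the bench, top sloping. A handle pushed straight down (8 to 20 N) meets it with its axis at about 66 mm, wedges it aside and it springs shut (near 0) when the handle is home.
- knife1_c (a point): Cranked palette knife (may be absent): round black handle, 18 mm in diameter, 110 mm long along x, then a thin steel blade 22 mm wide out to 160 mm from the handle's centre on the +x side, set low so that it lies on the bench with the handle. 110 g. This point: centre of the handle, 9 mm above the bench when lying; x points to the blade.
- knife2_c (a point): Cranked palette knife (may be absent): round black handle, 18 mm in diameter, 110 mm long along x, then a thin steel blade 22 mm wide out to 160 mm from the handle's centre on the +x side, set low so that it lies on the bench with the handle. 110 g. This point: centre of the handle, 9 mm above the bench when lying; x points to the blade.
- knife3_c (a point): Cranked palette knife (may be absent): round black handle, 18 mm in diameter, 110 mm long along x, then a thin steel blade 22 mm wide out to 160 mm from the handle's centre on the +x side, set low so that it lies on the bench with the handle. 110 g. This point: centre of the handle, 9 mm above the bench when lying; x points to the blade.
- tray1_c (a point): White tray with six dark chocolate discs (may be absent), 100 x 60 mm (long along x), two corners cut at 45 degrees by 14 mm, both at its +x end. Sides 16 mm high, inset sloping rim to 21 mm, discs to 23; below a skirt 3 mm thick, 8 mm deep, open. Fits a rim only the same way round, about 1 mm play, 16 mm a layer. 120 g. This point: its centre, 10.5 mm above the underside; z up.
- tray2_c (a point): White tray with six dark chocolate discs (may be absent), 100 x 60 mm (long along x), two corners cut at 45 degrees by 14 mm, both at its +x end. Sides 16 mm high, inset sloping rim to 21 mm, discs to 23; below a skirt 3 mm thick, 8 mm deep, open. Fits a rim only the same way round, about 1 mm play, 16 mm a layer. 120 g. This point: its centre, 10.5 mm above the underside; z up.
- tray3_c (a point): White tray with six dark chocolate discs (may be absent), 100 x 60 mm (long along x), two corners cut at 45 degrees by 14 mm, both at its +x end. Sides 16 mm high, inset sloping rim to 21 mm, discs to 23; below a skirt 3 mm thick, 8 mm deep, open. Fits a rim only the same way round, about 1 mm play, 16 mm a layer. 120 g. This point: its centre, 10.5 mm above the underside; z up.
- tart_a: Finished tart with white meringue, 78 mm across, 22 mm high; origin under its centre. Not part of the job.
- tart_b: Yellow lemon tart, 78 mm across, 22 mm high; origin under its centre. Not part of the job.
- tart_c: Chocolate tart, 78 mm across, 22 mm high; origin under its centre. Not part of the job.
- tart_ring: Empty steel tart ring, 80 mm across, 20 mm high; origin under its centre. Not part of the job.
- scraper: Steel dough scraper with wooden back, 150 mm long, lying flat; origin under its centre. Not part of the job.
- sugar_c (a point): Sugar shaker: upright aluminium can with a white band and white domed top, 58 mm across, 85 mm high, 180 g. This point: its centre, half-way up (42.5 mm). It belongs to the right of the cocoa shaker (towards -y of the robot), gap about 10 to 40 mm.
- cocoa_c (a point): Cocoa shaker: same can with a dark brown band and brown top, 58 mm across, 85 mm high; stays where it is. This point: its centre, half-way up (42.5 mm); its x points straight ahead of the robot, y to the robot's left.
Mind the look-alikes: they are no part of the job. What is shaped like the part that bears tray3_c but green is not meant.

How it is judged:
At the end, for the whole second after the job is handed in: Trays on the base, same way round, within 8 mm and 2.5 mm of fully down, lid so on top; each knife in a clip, handle centre within 12 mm along, 3 mm across and up, blade over pan, jaw under 0.06 rad; sugar 64 to 105 mm right of cocoa (centres), within 20 mm fore and aft; all at rest (x of tray1_c in the frame of base_c between -0.008 and 0.008 m and y of tray1_c in the frame of base_c between -0.008 and 0.008 m and angle between the x axis of each of tray1_c, tray2_c, tray3_c, lid_c and the x axis of base_c, either way round below 0.08 rad and angle between each of tray1_c, tray2_c, tray3_c, lid_c's own z axis and vertical below 0.05 rad and (z of tray1_c in the frame of base_c between 0.0135 and 0.0185 m or z of tray1_c in the frame of base_c between 0.0295 and 0.0345 m or z of tray1_c in the frame of base_c between 0.0455 and 0.0505 m) and linear speed of each of tray1, tray2, tray3, lid, knife1, knife2, knife3, sugar below 0.02 m/s and x of tray2_c in the frame of base_c between -0.008 and 0.008 m and y of tray2_c in the frame of base_c between -0.008 and 0.008 m and (z of tray2_c in the frame of base_c between 0.0135 and 0.0185 m or z of tray2_c in the frame of base_c between 0.0295 and 0.0345 m or z of tray2_c in the frame of base_c between 0.0455 and 0.0505 m) and x of tray3_c in the frame of base_c between -0.008 and 0.008 m and y of tray3_c in the frame of base_c between -0.008 and 0.008 m and (z of tray3_c in the frame of base_c between 0.0135 and 0.0185 m or z of tray3_c in the frame of base_c between 0.0295 and 0.0345 m or z of tray3_c in the frame of base_c between 0.0455 and 0.0505 m) and x of lid_c in the frame of base_c between -0.008 and 0.008 m and y of lid_c in the frame of base_c between -0.008 and 0.008 m and (z of lid_c in the frame of base_c between 0.05 and 0.055 m or z of lid_c in the frame of base_c between 0.066 and 0.071 m) and z of lid_c in the frame of tray1_c above 0.005 m and z of lid_c in the frame of tray2_c above 0.005 m and z of lid_c in the frame of tray3_c above 0.005 m and ((x of knife1_c in the frame of slot1 between -0.012 and 0.012 m and y of knife1_c in the frame of slot1 between -0.003 and 0.003 m and z of knife1_c in the frame of slot1 between -0.003 and 0.003 m and value of joint jaw1 below 0.06 rad) or (x of knife1_c in the frame of slot2 between -0.012 and 0.012 m and y of knife1_c in the frame of slot2 between -0.003 and 0.003 m and z of knife1_c in the frame of slot2 between -0.003 and 0.003 m and value of joint jaw2 below 0.06 rad) or (x of knife1_c in the frame of slot3 between -0.012 and 0.012 m and y of knife1_c in the frame of slot3 between -0.003 and 0.003 m and z of knife1_c in the frame of slot3 between -0.003 and 0.003 m and value of joint jaw3 below 0.06 rad)) and angle between the x axis of each of knife1_c, knife2_c, knife3_c and the x axis of carrier, either way round below 0.1 rad and x of pan_c in the frame of knife1_c above 0.05 m and ((x of knife2_c in the frame of slot1 between -0.012 and 0.012 m and y of knife2_c in the frame of slot1 between -0.003 and 0.003 m and z of knife2_c in the frame of slot1 between -0.003 and 0.003 m and value of joint jaw1 below 0.06 rad) or (x of knife2_c in the frame of slot2 between -0.012 and 0.012 m and y of knife2_c in the frame of slot2 between -0.003 and 0.003 m and z of knife2_c in the frame of slot2 between -0.003 and 0.003 m and value of joint jaw2 below 0.06 rad) or (x of knife2_c in the frame of slot3 between -0.012 and 0.012 m and y of knife2_c in the frame of slot3 between -0.003 and 0.003 m and z of knife2_c in the frame of slot3 between -0.003 and 0.003 m and value of joint jaw3 below 0.06 rad)) and x of pan_c in the frame of knife2_c above 0.05 m and ((x of knife3_c in the frame of slot1 between -0.012 and 0.012 m and y of knife3_c in the frame of slot1 between -0.003 and 0.003 m and z of knife3_c in the frame of slot1 between -0.003 and 0.003 m and value of joint jaw1 below 0.06 rad) or (x of knife3_c in the frame of slot2 between -0.012 and 0.012 m and y of knife3_c in the frame of slot2 between -0.003 and 0.003 m and z of knife3_c in the frame of slot2 between -0.003 and 0.003 m and value of joint jaw2 below 0.06 rad) or (x of knife3_c in the frame of slot3 between -0.012 and 0.012 m and y of knife3_c in the frame of slot3 between -0.003 and 0.003 m and z of knife3_c in the frame of slot3 between -0.003 and 0.003 m and value of joint jaw3 below 0.06 rad)) and x of pan_c in the frame of knife3_c above 0.05 m and x of sugar_c in the frame of cocoa_c between -0.02 and 0.02 m and y of sugar_c in the frame of cocoa_c between -0.105 and -0.064 m and z of sugar_c in the frame of cocoa_c between -0.004 and 0.004 m and angle between sugar_c's own z axis and vertical below 0.08 rad); the robot touches nothing.
It fails at once if a tart, the tart ring, the cocoa shaker or the scraper was shifted by more than 3 cm (distance of any of tart_a, tart_b, tart_c, tart_ring, scraper, cocoa_c from where it was at the start of the episode above 0.03 m).
It fails at once if a tray was tipped by more than 35 degrees (angle between any of tray1_c, tray2_c, tray3_c's own z axis and vertical above 0.6 rad).
Of tray1, tray2, tray3 only 2 to 3 are there at a start; the rules pass over those that are not, and their reading is None.
Of knife1, knife2, knife3 only 2 to 3 are there at a start; the rules pass over those that are not, and their reading is None.
At some moment in a run one of tray1, tray2, tray3, lid may be knocked a few centimetres aside while the robot is not near it.
It also fails if it takes over 210 s, if anything falls off the work surface, if the arm or the gripper's body presses on something with over 40 N, if the wrist force passes 120 N, or if a joint passes its speed limit or range.

## Working session

There is one attempt and no reset: what is moved stays moved. The work goes in short steps, Python scripts to look and compute and a tool call to move; the robot and the scene stay as the last step left them, time stands still between calls to the robot, and variables do not carry over. Pictures are saved under pics/ and viewed, and the job is handed in when it is done.

Besides the shell and the picture viewer there is one more tool, called after "Call:" as name(argument=value, ...), one argument or row to a line, values as JSON. send_rows: Moves the arm, as the interface text tells. Its arguments: {"type":"object","properties":{"increments":{"type":"array","items":{"type":"array","items":{"type":"number"}}},"squeeze":{"type":"number"}},"required":["increments"]}

```bash
ls; mkdir -p pics; python3 - <<'E'
from rig import manip
import cv2
print(manip.get_state())
for n in ["scene","top","wrist"]:
    im=manip.get_image(n); cv2.imwrite(f"pics/a_{n}.png",im[:,:,::-1]); c=manip.calibration(n); print(n,c)
E
```

```text
pics
{'clock': 0.0, 'qpos': array([-1.38000214e+00,  2.76600841e-01,  1.50613568e+00,  5.15024217e-06,
        1.36069510e+00, -1.21016825e-01]), 'qd': array([-8.73658250e-04, -1.18296819e-03, -1.43410716e-03, -1.89484024e-03,
        6.54491238e-04, -9.94585851e-05]), 'effort': array([-1.48771753e-03, -4.16775656e+01, -2.45804965e+01, -3.56933442e-04,
        1.09767247e-02, -1.25025664e-05]), 'position': array([ 0.17628678, -0.54675558,  0.23043536]), 'ee_rot': array([-6.28940066e-04,  8.08325645e-01, -5.88734921e-01, -6.70739422e-04]), 'contact_force': array([-0.75488349, -0.22962347, -0.32614404]), 'moment': array([ 0.0068516 ,  0.01466007, -0.0439287 ]), 'width': 0.08540800511628113}
scene {'fx': 433.51931464805057, 'fy': 433.51931464805057, 'cx': 280.33880927852204, 'cy': 202.48214884270251, 'camera_from_world': array([[-0.35190116,  0.93593748,  0.0136604 ,  0.15427073],
       [-0.60875025, -0.23992001,  0.75621526,  0.25126049],
       [ 0.71104761,  0.25779726,  0.6541803 , -1.58900774],
       [ 0.        ,  0.        ,  0.        ,  1.        ]])}
top {'fx': 398.4726962409342, 'fy': 398.4726962409342, 'cx': 279.3193942953496, 'cy': 205.4702338745154, 'camera_from_world': array([[-0.02239312, -0.9997338 ,  0.00555682,  0.01635628],
       [ 0.99584958, -0.02181498,  0.08836126, -0.49782147],
       [-0.08821652,  0.00751244,  0.99607299, -1.23855554],
       [ 0.        ,  0.        ,  0.        ,  1.        ]])}
wrist {'fx': 325.19226210127806, 'fy': 325.19226210127806, 'cx': 279.4955820276202, 'cy': 208.05217661683199, 'camera_from_world': array([[ 0.30550858, -0.95218629, -0.00240302, -0.57407488],
       [ 0.90999999,  0.29271416, -0.29362977,  0.03771555],
       [ 0.28029364,  0.08751966,  0.9559162 , -0.38190327],
       [ 0.        ,  0.        ,  0.        ,  1.        ]])}
```

View pics/a_top.png

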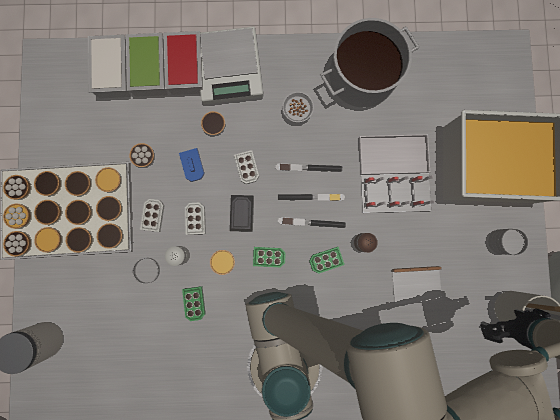

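View pics/a_scene.png

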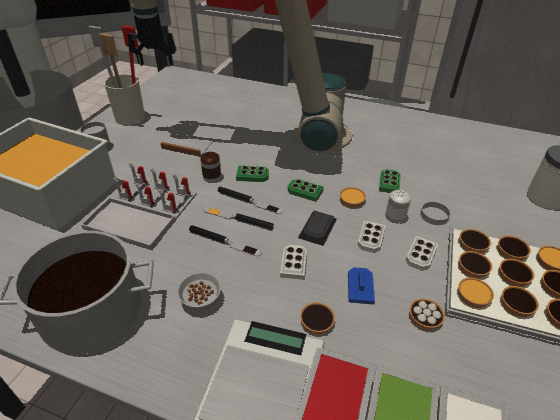

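View pics/a_wrist.png

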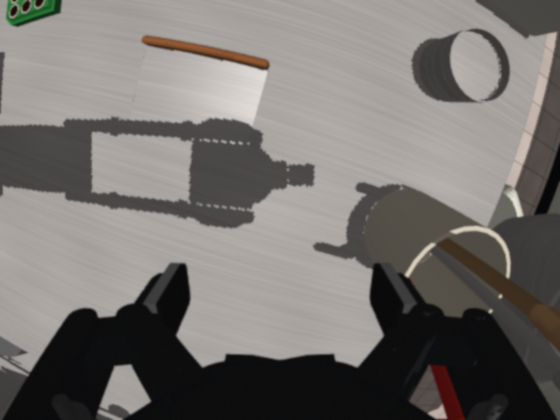

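```bash
python3 - <<'E'
import cv2
im=cv2.imread("pics/a_top.png")
cv2.imwrite("pics/c1.png",cv2.resize(im[130:255,225:445],None,fx=3.6,fy=3.6,interpolation=cv2.INTER_CUBIC))
cv2.imwrite("pics/c2.png",cv2.resize(im[105:325,120:270],None,fx=3.6/1.35,fy=3.6/1.35,interpolation=cv2.INTER_CUBIC))
im=cv2.imread("pics/a_scene.png")
cv2.imwrite("pics/c3.png",cv2.resize(im[130:270,75:305],None,fx=3.4,fy=3.4,interpolation=cv2.INTER_CUBIC))
cv2.imwrite("pics/c4.png",cv2.resize(im[160:310,260:460],None,fx=3.8,fy=3.8,interpolation=cv2.INTER_CUBIC))
E
```

```text
(no output)
```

View pics/c1.png

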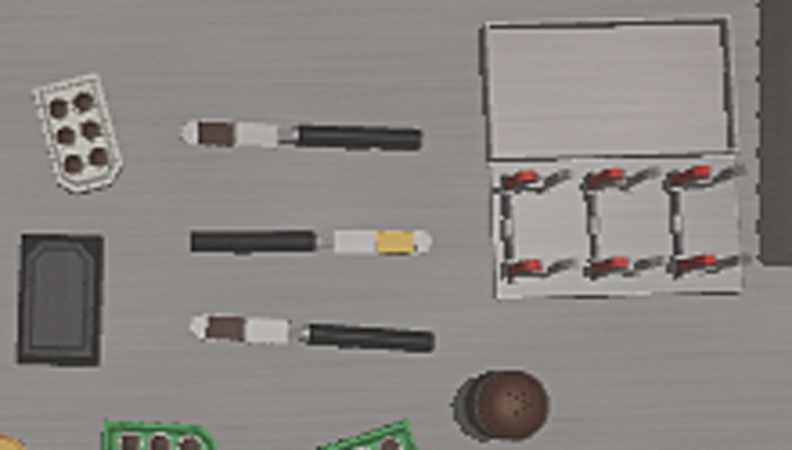

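View pics/c2.png

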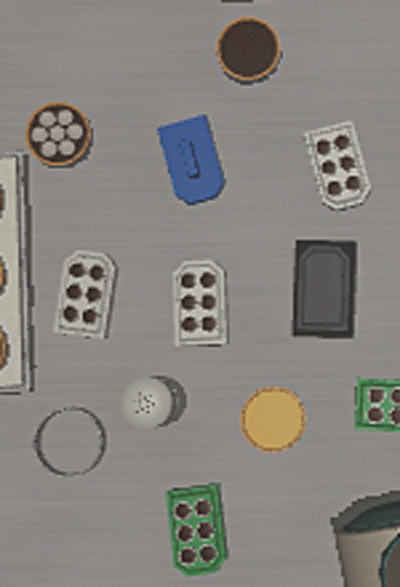

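View pics/c3.png

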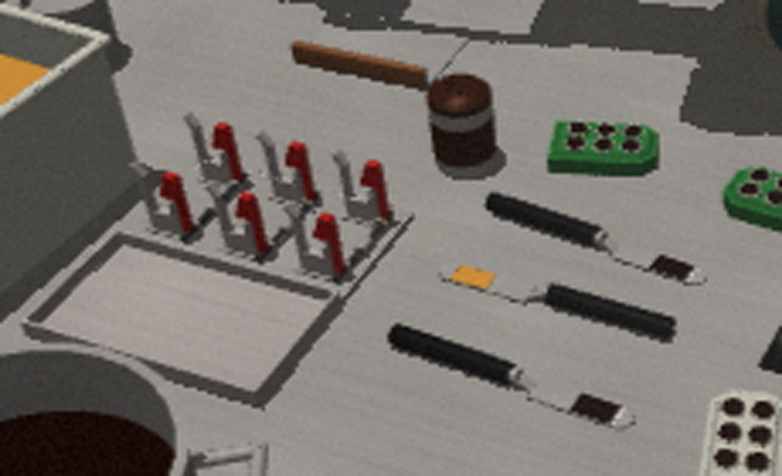

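View pics/c4.png

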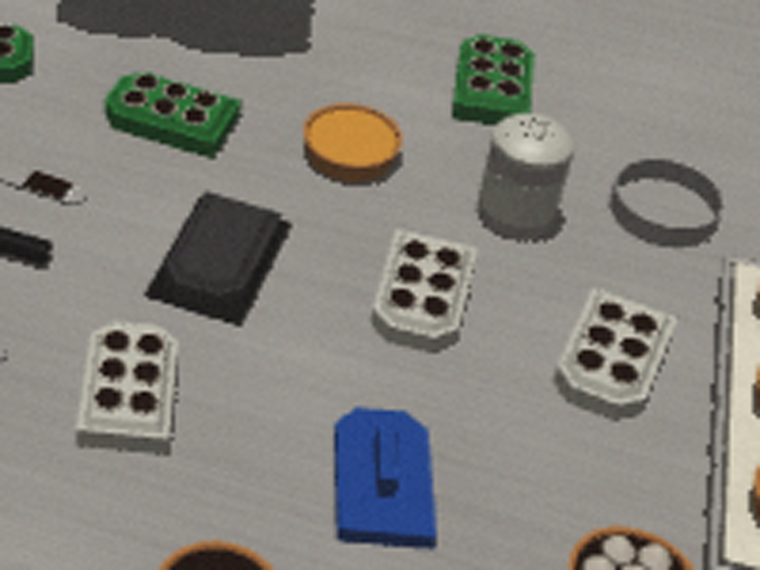

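```bash
cat > h.py <<'E'
import numpy as np, cv2, time
from scipy.optimize import minimize
from scipy.spatial.transform import Rotation as R
from rig import manip
def snap(n,tag=None):
    c=manip.calibration(n); im=manip.get_image(n)[:,:,::-1].copy()
    if tag: cv2.imwrite(f"pics/{tag}.png",im)
    return c,im
def proj(n,c,P):
    P=np.atleast_2d(P); T=c["camera_from_world"]; q=P@T[:3,:3].T+T[:3,3]
    x,y,z=q[:,0],-q[:,1],-q[:,2]
    if n=="wrist":
        rho=np.hypot(x,y)+1e-12; th=np.arctan2(rho,z); k=th/rho
        return np.c_[c["cx"]+c["fx"]*k*x,c["cy"]+c["fy"]*k*y]
    return np.c_[c["cx"]+c["fx"]*x/z,c["cy"]+c["fy"]*y/z]
def unproj(n,c,u,v,z):
    T=c["camera_from_world"]; a=(u-c["cx"])/c["fx"]; b=(v-c["cy"])/c["fy"]
    if n=="wrist":
        th=np.hypot(a,b); s=np.sin(th)/(th+1e-12); d=np.array([a*s,-b*s,-np.cos(th)])
    else: d=np.array([a,-b,-1.])
    d=T[:3,:3].T@d; o=-T[:3,:3].T@T[:3,3]; t=(z-o[2])/d[2]; return o+t*d
def outl(hx,hy,c,z):
    return np.array([[-hx,-hy,z],[-hx,hy,z],[hx-c,hy,z],[hx,hy-c,z],[hx,-hy+c,z],[hx-c,-hy,z]])
TRAY=np.vstack([outl(.05,.03,.014,0),outl(.05,.03,.014,.016),outl(.046,.026,.0125,.021)])
LID=np.vstack([outl(.05,.03,.014,0),outl(.05,.03,.014,.012),[[sx*.022,sy*.006,.03] for sx in(-1,1) for sy in(-1,1)]])
FOOT=np.array([[sx*.058,sy*.037,z] for sx in(-1,1) for sy in(-1,1) for z in(0,.003)])
BASE=np.vstack([outl(.05,.03,.014,.016),outl(.046,.026,.0125,.021)])
a=np.linspace(0,2*np.pi,24,endpoint=False)
HANDLE=np.vstack([np.c_[np.full(24,x),.009*np.cos(a),.009+.009*np.sin(a)] for x in(-.055,.055)])
CAN=np.vstack([np.c_[.029*np.cos(a),.029*np.sin(a),np.full(24,z)] for z in(0,.075)]+[[[0,0,.085]]])
def place(M,x,y,t,z0=0):
    c,s=np.cos(t),np.sin(t); return np.c_[x+c*M[:,0]-s*M[:,1],y+s*M[:,0]+c*M[:,1],M[:,2]+z0]
S=8
def fit(n,c,mask,M,init,z0=0,rot=True,sc=(.01,.01,.15)):
    """mask: uint8 full image 0/1, already only the object's blob"""
    ys,xs=np.where(mask>0); u0,v0=max(xs.min()-12,0),max(ys.min()-12,0); u1,v1=min(xs.max()+13,560),min(ys.max()+13,420)
    m=mask[v0:v1,u0:u1].astype(np.float32)
    def cost(p):
        t=p[2] if rot else init[2]
        q=proj(n,c,place(M,p[0],p[1],t,z0)); h=cv2.convexHull(q.astype(np.float32))[:,0]
        h=((h-[u0,v0]+.5)*S*16-8).round().astype(np.int32)
        r=np.zeros((m.shape[0]*S,m.shape[1]*S),np.uint8); cv2.fillConvexPoly(r,h,1,cv2.LINE_8,4)
        r=cv2.resize(r.astype(np.float32),(m.shape[1],m.shape[0]),interpolation=cv2.INTER_AREA)
        return np.abs(r-m).sum()/m.sum()
    p0=np.array(init,float); k=3 if rot else 2
    for s in (1,.2):
        sim=np.vstack([p0[:k]]+[p0[:k]+s*np.eye(k)[i]*np.array(sc)[i] for i in range(k)])
        r=minimize(cost,p0[:k],method="Nelder-Mead",options=dict(initial_simplex=sim,xatol=1e-5,fatol=1e-5,maxiter=200)); p0[:k]=r.x
    return p0,r.fun
def blob(mask,u,v,close=0):
    m=mask.astype(np.uint8)
    if close: m=cv2.morphologyEx(m,cv2.MORPH_CLOSE,np.ones((close,close),np.uint8))
    k,l,st,ce=cv2.connectedComponentsWithStats(m)
    d=[np.min(np.hypot(*(np.argwhere(l==i)-[v,u]).T)) if st[i,4]>30 else 1e9 for i in range(1,k)]
    i=int(np.argmin(d))+1; m=(l==i).astype(np.uint8)
    cs,_=cv2.findContours(m,cv2.RETR_EXTERNAL,cv2.CHAIN_APPROX_NONE); o=np.zeros_like(m); cv2.drawContours(o,cs,-1,1,-1); return o
def chan(im):
    i=im.astype(int); return i[...,0],i[...,1],i[...,2]
def white(im): b,g,r=chan(im); return (np.minimum(np.minimum(b,g),r)>175)
def blue(im): b,g,r=chan(im); return (b-r>45)
def dark(im,t=75): return im.max(2)<t
def tool():
    s=manip.get_state(); q=s["ee_rot"]; Rm=R.from_quat([q[1],q[2],q[3],q[0]]).as_matrix(); return s,Rm
def yaw(Rm): return np.arctan2(Rm[1,0],Rm[0,0])
def go(x,y,z,t=None,sym=True):
    """print shift/turn from measured pose to target; t: world angle of tool x axis (jaw direction)"""
    s,Rm=tool(); p=s["position"]; d=Rm.T@(np.array([x,y,z])-p)
    dt=0
    if t is not None:
        dt=-(t-yaw(Rm)); dt=(dt+np.pi)%(2*np.pi)-np.pi
        opts=[dt] if not sym else [dt,dt-np.pi*np.sign(dt)]
        opts=[o for o in opts if abs(s["qpos"][5]+o)<2.6] or opts   # sign checked below
        dt=min(opts,key=abs)
    print("clock %.2f tcp %s yaw %.3f q6 %.2f w %.4f F %s"%(s["clock"],p.round(4),yaw(Rm),s["qpos"][5],s["width"],s["contact_force"].round(1)))
    print("  shift in present tool axes",d.round(4),"turn",round(dt,3),"rows>=",int(np.ceil(max(np.linalg.norm(d)/.0625,abs(dt)/.186))))
    return d,dt
E
python3 - <<'E'
from h import *
im=cv2.imread("pics/a_top.png"); n="top"; c=manip.calibration(n)
for nm,u,v,M,f,t in [("trayA",247,167,TRAY,white,np.pi+.15),("trayB",195,217,TRAY,white,0),("trayC",152,214,TRAY,white,-.1),("lid",192,165,LID,blue,np.pi+.1),("foot",241,212,FOOT,dark,0),
  ("kA",322,168,HANDLE,dark,np.pi/2),("kB",295,197,HANDLE,dark,-np.pi/2),("kC",328,223,HANDLE,dark,np.pi/2)]:
    m=blob(f(im),u,v,5 if f is not dark else 0); w=unproj(n,c,u,v,.01)
    p,e=fit(n,c,m,M,[w[0],w[1],t]); print(nm,int(m.sum()),p.round(4),round(e,3))
for nm,u,v,z in [("sugar top",175,255,.085),("cocoa top",366,242,.085)]: print(nm,unproj(n,c,u,v,z).round(3))
for nm,u,v,z in [("pan",359+1,136,.019),("pan",426,134,.019),("plate",362,212.5,.008),("plate",431,211,.008)]: print(nm,unproj(n,c,u,v,z).round(4))
s,Rm=tool(); print(Rm.round(3),yaw(Rm))
E
```

```text
trayA 522 [0.6267 0.1079 3.3863] 0.108
trayB 304 [0.4649 0.2758 0.0327] 1.019
trayC 67 [ 0.4773  0.4055 -0.0891] 8.388
lid 553 [0.6369 0.286  3.4108] 0.066
foot 49 [ 0.6076  0.0811 -1.35  ] 1.0
kA 202 [ 0.6178 -0.142   1.5093] 0.122
kB 182 [ 0.5264 -0.0446 -1.5922] 0.119
kC 196 [ 0.4382 -0.1454  1.4801] 0.117
sugar top [0.352 0.319 0.085]
cocoa top [ 0.377 -0.25   0.085]
pan [ 0.7175 -0.2598  0.019 ]
pan [ 0.7196 -0.4734  0.019 ]
plate [ 0.471  -0.2586  0.008 ]
plate [ 0.4709 -0.4799  0.008 ]
[[ 0.307 -0.952 -0.   ]
 [-0.952 -0.307  0.001]
 [-0.001 -0.    -1.   ]] -1.2590127011078671
```

```bash
python3 - <<'E'
from h import *
im=cv2.imread("pics/a_top.png"); n="top"; c=manip.calibration(n)
print(im[212,225:260].max(1)); print(im[214,135:170].min(1)); print(im[217,180:215].min(1)); print(im[190:240,241].max(1))
def wht(im): return im.min(2)>158
def dk(im): return im.max(2)<110
for nm,u,v,M,f,t in [("trayA",247,167,TRAY,wht,np.pi+.15),("trayB",195,217,TRAY,wht,0),("trayC",152,214,TRAY,wht,-.1),("foot",241,212,FOOT,dk,0),
  ("kA",322,168,HANDLE,dk,np.pi/2),("kB",295,197,HANDLE,dk,-np.pi/2),("kC",328,223,HANDLE,dk,np.pi/2)]:
    m=blob(f(im),u,v,5 if f is not dk else 0); w=unproj(n,c,u,v,.01)
    p,e=fit(n,c,m,M,[w[0],w[1],t]); print(nm,int(m.sum()),p.round(4),round(e,3))
E
```

```text
[140 140 141 144 142  59  58  88  75  77  89  87  86  88  90  88  88  85
  88  90  91  89  87  72  81  89  50  59 106 151 145 143 143 144 144]
[134 135 133 135 136 134 136 148 170 139  30  44  52  51  54  99 178 132
  33  49  52  50  84 140 133 153 148  84 128 141 137 137 136 137 137]
[137 136 137 134 139 153 124 126  35  42  52  55  70 137 184 140  38  50
  58  58  77 159 138 176 121 121 136 135 135 136 135 136 136 136 134]
[145 143 142 144 153  51  50  82  77  69  91  87  87  86  88  87  89  86
  87  87  89  87  88  89  88  86  87  89  87  88  88  87  86  88  88  88
  70  73  83  53  51  59 150 143 142 140 142 143 141 143]
trayA 539 [0.6269 0.1078 3.39  ] 0.076
trayB 542 [0.4651 0.2765 0.0043] 0.133
trayC 555 [ 0.4791  0.4125 -0.1589] 0.137
foot 854 [ 0.4793  0.1273 -0.0564] 0.036
kA 223 [ 0.6177 -0.1417  1.5111] 0.147
kB 214 [ 0.5269 -0.045  -1.5933] 0.072
kC 213 [ 0.4381 -0.1477  1.4779] 0.108
```

```bash
python3 - <<'E'
from h import *
s,Rm=tool(); c=manip.calibration("wrist"); T=c["camera_from_world"]; o=-T[:3,:3].T@T[:3,3]
print("cam in tool",Rm.T@(o-s["position"]), "axis in tool",Rm.T@(-T[2,:3]), "cam x", Rm.T@T[0,:3])
go(.53,-.37,.25,-np.pi/2)
E
```

```text
cam in tool [ 0.00028372 -0.07529773 -0.14410435] axis in tool [-0.00133581  0.29381219  0.95586224] cam x [9.99998647e-01 1.31038581e-03 9.94702374e-04]
clock 0.15 tcp [ 0.1763 -0.5469  0.2306] yaw -1.259 q6 -0.12 w 0.0854 F [-0.9 -0.7 -0.2]
  shift in present tool axes [-0.0599 -0.3909 -0.0192] turn 0.312 rows>= 7
```

```bash
python3 - <<'E'
from h import *
go(.42,-.37,.25,-np.pi/2)
E
```

```text
clock 0.15 tcp [ 0.1763 -0.5469  0.2306] yaw -1.259 q6 -0.12 w 0.0854 F [-0.9 -0.7 -0.2]
  shift in present tool axes [-0.0936 -0.2862 -0.0192] turn 0.312 rows>= 5
```

Call:
send_rows(
  increments=[
    [1, 0, 0, 0, 0.16],
    [1, 0, 0, 0, 0.152],
  ],
)

```text
clock: 0.4
position: [0.1763, -0.5471, 0.2309]
ee_rot: [0.0, -0.705, 0.709, 0.0]
contact_force: [-0.7, -0.3, -0.3]
width: 0.0856
```

```bash
python3 - <<'E'
from h import *
go(.42,-.37,.25,-np.pi/2)
E
```

```text
clock 0.40 tcp [ 0.1763 -0.5471  0.2309] yaw -1.576 q6 0.20 w 0.0856 F [-0.7 -0.3 -0.3]
  shift in present tool axes [-0.1784 -0.2427 -0.019 ] turn -0.005 rows>= 5
```

Call:
send_rows(
  increments=[
    [1, -0.036, -0.0485, -0.004, 0],
    [1, -0.036, -0.0485, -0.004, 0],
    [1, -0.036, -0.0485, -0.004, 0],
    [1, -0.036, -0.0485, -0.004, 0],
    [1, -0.034, -0.0485, -0.003, -0.005],
    [1, 0, 0, 0, 0],
  ],
)

```text
clock: 1.15
position: [0.4219, -0.3666, 0.2502]
ee_rot: [-0.001, 0.711, -0.703, 0.0]
contact_force: [-1.0, -1.1, 0.5]
width: 0.0852
```

```bash
python3 - <<'E'
from h import *
go(.42,-.37,.25,-np.pi/2)
c,im=snap("wrist","w1"); np.save("pics/w1.npy",c["camera_from_world"])
E
```

```text
clock 1.15 tcp [ 0.4219 -0.3666  0.2502] yaw -1.560 q6 0.72 w 0.0852 F [-1.  -1.1  0.5]
  shift in present tool axes [0.0034 0.002  0.0002] turn 0.011 rows>= 1
```

View pics/w1.png

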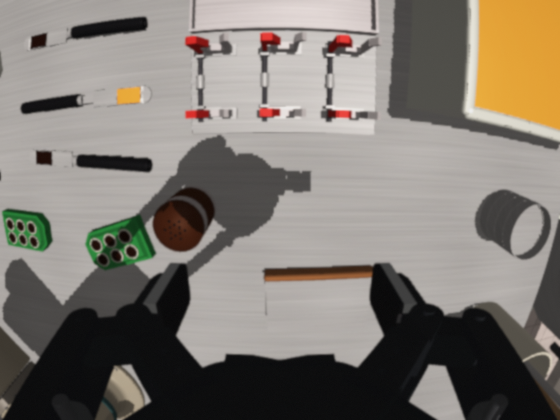

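```bash
python3 - <<'E'
import cv2
im=cv2.imread("pics/w1.png")
cv2.imwrite("pics/c5.png",cv2.resize(im[0:150,180:390],None,fx=3.8,fy=3.8,interpolation=cv2.INTER_CUBIC))
E
```

```text
(no output)
```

View pics/c5.png

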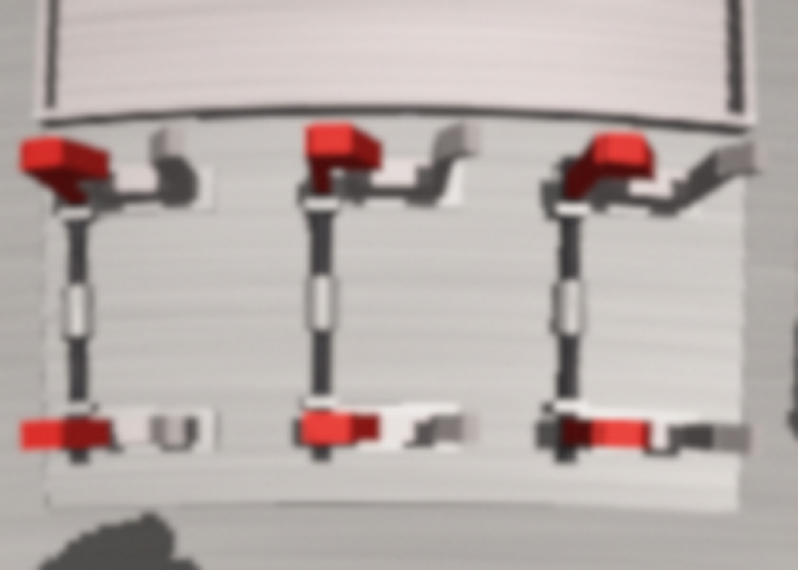

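```bash
python3 - <<'E'
from h import *
c=manip.calibration("wrist"); c["camera_from_world"]=np.load("pics/w1.npy")
P=[unproj("wrist",c,180+u/3.8-.4,v/3.8-.4,.008) for u,v in [(45,508),(738,508)]]
print(P)
P=np.array(P); d=P[0]-P[1]; print(np.linalg.norm(d), "yaw",np.arctan2(-d[0],d[1]), P.mean(0))
# verify overlay: predicted features
o=np.array([*P.mean(0)[:2],0]); th=np.arctan2(-d[0],d[1]); o[0]+=.062*np.cos(th); o[1]+=.062*np.sin(th); print("slot2",o,th)
M=[]
for sy in(-.075,0,.075):
  for sx in(-.038,.038):
    for y,z in((0,.031),(-.014,.067),(-.004+.008,.0745),(.022,.014)): M.append([sx,sy+y,z])
M+= [[sx,sy,.008] for sx in(-.062,) for sy in(-.11,.11)]+[[sx,sy,.019] for sx in(.062,) for sy in(-.11,.11)]
for n,f in(("wrist","w1"),("top","a_top"),("scene","a_scene")):
  cc=c if n=="wrist" else manip.calibration(n)
  im=cv2.imread(f"pics/{f}.png"); q=proj(n,cc,place(np.array(M),o[0],o[1],th))
  b={"wrist":(0,180,150,210),"top":(130,350,90,100),"scene":(155,75,95,130)}[n]; k={"wrist":3.8,"top":6,"scene":6}[n]
  cr=cv2.resize(im[b[0]:b[0]+b[2],b[1]:b[1]+b[3]],None,fx=k,fy=k,interpolation=cv2.INTER_CUBIC)
  for p in q: cv2.circle(cr,(int((p[0]-b[1]+.5)*k),int((p[1]-b[0]+.5)*k)),3,(0,255,0),-1)
  cv2.imwrite(f"pics/ov_{n}.png",cr)
E
```

```text
[array([ 0.47224715, -0.25905197,  0.008     ]), array([ 0.47469699, -0.47992992,  0.008     ])]
0.22089153685934332 yaw 0.011090892047266314 [ 0.47347207 -0.36949094  0.008     ]
slot2 [ 0.53546826 -0.36880332  0.        ] 0.011090892047266314
```

View pics/ov_wrist.png

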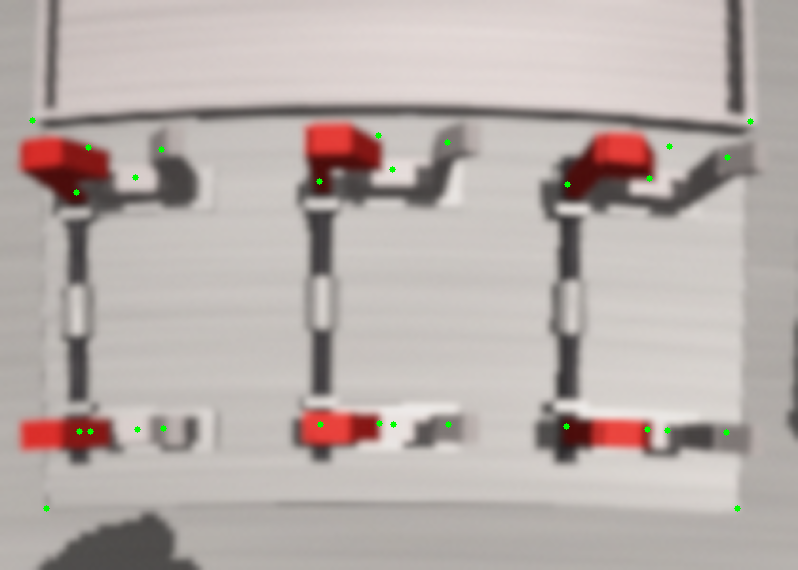

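View pics/ov_top.png

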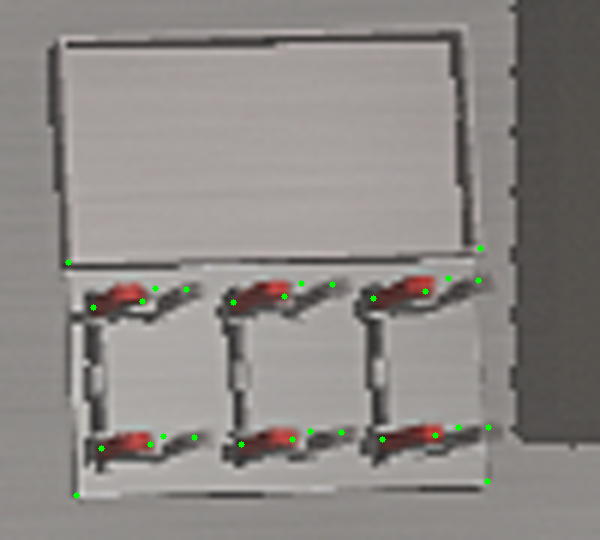

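View pics/ov_scene.png

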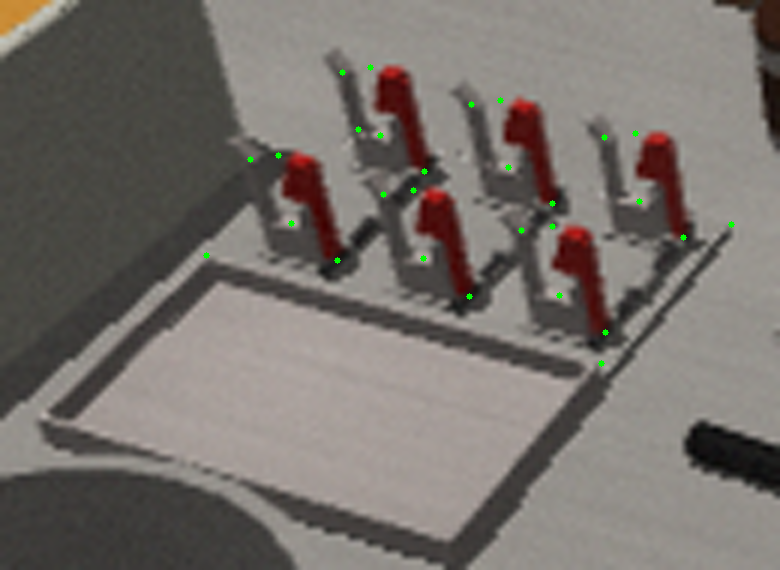

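```bash
python3 - <<'E'
from h import *
c=manip.calibration("wrist"); c["camera_from_world"]=np.load("pics/w1.npy"); im=cv2.imread("pics/w1.png")
m0=im.max(2)<90
m0[240:]=0
for nm,u,v,i in [("kA",110,28,[.6177,-.1417,1.511]),("kB",52,103,[.527,-.045,-1.593]),("kC",115,163,[.438,-.147,1.478])]:
    m=blob(m0,u,v); p,e=fit("wrist",c,m,HANDLE,i); print(nm,m.sum(),p.round(4),round(e,3))
im=cv2.imread("pics/a_top.png"); c=manip.calibration("top")
for nm,u,v,i in [("kA",322,168,[.6177,-.1417,1.511]),("kB",295,197,[.527,-.045,-1.593]),("kC",328,223,[.438,-.147,1.478])]:
    m=blob(im.max(2)<95,u,v); p,e=fit("top",c,m,HANDLE,i); print(nm,m.sum(),p.round(4),round(e,3))
E
```

```text
kA 1017 [ 0.6204 -0.1418  1.5129] 0.061
kB 674 [ 0.5282 -0.0403 -1.5939] 0.163
kC 966 [ 0.4398 -0.1465  1.4817] 0.076
kA 218 [ 0.6177 -0.1416  1.511 ] 0.138
kB 212 [ 0.5269 -0.0449 -1.5922] 0.069
kC 209 [ 0.4381 -0.1478  1.4781] 0.094
```

```bash
python3 - <<'E'
from h import *
go(.439,-.1465,.15,-.09,sym=False)
E
```

```text
clock 1.20 tcp [ 0.42   -0.3681  0.2501] yaw -1.562 q6 0.72 w 0.0855 F [ 0.4 -0.7 -0.5]
  shift in present tool axes [-0.2214 -0.0209  0.1001] turn -1.472 rows>= 8
```

Call:
send_rows(
  increments=[
    [1, -0.06, 0, 0, -0.184],
    [1, 0, 0, 0, -0.184],
    [1, 0, 0, 0, -0.184],
    [1, 0, 0, 0, -0.184],
    [1, 0, 0, 0, -0.184],
    [1, 0, 0, 0, -0.184],
    [1, 0, 0, 0, -0.184],
    [1, 0, 0, 0, -0.184],
  ],
)

```text
clock: 2.2
position: [0.4171, -0.3106, 0.25]
ee_rot: [0.0, 0.999, -0.045, -0.001]
contact_force: [-0.2, 0.6, 0.3]
width: 0.0853
```

```bash
python3 - <<'E'
from h import *
go(.439,-.1465,.12,-.09,sym=False)
E
```

```text
clock 2.20 tcp [ 0.4171 -0.3106  0.25  ] yaw -0.090 q6 -0.68 w 0.0853 F [-0.2  0.6  0.3]
  shift in present tool axes [ 0.0072 -0.1654  0.1299] turn -0.0 rows>= 4
```

Call:
send_rows(
  increments=[
    [1, 0.002, -0.06, 0, 0],
    [1, 0.003, -0.06, 0, 0],
    [1, 0.002, -0.045, 0.03, 0],
    [1, 0, 0, 0.05, 0],
    [1, 0, 0, 0.03, 0],
    [1, 0, 0, 0, 0],
  ],
)

```text
clock: 2.95
position: [0.4386, -0.1459, 0.1383]
ee_rot: [-0.001, 0.999, -0.048, -0.003]
contact_force: [0.2, -0.1, 1.2]
width: 0.0856
```

```bash
python3 - <<'E'
from h import *
go(.439,-.1465,.01,-.09,sym=False)
snap("wrist","w2")
E
```

```text
clock 2.95 tcp [ 0.4386 -0.1459  0.1383] yaw -0.095 q6 -0.38 w 0.0856 F [ 0.2 -0.1  1.2]
  shift in present tool axes [0.0012 0.0008 0.1283] turn -0.005 rows>= 3
```

View pics/w2.png

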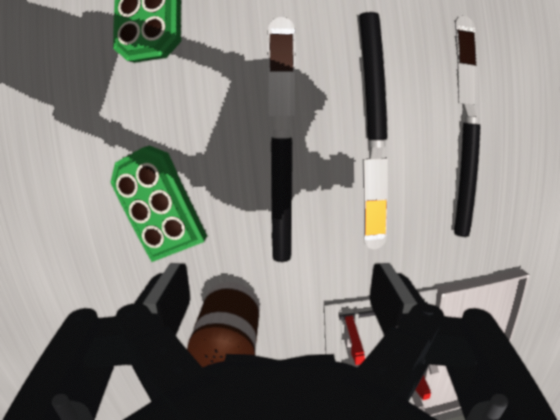

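Call:
send_rows(
  increments=[
    [1, 0.001, 0.001, 0.045, 0.005],
    [1, 0, 0, 0.045, 0],
    [1, 0, 0, 0.044, 0],
    [0.6, 0, 0, 0, 0],
    [0, 0, 0, 0, 0],
    [0, 0, 0, 0, 0],
    [0, 0, 0, 0, 0],
    [0, 0, 0, 0, 0],
  ],
  squeeze=90,
)

```text
clock: 4.0
position: [0.4432, -0.1475, 0.0084]
ee_rot: [0.001, 0.999, -0.049, 0.002]
contact_force: [-1.6, 0.1, 9.5]
width: 0.0139
```

```bash
python3 - <<'E'
from h import *
go(.439,-.1465,.004,-.09,sym=False)
E
```

```text
clock 4.00 tcp [ 0.4432 -0.1475  0.0084] yaw -0.098 q6 -0.37 w 0.0139 F [-1.6  0.1  9.5]
  shift in present tool axes [-0.0043 -0.0006  0.0044] turn -0.008 rows>= 1
```

```bash
python3 - <<'E'
from h import *
snap("wrist","w3");snap("scene","s3")
im=cv2.imread("pics/s3.png"); cv2.imwrite("pics/s3c.png",cv2.resize(im[100:280,130:370],None,fx=3.2,fy=3.2,interpolation=cv2.INTER_CUBIC))
E
```

```text
(no output)
```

View pics/w3.png

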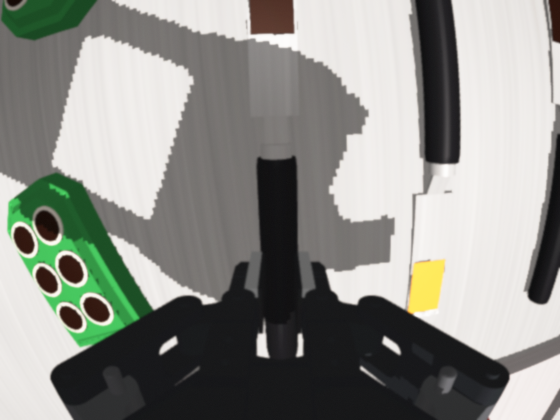

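View pics/s3c.png

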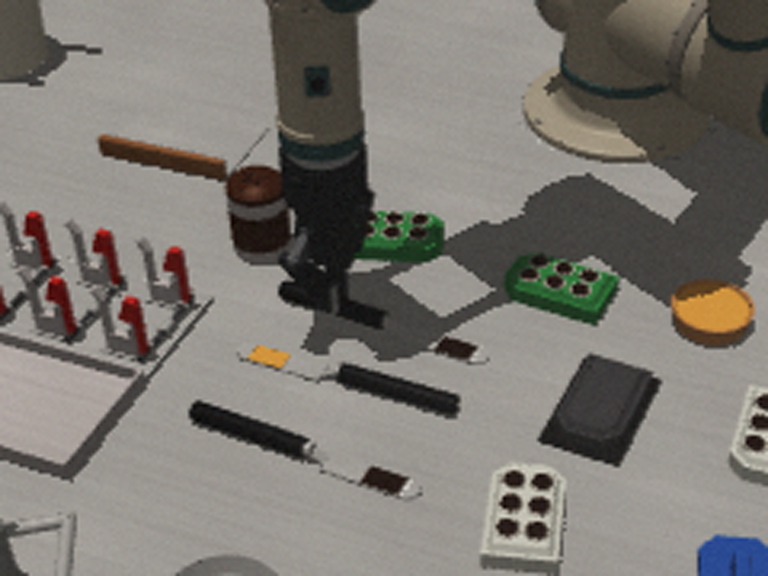

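Call:
send_rows(
  increments=[
    [0.5, -0.002, 0, 0, 0],
    [0.5, 0, 0, 0, 0],
    [0.5, 0, 0, 0.0035, 0],
    [0.5, 0, 0, 0, 0],
  ],
)

```text
clock: 4.6
position: [0.4397, -0.1465, 0.0024]
ee_rot: [-0.0, 0.999, -0.05, -0.0]
contact_force: [0.9, 0.5, 0.8]
width: 0.0427
```

```bash
python3 - <<'E'
from h import *
go(.439,-.1465,.0005,-.09,sym=False)
E
```

```text
clock 4.60 tcp [ 0.4397 -0.1465  0.0024] yaw -0.099 q6 -0.37 w 0.0427 F [0.9 0.5 0.8]
  shift in present tool axes [-0.0007  0.0001  0.0019] turn -0.009 rows>= 1
```

Call:
send_rows(
  increments=[
    [0.5, 0, 0, 0.003, 0.005],
    [0.2, 0, 0, 0, 0],
    [0, 0, 0, 0, 0],
    [0, 0, 0, 0, 0],
    [0, 0, 0, 0, 0],
  ],
  squeeze=60,
)

```text
clock: 5.22
position: [0.4405, -0.1469, 0.0005]
ee_rot: [0.0, 0.999, -0.052, 0.001]
contact_force: [-0.9, 0.5, 6.5]
width: 0.0154
```

```bash
python3 - <<'E'
from h import *
go(.439,-.1465,.0005,-.09,sym=False)
E
```

```text
clock 5.22 tcp [ 0.4405 -0.1469  0.0005] yaw -0.104 q6 -0.37 w 0.0154 F [-0.9  0.5  6.5]
  shift in present tool axes [-0.0015 -0.0003 -0.    ] turn -0.014 rows>= 1
```

Call:
send_rows(
  increments=[
    [0, 0, 0, -0.02, 0],
    [0, 0, 0, -0.04, 0],
    [0, 0, 0, -0.04, 0],
    [0, 0, 0, 0, 0],
  ],
  squeeze=80,
)

```text
clock: 5.72
position: [0.4421, -0.1477, 0.1024]
ee_rot: [0.001, 0.999, -0.052, 0.003]
contact_force: [-0.3, -0.1, -0.7]
width: 0.0149
```

```bash
python3 - <<'E'
from h import *
go(.439,-.1465,.0005,-.09,sym=False)
snap("wrist","w4");snap("scene","s4")
im=cv2.imread("pics/s4.png"); cv2.imwrite("pics/s4c.png",cv2.resize(im[100:280,130:370],None,fx=3.2,fy=3.2,interpolation=cv2.INTER_CUBIC))
E
```

```text
clock 5.72 tcp [ 0.4421 -0.1477  0.1024] yaw -0.104 q6 -0.37 w 0.0149 F [-0.3 -0.1 -0.7]
  shift in present tool axes [-0.0039 -0.0011  0.1019] turn -0.014 rows>= 2
```

View pics/w4.png

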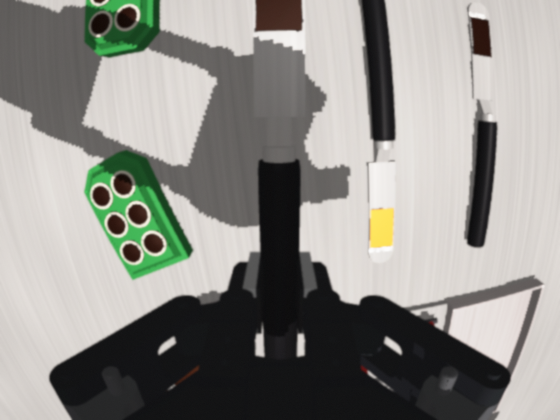

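View pics/s4c.png

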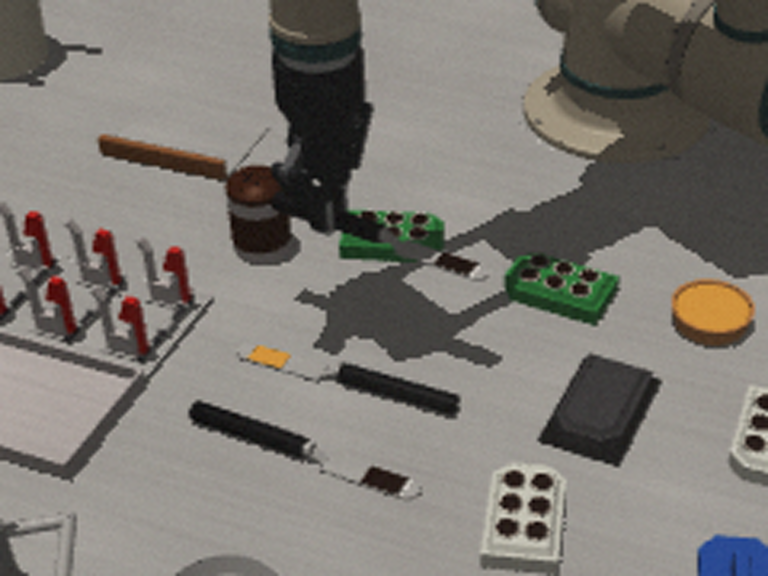

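Call:
send_rows(
  increments=[
    [0, 0, 0, -0.06, 0.183],
    [0, 0, 0, 0, 0.183],
    [0, 0, 0, 0, 0.183],
    [0, 0, 0, 0, 0.183],
    [0, 0, 0, 0, 0.183],
    [0, 0, 0, 0, 0.183],
    [0, 0, 0, 0, 0.183],
    [0, 0, 0, 0, 0.183],
  ],
)

```text
clock: 6.82
position: [0.4387, -0.146, 0.1576]
ee_rot: [-0.001, -0.706, 0.708, 0.002]
contact_force: [-0.0, 0.2, -0.6]
width: 0.0148
```

```bash
python3 - <<'E'
from h import *
go(.533,-.294,.15,-np.pi/2+.005,sym=False)
E
```

```text
clock 6.83 tcp [ 0.4387 -0.146   0.1576] yaw -1.574 q6 1.10 w 0.0148 F [-0.   0.2 -0.6]
  shift in present tool axes [ 0.1477 -0.0948  0.0069] turn -0.008 rows>= 3
```

Call:
send_rows(
  increments=[
    [0, 0.037, -0.024, 0, 0],
    [0, 0.037, -0.024, 0, 0],
    [0, 0.037, -0.024, 0, 0],
    [0, 0.037, -0.023, 0, -0.008],
    [0, 0, 0, 0, 0],
    [0, 0, 0, 0, 0],
  ],
)

```text
clock: 7.58
position: [0.534, -0.2933, 0.1575]
ee_rot: [0.0, 0.711, -0.703, -0.003]
contact_force: [0.7, 0.6, -0.7]
width: 0.015
```

```bash
python3 - <<'E'
from h import *
go(.533,-.294,.12,-np.pi/2+.005,sym=False)
snap("wrist","w5")
E
```

```text
clock 7.58 tcp [ 0.534  -0.2933  0.1575] yaw -1.560 q6 0.94 w 0.0150 F [ 0.7  0.6 -0.7]
  shift in present tool axes [0.0008 0.0008 0.0375] turn 0.005 rows>= 1
```

View pics/w5.png

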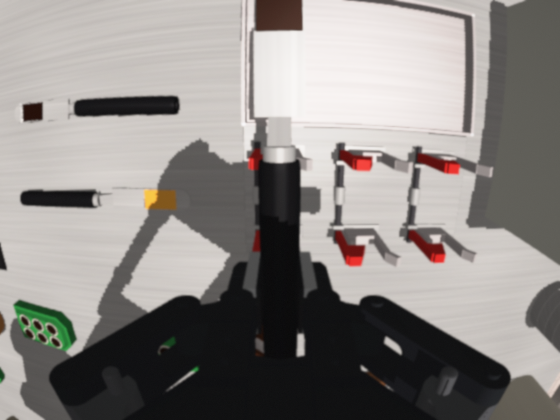

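```bash
cat >> h.py <<'E'
CAR=[]
for sy in(-.075,0,.075):
  for sx in(-.038,.038):
    for y,z in((0,.031),(-.01,.067),(.004,.0505),(.022,.014)): CAR.append([sx,sy+y,z])
CAR+=[[-.062,sy,.008] for sy in(-.11,.11)]+[[.062,sy,.019] for sy in(-.11,.11)]+[[.184,sy,.019] for sy in(-.11,.11)]
CAR=np.array(CAR)
def overlay(n,c,im,P,out,box,k):
    q=proj(n,c,P); v,u,h,w=box
    cr=cv2.resize(im[v:v+h,u:u+w],None,fx=k,fy=k,interpolation=cv2.INTER_CUBIC)
    for p in q: cv2.circle(cr,(int((p[0]-u+.5)*k),int((p[1]-v+.5)*k)),2,(0,255,0),-1)
    cv2.imwrite(f"pics/{out}.png",cr)
E
python3 - <<'E'
from h import *
c=manip.calibration("wrist")
overlay("wrist",c,cv2.imread("pics/w5.png"),place(CAR,.533,-.369,.005),"ov5",(0,230,280,280),2.8)
E
```

```text
(no output)
```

View pics/ov5.png

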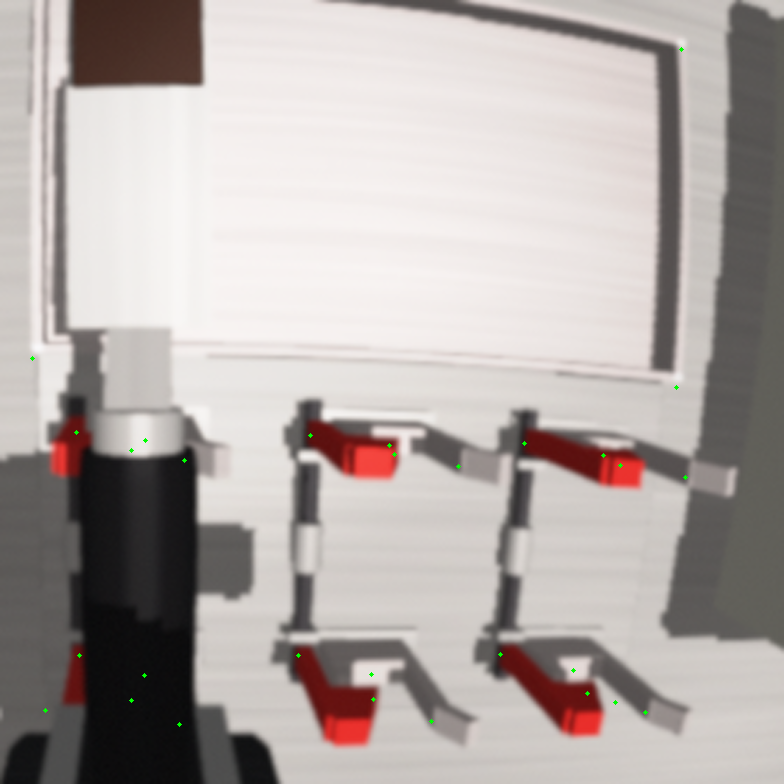

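```bash
python3 - <<'E'
from h import *
c=manip.calibration("wrist"); s,Rm=tool(); p=s["position"]
for d in(.03,.055,.07):
    # handle end along tool -y, axis 8.5mm behind tcp
    for w in(-.009,.009):
        print(d,w,proj("wrist",c,p+Rm@np.array([w,-d,-.0085])))
E
```

```text
0.03 -0.009 [[259.1007947  215.98924146]]
0.03 0.009 [[299.9797841 215.9480157]]
0.055 -0.009 [[258.07240135 159.57607583]]
0.055 0.009 [[300.84946077 159.52366421]]
0.07 -0.009 [[257.63780325 124.0244671 ]]
0.07 0.009 [[301.18327631 123.96504666]]
```

Call:
send_rows(
  increments=[
    [0, 0.002, -0.002, 0.03, 0.005],
    [0, 0, 0, 0.03, 0],
    [0, 0, 0, 0.025, 0],
    [0, 0, 0, 0, 0],
  ],
)

```text
clock: 8.12
position: [0.5352, -0.294, 0.0728]
ee_rot: [0.0, 0.709, -0.705, -0.003]
contact_force: [-0.4, 0.2, -1.1]
width: 0.0152
```

Call:
send_rows(
  increments=[
    [0, 0, 0, 0.007, 0],
    [0, 0, 0, 0.007, 0],
    [0, 0, 0, 0.007, 0],
    [0, 0, 0, 0, 0],
  ],
  squeeze=100,
)

```text
clock: 8.62
position: [0.5378, -0.2958, 0.0538]
ee_rot: [-0.001, 0.709, -0.705, 0.0]
contact_force: [1.0, 4.0, -0.8]
width: 0.0142
```

Call:
send_rows(
  increments=[
    [0, 0, 0, 0.007, 0],
    [0, 0, 0, 0.007, 0],
    [0, 0, 0, 0.006, 0],
    [0, 0, 0, 0.003, 0],
    [0, 0, 0, 0, 0],
  ],
)

```text
clock: 9.25
position: [0.5371, -0.2958, 0.0315]
ee_rot: [-0.0, 0.709, -0.705, -0.001]
contact_force: [-1.9, 5.0, 8.4]
width: 0.0142
```

```bash
python3 - <<'E'
from h import *
go(.536,-.2955,.0315,-np.pi/2+.005,sym=False)
snap("wrist","w6");snap("scene","s6")
im=cv2.imread("pics/s6.png"); cv2.imwrite("pics/s6c.png",cv2.resize(im[120:290,60:300],None,fx=3.2,fy=3.2,interpolation=cv2.INTER_CUBIC))
E
```

```text
clock 9.25 tcp [ 0.5371 -0.2958  0.0315] yaw -1.565 q6 0.95 w 0.0142 F [-1.9  5.   8.4]
  shift in present tool axes [-0.0003  0.0011 -0.    ] turn 0.0 rows>= 1
```

View pics/w6.png

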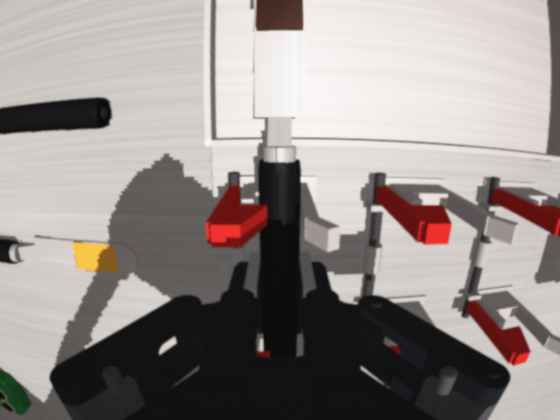

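View pics/s6c.png

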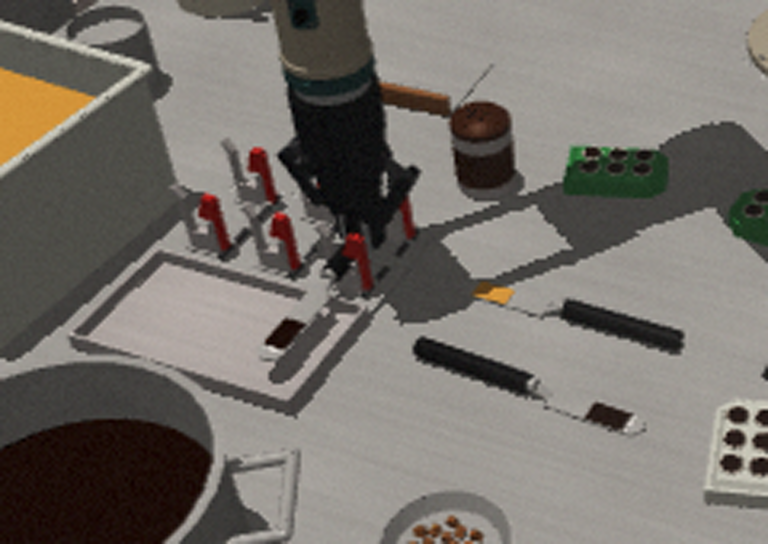

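Call:
send_rows(
  increments=[
    [0, 0, 0, 0.004, 0],
    [0, 0, 0, 0.003, 0],
    [0, 0, 0, 0, 0],
  ],
)

```text
clock: 9.72
position: [0.5372, -0.2958, 0.031]
ee_rot: [-0.0, 0.709, -0.705, 0.001]
contact_force: [-9.9, 11.5, 43.7]
width: 0.0145
```

Call:
send_rows(
  increments=[
    [0.4, 0, 0, -0.006, 0],
    [0.4, 0, 0, 0, 0],
    [0.4, 0, 0, 0, 0],
  ],
)

```text
clock: 10.1
position: [0.5372, -0.2968, 0.0289]
ee_rot: [0.0, 0.709, -0.705, -0.0]
contact_force: [-0.4, -0.7, 0.0]
width: 0.0339
```

Call:
send_rows(
  increments=[
    [0.4, 0, 0, -0.03, 0],
    [0.4, 0, 0, -0.05, 0],
    [0.5, 0, 0, -0.05, 0],
    [0.5, 0, 0, 0, 0],
  ],
)

```text
clock: 10.6
position: [0.5399, -0.2984, 0.1635]
ee_rot: [-0.0, 0.709, -0.705, 0.004]
contact_force: [0.3, -0.4, -0.1]
width: 0.0428
```

```bash
python3 - <<'E'
from h import *
snap("wrist","w7")
c=manip.calibration("wrist")
overlay("wrist",c,cv2.imread("pics/w7.png"),place(CAR,.536,-.3695,.008),"ov7",(0,200,280,280),2.8)
go(.62,-.1417,.12,-.055,sym=False)
E
```

```text
clock 10.65 tcp [ 0.5383 -0.2973  0.1608] yaw -1.565 q6 0.95 w 0.0429 F [-0.7  0.6 -0.5]
  shift in present tool axes [-0.1552 -0.0825  0.0407] turn -1.51 rows>= 9
```

View pics/ov7.png

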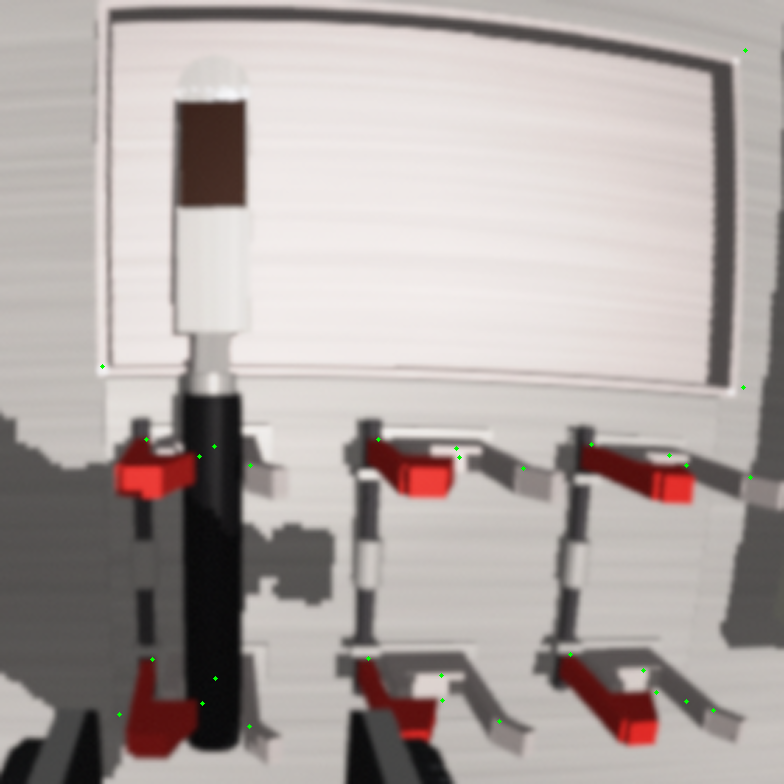

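```bash
cat >> h.py <<'E'
def plan(x,y,z,t,g=1,n=None,dt=None,step=.055):
    """rows to get there, shift applied in axes before the row's turn"""
    d,dt0=go(x,y,z,t,sym=dt is None)
    if dt is None: dt=dt0
    s,Rm=tool(); p=s["position"].copy(); tgt=np.array([x,y,z])
    n=n or max(int(np.ceil(max(np.linalg.norm(d)/step,abs(dt)/.185))),1)
    rows=[]
    for i in range(n):
        sh=np.round(Rm.T@((tgt-p)/(n-i)),3); a=round(dt/n,3); rows.append([g,*sh.tolist(),a])
        p=p+Rm@sh; Rm=Rm@R.from_rotvec([0,0,a]).as_matrix()
    print("  ",str(rows).replace("-0.0,","0,").replace("0.0,","0,").replace("-0.0]","0]"))
E
python3 - <<'E'
from h import *
plan(.62,-.1417,.12,-.058)
E
```

```text
clock 10.65 tcp [ 0.5383 -0.2973  0.1608] yaw -1.565 q6 0.95 w 0.0429 F [-0.7  0.6 -0.5]
  shift in present tool axes [-0.1552 -0.0825  0.0407] turn -1.507 rows>= 9
   [[1, -0.017, -0.009, 0.005, np.float64(-0.167)], [1, -0.016, -0.012, 0.004, np.float64(-0.167)], [1, -0.013, -0.014, 0.005, np.float64(-0.167)], [1, -0.011, -0.016, 0.004, np.float64(-0.167)], [1, -0.008, -0.018, 0.005, np.float64(-0.167)], [1, -0.005, -0.019, 0.004, np.float64(-0.167)], [1, -0.001, -0.02, 0.005, np.float64(-0.167)], [1, 0.002, -0.019, 0.004, np.float64(-0.167)], [1, 0.005, -0.019, 0.005, np.float64(-0.167)]]
```

Call:
send_rows(
  increments=[
    [0.7, -0.017, -0.01, 0.005, -0.187],
    [0.7, -0.017, -0.013, 0.005, -0.187],
    [0.7, -0.014, -0.017, 0.005, -0.187],
    [0.7, -0.012, -0.019, 0.005, -0.187],
    [0.7, -0.008, -0.02, 0.005, -0.187],
    [0.7, -0.004, -0.021, 0.005, -0.187],
    [0.7, 0, -0.022, 0.005, -0.187],
    [0.7, 0.004, -0.022, 0.005, -0.187],
  ],
)

```text
clock: 11.65
position: [0.613, -0.1406, 0.1166]
ee_rot: [-0.001, 1.0, -0.031, -0.002]
contact_force: [0.3, 0.9, 0.4]
width: 0.0597
```

```bash
sed -i 's/a=round(dt\/n,3)/a=round(float(dt)\/n,3)/' h.py; python3 - <<'E'
from h import *
plan(.62,-.1417,.06,-.058)
E
```

```text
clock 11.65 tcp [ 0.613  -0.1406  0.1166] yaw -0.063 q6 -0.27 w 0.0597 F [0.3 0.9 0.4]
  shift in present tool axes [0.0074 0.0008 0.0565] turn -0.005 rows>= 1
   [[1, 0.004, 0, 0.028, -0.002], [1, 0.003, 0.001, 0.029, -0.002]]
```

Call:
send_rows(
  increments=[
    [0.7, 0.004, 0, 0.035, -0.003],
    [0.6, 0.004, 0.001, 0.035, -0.002],
    [0.5, 0, 0, 0.025, 0],
    [0.5, 0, 0, 0, 0],
  ],
)

```text
clock: 12.15
position: [0.6186, -0.142, 0.0202]
ee_rot: [-0.001, 0.999, -0.032, -0.005]
contact_force: [-0.0, 0.2, 0.3]
width: 0.0428
```

```bash
python3 - <<'E'
from h import *
plan(.62,-.1417,.0,-.058)
snap("wrist","w8")
E
```

```text
clock 12.15 tcp [ 0.6186 -0.142   0.0202] yaw -0.064 q6 -0.27 w 0.0428 F [-0.   0.2  0.3]
  shift in present tool axes [ 0.0015 -0.0004  0.0202] turn -0.006 rows>= 1
   [[1, 0.002, 0, 0.02, -0.006]]
```

View pics/w8.png

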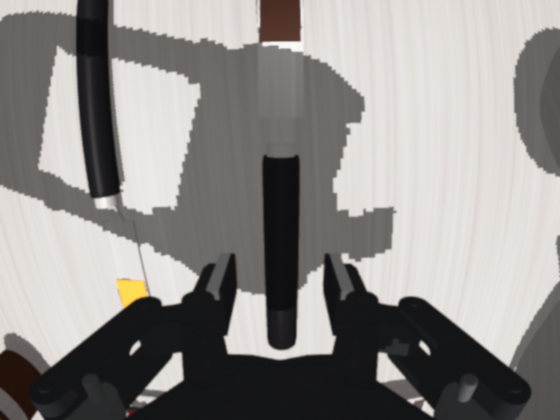

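Knife centred between the fingers (handle column ≈282). Lower and grip, then lift.

Call:
send_rows(
  increments=[
    [0.5, 0.001, 0, 0.02, -0.004],
    [0.5, 0, 0, 0, 0],
    [0, 0, 0, 0, 0],
    [0, 0, 0, 0, 0],
    [0, 0, 0, 0, 0],
    [0, 0, 0, 0, 0],
  ],
  squeeze=80,
)

```text
clock: 12.95
position: [0.6238, -0.1434, 0.0063]
ee_rot: [0.0, 1.0, -0.03, 0.001]
contact_force: [-1.2, -0.1, 7.5]
width: 0.0151
```

Call:
send_rows(
  increments=[
    [0, 0, 0, -0.02, 0],
    [0, 0, 0, -0.06, 0],
    [0, 0, 0, -0.06, 0],
    [0, 0, 0, -0.02, 0],
  ],
)

```text
clock: 13.45
position: [0.6252, -0.1438, 0.1696]
ee_rot: [0.001, 1.0, -0.03, 0.004]
contact_force: [0.6, -0.6, -1.1]
width: 0.0144
```

```bash
python3 - <<'E'
from h import *
plan(.536,-.3705,.158,-np.pi/2+.008)
E
```

```text
clock 13.45 tcp [ 0.6252 -0.1438  0.1696] yaw -0.060 q6 -0.27 w 0.0144 F [ 0.6 -0.6 -1.1]
  shift in present tool axes [-0.0755  0.2316  0.0115] turn 1.503 rows>= 9
   [[1, -0.008, 0.026, 0.001, 0.167], [1, -0.004, 0.027, 0.001, 0.167], [1, 0, 0.027, 0.001, 0.167], [1, 0.005, 0.027, 0.001, 0.167], [1, 0.009, 0.025, 0.002, 0.167], [1, 0.013, 0.023, 0.001, 0.167], [1, 0.017, 0.021, 0.002, 0.167], [1, 0.021, 0.018, 0.001, 0.167], [1, 0.023, 0.014, 0.002, 0.167]]
```

Call:
send_rows(
  increments=[
    [0, -0.009, 0.029, 0, 0.187],
    [0, -0.004, 0.03, 0, 0.187],
    [0, 0.001, 0.03, 0, 0.187],
    [0, 0.007, 0.029, 0, 0.187],
    [0, 0.012, 0.028, 0, 0.187],
    [0, 0.016, 0.025, 0, 0.187],
    [0, 0.021, 0.022, 0, 0.187],
    [0, 0.025, 0.017, 0, 0.187],
  ],
  squeeze=100,
)

```text
clock: 14.45
position: [0.5293, -0.3663, 0.1646]
ee_rot: [0.0, 0.71, -0.704, -0.0]
contact_force: [0.3, 0.4, -1.0]
width: 0.0141
```

Call:
send_rows(
  increments=[
    [0, 0, 0, 0, 0],
    [0, 0, 0, 0, 0],
  ],
)

```text
clock: 14.7
position: [0.5299, -0.365, 0.1645]
ee_rot: [-0.0, 0.713, -0.702, -0.0]
contact_force: [0.8, 0.6, -1.5]
width: 0.0139
```

```bash
python3 - <<'E'
from h import *
plan(.536,-.3705,.158,-np.pi/2+.008)
snap("wrist","w9"); c=manip.calibration("wrist")
overlay("wrist",c,cv2.imread("pics/w9.png"),place(CAR,.536,-.3705,.008),"ov9",(0,140,280,280),2.8)
s,Rm=tool(); p=s["position"]
for w in(-.009,.009):print(proj("wrist",c,p+Rm@np.array([w,-.055,-.003])))
E
```

```text
clock 14.70 tcp [ 0.5299 -0.365   0.1645] yaw -1.555 q6 0.84 w 0.0139 F [ 0.8  0.6 -1.5]
  shift in present tool axes [ 0.0056 -0.006   0.0065] turn 0.008 rows>= 1
   [[1, 0.006, -0.006, 0.007, 0.008]]
[[258.99216159 157.70568249]]
[[300.16326284 157.65887435]]
```

View pics/ov9.png

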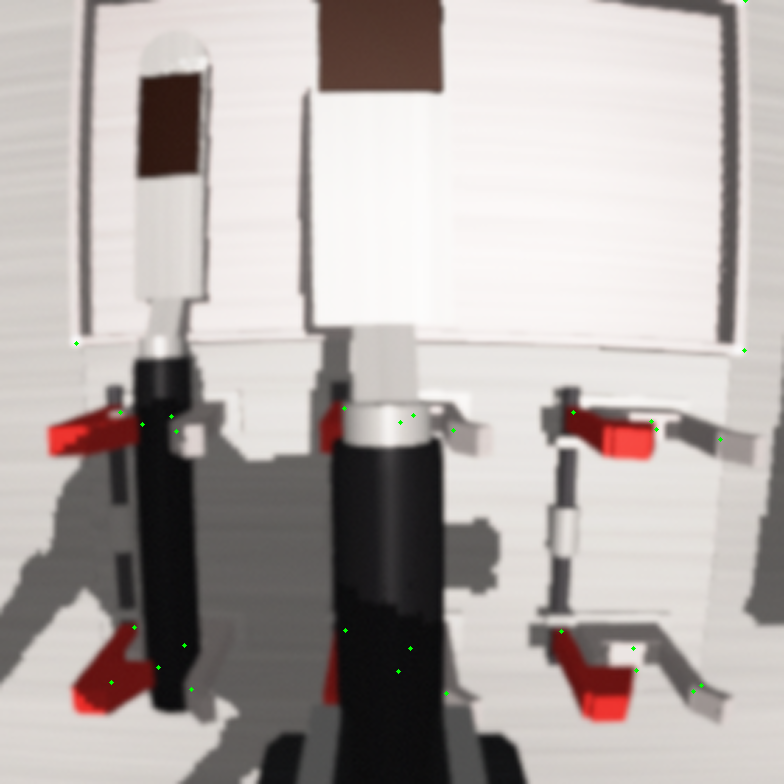

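Call:
send_rows(
  increments=[
    [0, 0.0055, -0.006, 0.03, 0.008],
    [0, 0, 0, 0.03, 0],
    [0, 0, 0, 0.028, 0],
    [0, 0, 0, 0, 0],
    [0, 0, 0, 0, 0],
  ],
)

```text
clock: 15.38
position: [0.537, -0.371, 0.0779]
ee_rot: [-0.0, 0.71, -0.704, 0.001]
contact_force: [1.1, 0.3, -1.3]
width: 0.0139
```

```bash
python3 - <<'E'
from h import *
plan(.536,-.3705,.068,-np.pi/2+.008)
E
```

```text
clock 15.38 tcp [ 0.537  -0.371   0.0779] yaw -1.563 q6 0.85 w 0.0139 F [ 1.1  0.3 -1.3]
  shift in present tool axes [-0.0005  0.001   0.0099] turn -0.0 rows>= 1
   [[1, 0, 0.001, 0.01, 0]]
```

Call:
send_rows(
  increments=[
    [0, 0, 0, 0.008, 0],
    [0, 0, 0, 0.007, 0],
    [0, 0, 0, 0.006, 0],
    [0, 0, 0, 0.006, 0],
    [0, 0, 0, 0, 0],
  ],
)

```text
clock: 16.0
position: [0.5366, -0.3707, 0.0502]
ee_rot: [-0.001, 0.709, -0.705, 0.0]
contact_force: [2.6, 3.0, 0.0]
width: 0.0139
```

Call:
send_rows(
  increments=[
    [0, 0, 0, 0.006, 0],
    [0, 0, 0, 0.004, 0],
    [0, 0, 0, 0, 0],
  ],
)

```text
clock: 16.38
position: [0.5354, -0.3704, 0.0387]
ee_rot: [0.0, 0.71, -0.705, -0.001]
contact_force: [0.2, 3.4, -0.8]
width: 0.0139
```

Call:
send_rows(
  increments=[
    [0, 0, 0, 0.003, 0],
    [0, 0, 0, 0.002, 0],
    [0, 0, 0, 0, 0],
  ],
)

```text
clock: 16.75
position: [0.5354, -0.3704, 0.0371]
ee_rot: [0.0, 0.709, -0.705, -0.0]
contact_force: [-3.7, 6.3, 13.8]
width: 0.0139
```

Call:
send_rows(
  increments=[
    [0, 0, 0, 0.002, 0],
    [0, 0, 0, 0, 0],
  ],
)

```text
clock: 17.0
position: [0.5355, -0.3705, 0.037]
ee_rot: [0.0, 0.709, -0.705, -0.0]
contact_force: [-6.1, 7.7, 23.4]
width: 0.0139
```

Call:
send_rows(
  increments=[
    [0.4, 0, 0, -0.003, 0],
    [0.4, 0, 0, 0, 0],
    [0.4, 0, 0, -0.02, 0],
    [0.4, 0, 0, -0.06, 0],
    [0.4, 0, 0, -0.05, 0],
    [0.4, 0, 0, 0, 0],
  ],
)

```text
clock: 17.75
position: [0.5386, -0.3739, 0.1706]
ee_rot: [0.0, 0.71, -0.705, 0.005]
contact_force: [0.3, 0.7, -0.9]
width: 0.0339
```

```bash
python3 - <<'E'
from h import *
snap("wrist","w10"); c=manip.calibration("wrist")
overlay("wrist",c,cv2.imread("pics/w10.png"),place(CAR,.536,-.3705,.008),"ov10",(0,140,280,280),2.8)
plan(.53,-.2,.16,0,dt=-1.59)
E
```

```text
clock 17.80 tcp [ 0.5371 -0.3726  0.1677] yaw -1.564 q6 0.85 w 0.0344 F [ 0.1 -0.  -0.5]
  shift in present tool axes [-0.1727  0.006   0.007 ] turn -1.564 rows>= 9
   [[1, -0.019, 0.001, 0.001, -0.177], [1, -0.019, -0.003, 0.001, -0.177], [1, -0.018, -0.006, 0.001, -0.177], [1, -0.017, -0.009, 0.001, -0.177], [1, -0.015, -0.012, 0.001, -0.177], [1, -0.013, -0.015, 0, -0.177], [1, -0.01, -0.016, 0.001, -0.177], [1, -0.007, -0.018, 0, -0.177], [1, -0.003, -0.019, 0.001, -0.177]]
```

View pics/ov10.png

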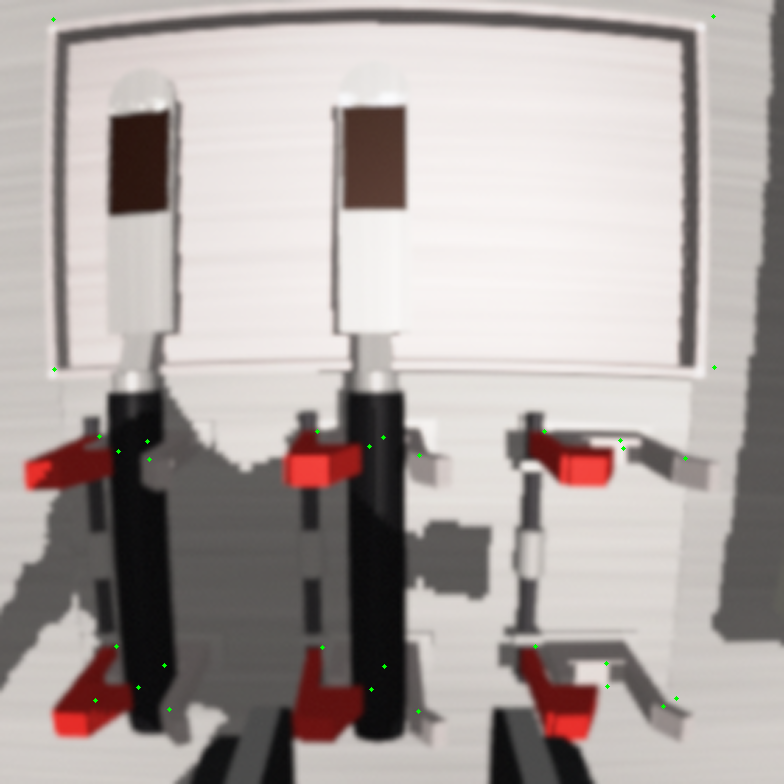

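```bash
python3 - <<'E'
from h import *
im=cv2.imread("pics/a_top.png"); cv2.imwrite("pics/c6.png",cv2.resize(im[95:225,400:560],None,fx=5,fy=5,interpolation=cv2.INTER_CUBIC))
E
```

```text
(no output)
```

View pics/c6.png

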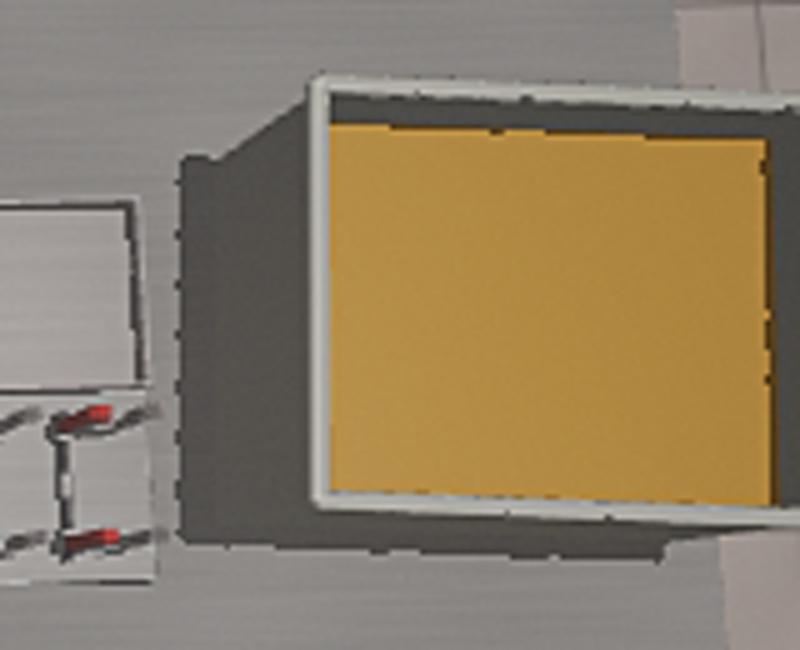

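Call:
send_rows(
  increments=[
    [0.6, -0.03, 0.002, 0, -0.187],
    [0.6, -0.03, -0.004, 0, -0.187],
    [0.6, -0.029, -0.009, 0, -0.187],
    [0.6, -0.027, -0.014, 0, -0.187],
    [0.6, -0.024, -0.019, 0, -0.187],
    [0.6, -0.02, -0.023, 0, -0.187],
    [0.6, -0.016, -0.026, 0, -0.187],
    [0.6, -0.012, -0.028, 0, -0.187],
  ],
)

```text
clock: 18.8
position: [0.5127, -0.128, 0.1636]
ee_rot: [-0.0, 1.0, -0.031, -0.002]
contact_force: [-0.7, -0.4, -0.0]
width: 0.0514
```

```bash
python3 - <<'E'
from h import *
c=manip.calibration("wrist")
plan(.528,-.043,.10,-.022)
snap("wrist","w11"); 
E
```

```text
clock 18.80 tcp [ 0.5127 -0.128   0.1636] yaw -0.062 q6 -0.31 w 0.0514 F [-0.7 -0.4 -0. ]
  shift in present tool axes [ 0.0103 -0.0857  0.0636] turn -0.04 rows>= 2
   [[1, 0.005, -0.043, 0.032, -0.02], [1, 0.006, -0.043, 0.032, -0.02]]
```

View pics/w11.png

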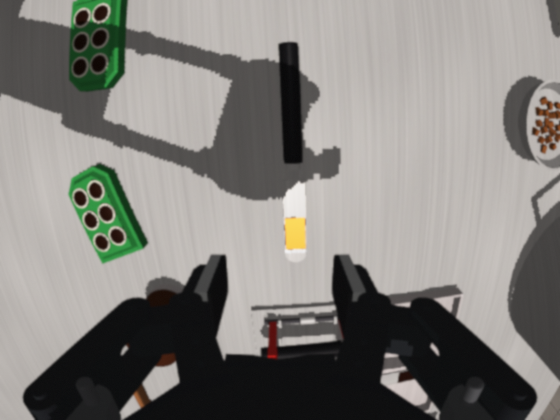

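```bash
python3 - <<'E'
import cv2
im=cv2.imread("pics/w10.png"); cv2.imwrite("pics/c7.png",cv2.resize(im[0:300,360:560],None,fx=2.6,fy=2.6))
im=cv2.imread("pics/a_scene.png"); cv2.imwrite("pics/c8.png",cv2.resize(im[100:320,0:160],None,fx=3,fy=2.7))
E
```

```text
(no output)
```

View pics/c7.png

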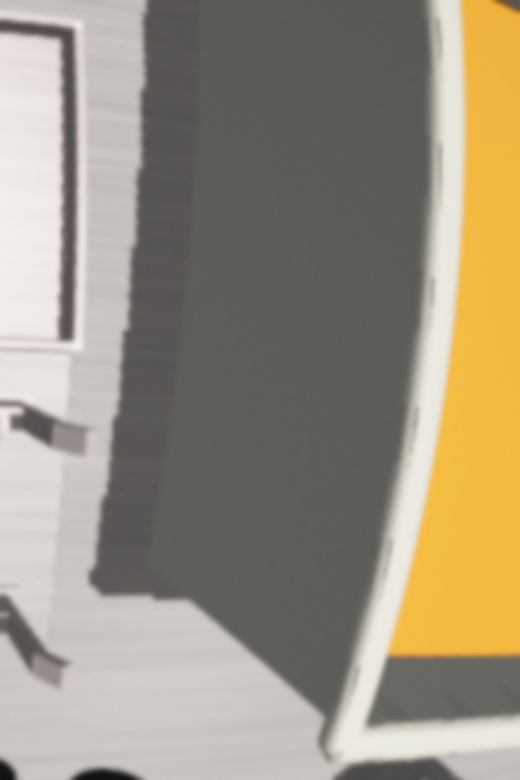

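View pics/c8.png

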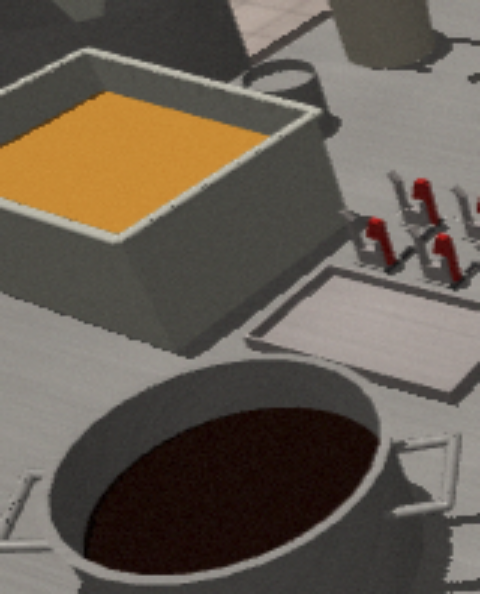

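```bash
python3 - <<'E'
from h import *
c=manip.calibration("wrist"); im=cv2.imread("pics/w11.png")
m=blob((im.max(2)<45),290,100); p,e=fit("wrist",c,m,HANDLE,[.528,-.043,-1.593]); print(m.sum(),p.round(4),round(e,3))
plan(p[0],p[1],.06,p[2]+np.pi/2)
E
```

```text
2250 [ 0.5254 -0.041  -1.5887] 0.072
clock 18.85 tcp [ 0.5111 -0.1241  0.1635] yaw -0.056 q6 -0.32 w 0.0513 F [-0.9  2.7 -0.6]
  shift in present tool axes [ 0.0101 -0.0832  0.1039] turn -0.039 rows>= 3
   [[1, 0.003, -0.028, 0.035, -0.013], [1, 0.004, -0.028, 0.034, -0.013], [1, 0.004, -0.027, 0.035, -0.013]]
```

Call:
send_rows(
  increments=[
    [0.6, 0.004, -0.027, 0.04, -0.02],
    [0.6, 0.005, -0.027, 0.04, -0.019],
    [0.6, 0.005, -0.026, 0.04, 0],
    [0.5, 0, 0, 0.015, 0],
    [0.5, 0, 0, 0, 0],
    [0.5, 0, 0, 0, 0],
  ],
)

```text
clock: 19.6
position: [0.5325, -0.051, 0.0316]
ee_rot: [0.0, 1.0, -0.015, 0.001]
contact_force: [0.3, -0.7, 1.0]
width: 0.0427
```

```bash
python3 - <<'E'
from h import *
go(.526,-.044,.0,-.02)
c,im=snap("wrist","w12")
s,Rm=tool(); p=s["position"]
E
```

```text
clock 19.60 tcp [ 0.5325 -0.051   0.0316] yaw -0.030 q6 -0.19 w 0.0427 F [ 0.3 -0.7  1. ]
  shift in present tool axes [-0.0068 -0.0068  0.0316] turn -0.01 rows>= 1
```

View pics/w12.png

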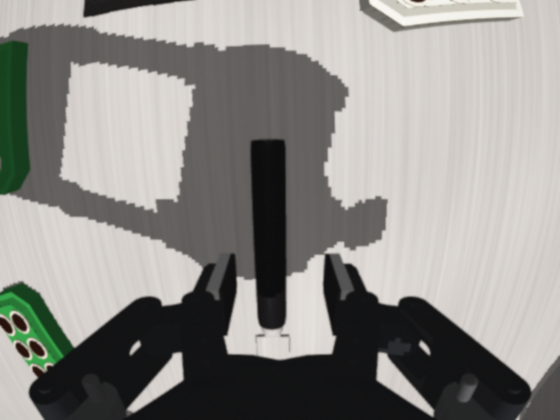

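```bash
python3 - <<'E'
from h import *
c=manip.calibration("wrist")
im=cv2.imread("pics/w12.png"); m0=im.max(2)<60; m0[:120]=0; m0[325:]=0; m0[:,:240]=0; m0[:,300:]=0
m=blob(m0,268,200)
print(unproj("wrist",c,267.5,140,.012), [np.where(m[r])[0][[0,-1]] for r in (145,200,250,300)])
p,e=fit("wrist",c,m,HANDLE,[.528,-.044,-1.593]); print(p,e)
go(p[0],p[1],0,p[2]+np.pi/2)
E
```

```text
[0.52889994 0.00956434 0.012     ] [array([251, 284]), array([252, 285]), array([254, 285]), array([258, 284])]
[ 0.52748571 -0.04570353 -1.59657605] 0.04994206130504608
clock 19.65 tcp [ 0.5327 -0.0509  0.032 ] yaw -0.030 q6 -0.19 w 0.0427 F [ 0.1 -0.1 -0.8]
  shift in present tool axes [-0.0055 -0.0051  0.0319] turn -0.004 rows>= 1
```

Consistent (end at y≈0.0096 → centre −0.0455). Align, lower, grip gently at 50 N, lift.

Call:
send_rows(
  increments=[
    [0.5, -0.0055, -0.005, 0.01, -0.004],
    [0.5, 0, 0, 0.022, 0],
    [0.5, 0, 0, 0, 0],
    [0, 0, 0, 0, 0],
    [0, 0, 0, 0, 0],
    [0, 0, 0, 0, 0],
  ],
  squeeze=50,
)

```text
clock: 20.4
position: [0.5266, -0.0448, 0.0004]
ee_rot: [0.0, 1.0, -0.012, 0.001]
contact_force: [-1.9, 0.5, 10.4]
width: 0.016
```

Call:
send_rows(
  increments=[
    [0, 0, 0, -0.02, 0],
    [0, 0, 0, -0.06, 0],
    [0, 0, 0, -0.06, 0],
    [0, 0, 0, -0.02, 0],
  ],
  squeeze=90,
)

```text
clock: 20.9
position: [0.5278, -0.0449, 0.1629]
ee_rot: [0.001, 1.0, -0.013, 0.003]
contact_force: [-0.2, 0.3, -1.9]
width: 0.0148
```

```bash
python3 - <<'E'
from h import *
plan(.5366,-.4455,.158,np.pi/2+.008,dt=-1.6)
E
```

```text
clock 20.90 tcp [ 0.5278 -0.0449  0.1629] yaw -0.025 q6 -0.19 w 0.0148 F [-0.2  0.3 -1.9]
  shift in present tool axes [0.0188 0.4003 0.0056] turn -1.604 rows>= 9
   [[1, 0.002, 0.044, 0.001, -0.178], [1, -0.006, 0.044, 0.001, -0.178], [1, -0.014, 0.043, 0.001, -0.178], [1, -0.021, 0.039, 0, -0.178], [1, -0.027, 0.035, 0.001, -0.178], [1, -0.033, 0.03, 0, -0.178], [1, -0.038, 0.023, 0.001, -0.178], [1, -0.042, 0.016, 0, -0.178], [1, -0.044, 0.009, 0.001, -0.178]]
```

Call:
send_rows(
  increments=[
    [0, 0.002, 0.044, 0, -0.18],
    [0, -0.006, 0.044, 0, -0.18],
    [0, -0.014, 0.043, 0, -0.18],
    [0, -0.021, 0.039, 0, -0.18],
    [0, -0.027, 0.035, 0, -0.18],
    [0, -0.033, 0.03, 0, -0.18],
    [0, -0.038, 0.023, 0, -0.18],
    [0, -0.042, 0.016, 0, -0.18],
  ],
)

```text
clock: 21.9
position: [0.5352, -0.4014, 0.1584]
ee_rot: [-0.001, 0.758, 0.652, -0.0]
contact_force: [1.2, 0.3, -0.2]
width: 0.0146
```

```bash
python3 - <<'E'
from h import *
plan(.5366,-.4455,.158,np.pi/2+.008)
E
```

```text
clock 21.90 tcp [ 0.5352 -0.4014  0.1584] yaw 1.421 q6 -2.17 w 0.0146 F [ 1.2  0.3 -0.2]
  shift in present tool axes [-0.0434  0.008   0.0004] turn -0.158 rows>= 1
   [[1, -0.043, 0.008, 0, -0.158]]
```

Call:
send_rows(
  increments=[
    [0, -0.043, 0.008, 0, -0.158],
    [0, 0, 0, 0, 0],
    [0, 0, 0, 0, 0],
    [0, 0, 0, 0, 0],
  ],
)

```text
clock: 22.4
position: [0.537, -0.4428, 0.1588]
ee_rot: [-0.001, 0.706, 0.708, 0.0]
contact_force: [-0.3, 0.1, -1.0]
width: 0.0147
```

```bash
python3 - <<'E'
from h import *
plan(.5366,-.4455,.1,np.pi/2+.008)
c,im=snap("wrist","w13")
overlay("wrist",c,im,place(CAR,.536,-.3705,.008),"ov13",(0,140,280,280),2.8)
E
```

```text
clock 22.40 tcp [ 0.537  -0.4428  0.1588] yaw 1.574 q6 -2.36 w 0.0147 F [-0.3  0.1 -1. ]
  shift in present tool axes [-0.0028 -0.0004  0.0588] turn -0.005 rows>= 1
   [[1, -0.001, 0, 0.029, -0.003], [1, -0.002, 0, 0.03, -0.003]]
```

View pics/ov13.png

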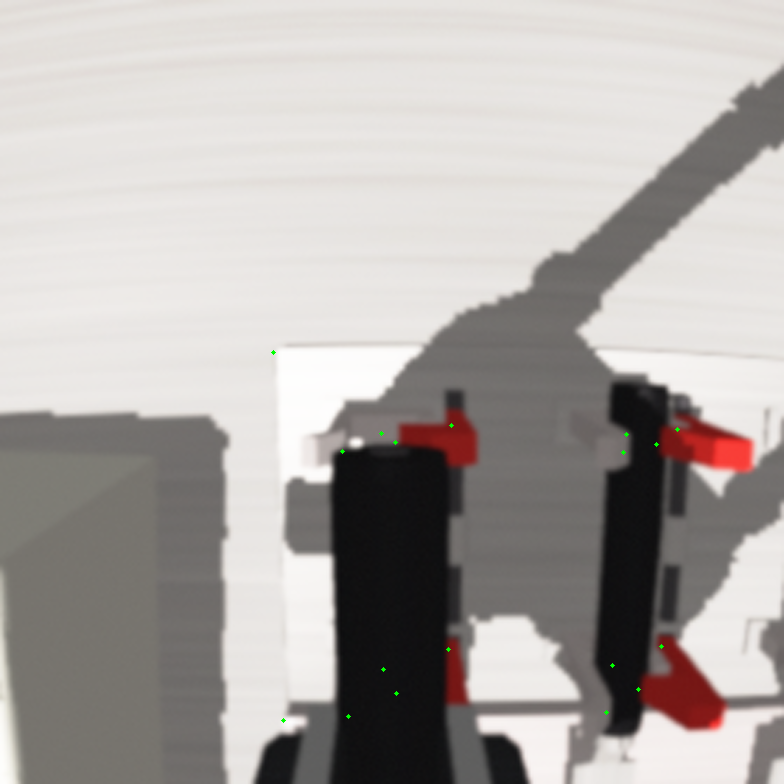

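Call:
send_rows(
  increments=[
    [0, -0.002, 0, 0.03, -0.005],
    [0, 0, 0, 0.03, 0],
    [0, 0, 0, 0.025, 0],
    [0, 0, 0, 0, 0],
    [0, 0, 0, 0.007, 0],
    [0, 0, 0, 0.006, 0],
    [0, 0, 0, 0.006, 0],
    [0, 0, 0, 0, 0],
  ],
  squeeze=100,
)

```text
clock: 23.45
position: [0.5376, -0.4458, 0.055]
ee_rot: [0.0, 0.705, 0.709, 0.001]
contact_force: [1.2, 2.8, 0.2]
width: 0.0145
```

Call:
send_rows(
  increments=[
    [0, 0, 0, 0.006, 0],
    [0, 0, 0, 0.006, 0],
    [0, 0, 0, 0.006, 0],
    [0, 0, 0, 0.002, 0],
    [0, 0, 0, 0, 0],
  ],
)

```text
clock: 24.08
position: [0.5368, -0.4457, 0.0341]
ee_rot: [-0.001, 0.705, 0.71, 0.0]
contact_force: [1.2, 3.7, -0.2]
width: 0.0147
```

Call:
send_rows(
  increments=[
    [0, 0, 0, 0.003, 0],
    [0, 0, 0, 0.002, 0],
    [0, 0, 0, 0, 0],
  ],
)

```text
clock: 24.45
position: [0.5368, -0.4458, 0.0314]
ee_rot: [-0.0, 0.705, 0.71, 0.0]
contact_force: [-2.6, 5.3, 9.2]
width: 0.0143
```

Call:
send_rows(
  increments=[
    [0, 0, 0, 0.001, 0],
    [0, 0, 0, 0, 0],
  ],
)

```text
clock: 24.7
position: [0.5368, -0.4458, 0.0314]
ee_rot: [-0.0, 0.705, 0.71, 0.0]
contact_force: [-3.4, 7.8, 13.4]
width: 0.0143
```

Home. Release and go up; then the sugar shaker.

Call:
send_rows(
  increments=[
    [0.4, 0, 0, -0.002, 0],
    [0.4, 0, 0, 0, 0],
    [0.4, 0, 0, -0.02, 0],
    [0.4, 0, 0, -0.06, 0],
    [0.4, 0, 0, -0.06, 0],
    [0.4, 0, 0, 0, 0],
    [0.4, 0, 0, 0, 0],
  ],
)

```text
clock: 25.58
position: [0.5369, -0.4466, 0.1704]
ee_rot: [0.0, 0.705, 0.71, -0.0]
contact_force: [-0.6, 0.1, -1.3]
width: 0.0341
```

```bash
python3 - <<'E'
from h import *
snap("wrist","w14"); c,im=snap("scene","s14"); snap("top","t14")
cv2.imwrite("pics/s14c.png",cv2.resize(im[130:270,75:305],None,fx=3.4,fy=3.4,interpolation=cv2.INTER_CUBIC))
go(.35,.32,.2,np.pi)
E
```

```text
clock 25.73 tcp [ 0.5363 -0.4457  0.1684] yaw 1.578 q6 -2.37 w 0.0343 F [ 0.4 -0.3 -0.4]
  shift in present tool axes [ 0.7671 -0.181  -0.0291] turn 1.578 rows>= 13
```

View pics/s14c.png

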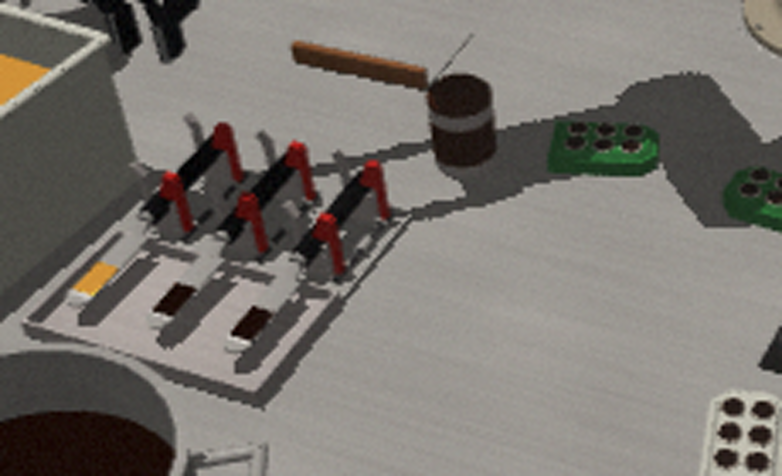

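View pics/w14.png

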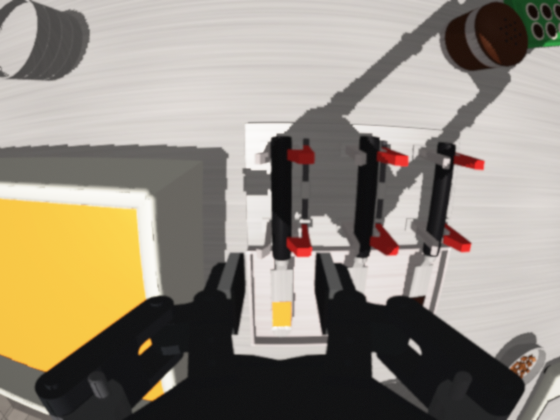

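View pics/t14.png

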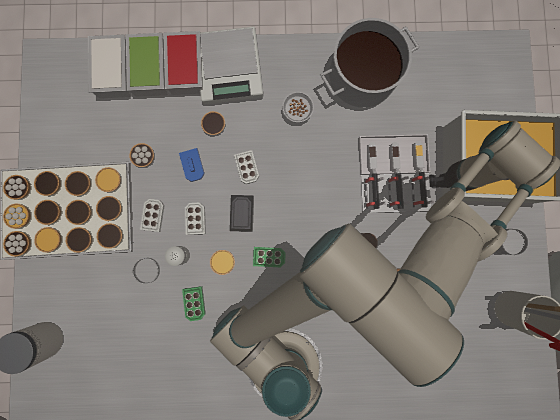

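```bash
python3 - <<'E'
from h import *
plan(.352,.319,.2,0.0,n=15)
E
```

```text
clock 25.73 tcp [ 0.5363 -0.4457  0.1684] yaw 1.578 q6 -2.37 w 0.0343 F [ 0.4 -0.3 -0.4]
  shift in present tool axes [ 0.7661 -0.179  -0.0291] turn 1.578 rows>= 13
   [[1, 0.051, -0.012, -0.002, 0.105], [1, 0.05, -0.017, -0.002, 0.105], [1, 0.047, -0.022, -0.002, 0.105], [1, 0.045, -0.027, -0.002, 0.105], [1, 0.042, -0.032, -0.002, 0.105], [1, 0.038, -0.036, -0.002, 0.105], [1, 0.034, -0.04, -0.002, 0.105], [1, 0.03, -0.043, -0.002, 0.105], [1, 0.025, -0.046, -0.002, 0.105], [1, 0.02, -0.048, -0.002, 0.105], [1, 0.015, -0.05, -0.002, 0.105], [1, 0.01, -0.052, -0.002, 0.105], [1, 0.004, -0.052, -0.002, 0.105], [1, -0.001, -0.053, -0.002, 0.105], [1, -0.007, -0.052, -0.001, 0.105]]
```

Call:
send_rows(
  increments=[
    [1, 0.051, -0.012, -0.005, 0.105],
    [1, 0.05, -0.017, -0.005, 0.105],
    [1, 0.047, -0.022, -0.005, 0.105],
    [1, 0.045, -0.027, -0.005, 0.105],
    [1, 0.042, -0.032, -0.005, 0.105],
    [1, 0.038, -0.036, -0.005, 0.105],
    [1, 0.034, -0.04, 0, 0.105],
    [1, 0.03, -0.043, 0, 0.105],
  ],
)

```text
clock: 26.72
position: [0.4377, -0.0367, 0.1997]
ee_rot: [-0.001, 0.933, 0.359, -0.001]
contact_force: [0.3, 0.3, -0.1]
width: 0.0852
```

Call:
send_rows(
  increments=[
    [1, 0.025, -0.046, 0, 0.105],
    [1, 0.02, -0.048, 0, 0.105],
    [1, 0.015, -0.05, 0, 0.105],
    [1, 0.01, -0.052, 0, 0.105],
    [1, 0.004, -0.052, 0, 0.105],
    [1, 0, 0, 0, 0.105],
    [1, 0, 0, 0, 0.105],
    [1, 0, 0, 0, 0],
  ],
)

```text
clock: 27.72
position: [0.3766, 0.2159, 0.1996]
ee_rot: [0.001, 1.0, 0.002, -0.001]
contact_force: [-0.1, -0.2, 0.5]
width: 0.0854
```

```bash
python3 - <<'E'
from h import *
plan(.352,.319,.13,0.0)
c,im=snap("wrist","w15"); np.save("pics/w15.npy",c["camera_from_world"])
E
```

```text
clock 27.73 tcp [0.3766 0.2159 0.1996] yaw 0.005 q6 0.36 w 0.0854 F [-0.1 -0.2  0.5]
  shift in present tool axes [-0.0239 -0.1033  0.0696] turn 0.005 rows>= 3
   [[1, -0.008, -0.034, 0.023, 0.002], [1, -0.008, -0.035, 0.023, 0.002], [1, -0.008, -0.034, 0.024, 0.002]]
```

View pics/w15.png

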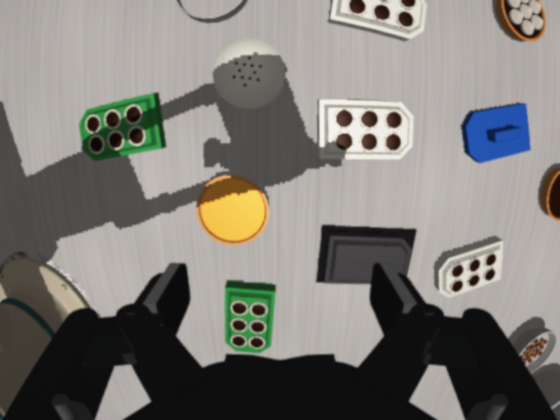

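```bash
python3 - <<'E'
from h import *
c=manip.calibration("wrist"); c["camera_from_world"]=np.load("pics/w15.npy")
for z in(.07,.08): print(unproj("wrist",c,249,74,z), unproj("wrist",c,212,74,z)-unproj("wrist",c,287,74,z))
im=cv2.imread("pics/a_top.png"); c=manip.calibration("top")
cv2.imwrite("pics/c9.png",np.hstack([cv2.resize(im[235:280,150:205],(550,450)),cv2.resize(im[225:260,345:390],(450*45//35//1,450))[:, :250+300]])[:, :800])
E
```

```text
[0.35094206 0.32246649 0.07      ] [-0.06255955  0.00139048  0.        ]
[0.35189184 0.32131289 0.08      ] [-0.06027366  0.00133967  0.        ]
```

View pics/c9.png

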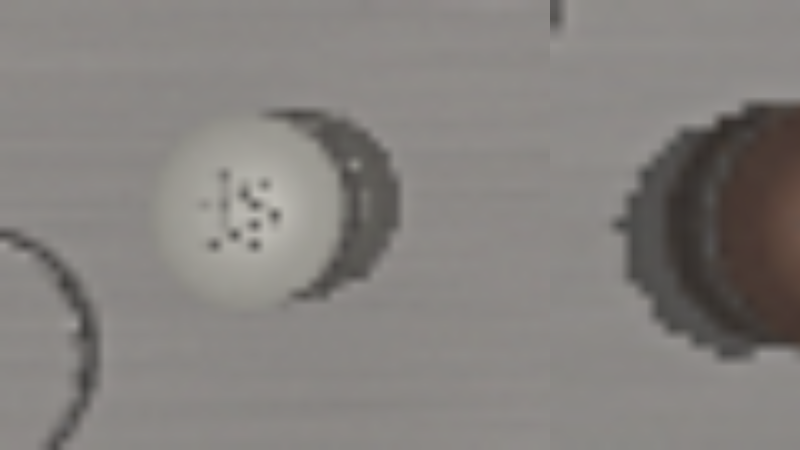

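Call:
send_rows(
  increments=[
    [1, -0.009, -0.035, 0, 0.003],
    [1, -0.009, -0.035, 0.01, 0.002],
    [1, -0.008, -0.034, 0.01, 0],
    [1, 0, 0, 0.02, 0],
    [1, 0, 0, 0, 0],
    [1, 0, 0, 0, 0],
  ],
)

```text
clock: 28.52
position: [0.3516, 0.3197, 0.161]
ee_rot: [0.0, 1.0, -0.001, 0.0]
contact_force: [-0.3, -0.7, 0.0]
width: 0.0853
```

```bash
python3 - <<'E'
from h import *
plan(.351,.321,.04,0.0)
snap("wrist","w16")
E
```

```text
clock 28.52 tcp [0.3516 0.3197 0.161 ] yaw -0.002 q6 0.59 w 0.0853 F [-0.3 -0.7  0. ]
  shift in present tool axes [-0.0006 -0.0013  0.121 ] turn -0.002 rows>= 2
   [[1, 0, 0, 0.04, -0.001], [1, 0, -0.001, 0.041, -0.001], [1, -0.001, 0, 0.04, -0.001]]
```

View pics/w16.png

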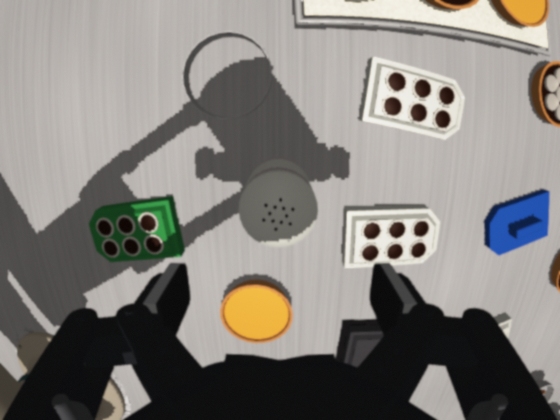

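Call:
send_rows(
  increments=[
    [1, 0, -0.001, 0.04, 0],
    [1, 0, 0, 0.04, 0],
    [1, 0, 0, 0.04, 0],
    [1, 0, 0, 0, 0],
    [0.4, 0, 0, 0, 0],
    [0.4, 0, 0, 0, 0],
    [0.4, 0, 0, 0, 0],
    [0.4, 0, 0, 0, 0],
  ],
  squeeze=40,
)

```text
clock: 29.58
position: [0.3526, 0.3219, 0.0428]
ee_rot: [-0.001, 1.0, -0.001, 0.002]
contact_force: [-0.4, -1.0, 7.0]
width: 0.0572
```

Call:
send_rows(
  increments=[
    [0.4, 0, 0, -0.03, 0],
    [0.4, 0, 0, -0.05, 0],
    [0.4, 0, 0, -0.05, 0],
    [0.4, 0, 0, 0, 0],
  ],
)

```text
clock: 30.08
position: [0.3538, 0.3228, 0.1755]
ee_rot: [-0.003, 1.0, -0.001, 0.005]
contact_force: [0.1, 0.4, -1.2]
width: 0.0574
```

```bash
python3 - <<'E'
from h import *
c=manip.calibration("top"); ce=unproj("top",c,365.7,242.1,.075); print(ce)
plan(ce[0],ce[1]-.085,.17,0.0)
E
```

```text
[ 0.3770506  -0.25165617  0.075     ]
clock 30.07 tcp [0.3538 0.3228 0.1755] yaw -0.002 q6 0.60 w 0.0574 F [ 0.1  0.4 -1.2]
  shift in present tool axes [0.0243 0.6595 0.0017] turn -0.002 rows>= 11
   [[1, 0.002, 0.055, 0, 0], [1, 0.002, 0.055, 0, 0], [1, 0.002, 0.055, 0, 0], [1, 0.002, 0.055, 0, 0], [1, 0.002, 0.055, 0, 0], [1, 0.002, 0.055, 0, 0], [1, 0.002, 0.055, 0, 0], [1, 0.002, 0.055, 0, 0], [1, 0.002, 0.055, 0, 0], [1, 0.002, 0.055, 0.001, 0], [1, 0.002, 0.055, 0, 0], [1, 0.002, 0.054, 0.001, 0]]
```

Call:
send_rows(
  increments=[
    [0.4, 0.002, 0.055, 0, 0],
    [0.4, 0.002, 0.055, 0, 0],
    [0.4, 0.002, 0.055, 0, 0],
    [0.4, 0.002, 0.055, 0, 0],
    [0.4, 0.002, 0.055, 0, 0],
    [0.4, 0.002, 0.055, 0, 0],
    [0.4, 0.002, 0.055, 0, 0],
    [0.4, 0.002, 0.055, 0, 0],
  ],
)

```text
clock: 31.08
position: [0.3653, -0.1204, 0.1701]
ee_rot: [-0.0, 1.0, -0.001, -0.0]
contact_force: [1.0, -0.1, -1.5]
width: 0.0571
```

Call:
send_rows(
  increments=[
    [0.4, 0.002, 0.055, 0, 0],
    [0.4, 0.002, 0.055, 0, 0],
    [0.4, 0.002, 0.055, 0, 0],
    [0.4, 0.002, 0.053, 0, 0],
    [0.4, 0, 0, 0, 0],
    [0.4, 0, 0, 0, 0],
  ],
)

```text
clock: 31.82
position: [0.3729, -0.3359, 0.1696]
ee_rot: [-0.001, 1.0, -0.001, -0.001]
contact_force: [-0.1, 0.2, -1.8]
width: 0.0571
```

```bash
python3 - <<'E'
from h import *
plan(.377,-.2517-.085,.1,0.0)
c,im=snap("wrist","w17")
c,im=snap("scene","s17")
E
```

```text
clock 31.82 tcp [ 0.3729 -0.3359  0.1696] yaw -0.003 q6 -0.87 w 0.0571 F [-0.1  0.2 -1.8]
  shift in present tool axes [0.0042 0.001  0.0696] turn -0.003 rows>= 2
   [[1, 0.002, 0, 0.035, -0.001], [1, 0.002, 0.001, 0.035, -0.001]]
```

View pics/w17.png

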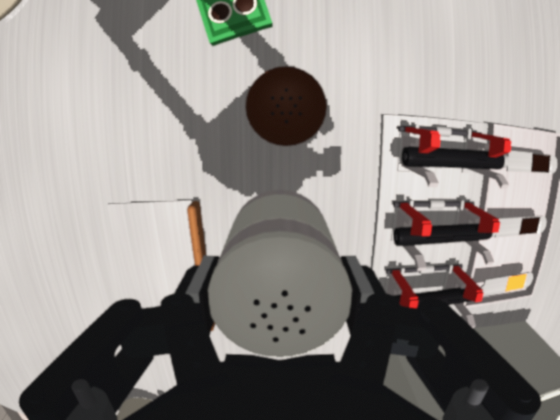

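```bash
python3 - <<'E'
from h import *
c=manip.calibration("wrist")
print("wood right edge",unproj("wrist",c,204,250,.01),"top",unproj("wrist",c,193,200,.01),"cocoa",unproj("wrist",c,286,106,.078))
E
```

```text
wood right edge [ 0.29431117 -0.39909497  0.01      ] top [ 0.28722247 -0.34489506  0.01      ] cocoa [ 0.37829033 -0.2564402   0.078     ]
```

Call:
send_rows(
  increments=[
    [0.4, 0.004, 0.002, 0.04, 0],
    [0.4, 0, 0, 0.04, 0],
    [0.4, 0, 0, 0.035, 0],
    [0.4, 0, 0, 0.006, 0],
    [0.4, 0, 0, 0, 0],
  ],
)

```text
clock: 32.55
position: [0.3783, -0.3387, 0.0504]
ee_rot: [0.0, 1.0, -0.0, 0.0]
contact_force: [-1.1, -0.8, -1.3]
width: 0.0571
```

Call:
send_rows(
  increments=[
    [0.4, 0, 0, 0.004, 0],
    [0.4, 0, 0, 0.003, 0],
    [0.4, 0, 0, 0.002, 0],
    [0.4, 0, 0, 0, 0],
  ],
)

```text
clock: 33.05
position: [0.3783, -0.3398, 0.0428]
ee_rot: [0.001, 1.0, -0.001, 0.001]
contact_force: [-2.1, 2.9, 9.6]
width: 0.0573
```

Call:
send_rows(
  increments=[
    [0.9, 0, 0, 0, 0],
    [0.9, 0, 0, 0, 0],
    [0.9, 0, 0, 0, 0],
    [0.9, 0, 0, -0.04, 0],
    [0.9, 0, 0, -0.06, 0],
    [0.9, 0, 0, -0.06, 0],
    [0.9, 0, 0, 0, 0],
  ],
)

```text
clock: 33.92
position: [0.3801, -0.3417, 0.2058]
ee_rot: [0.004, 1.0, -0.001, 0.004]
contact_force: [-0.6, 0.2, -0.5]
width: 0.0769
```

```bash
python3 - <<'E'
from h import *
c,im=snap("wrist","w18")
c,im=snap("top","t18"); cv2.imwrite("pics/t18c.png",cv2.resize(im[100:330,100:350],None,fx=3,fy=2.6*1))
plan(.45,.15,.25,0.0)
E
```

```text
clock 34.02 tcp [ 0.3778 -0.339   0.2009] yaw -0.002 q6 -0.87 w 0.0765 F [-1.6 -0.  -0.5]
  shift in present tool axes [ 0.0713 -0.4891 -0.0493] turn -0.002 rows>= 8
   [[1, 0.007, -0.049, -0.005, 0], [1, 0.007, -0.049, -0.005, 0], [1, 0.007, -0.049, -0.005, 0], [1, 0.007, -0.049, -0.005, 0], [1, 0.007, -0.049, -0.005, 0], [1, 0.007, -0.049, -0.005, 0], [1, 0.007, -0.049, -0.005, 0], [1, 0.007, -0.049, -0.005, 0], [1, 0.008, -0.049, -0.005, 0], [1, 0.007, -0.048, -0.004, 0]]
```

View pics/w18.png

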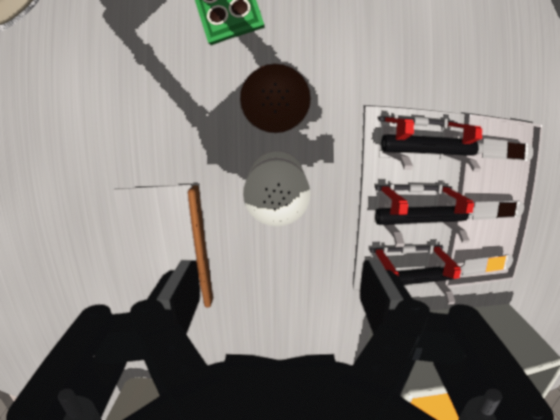

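View pics/t18c.png

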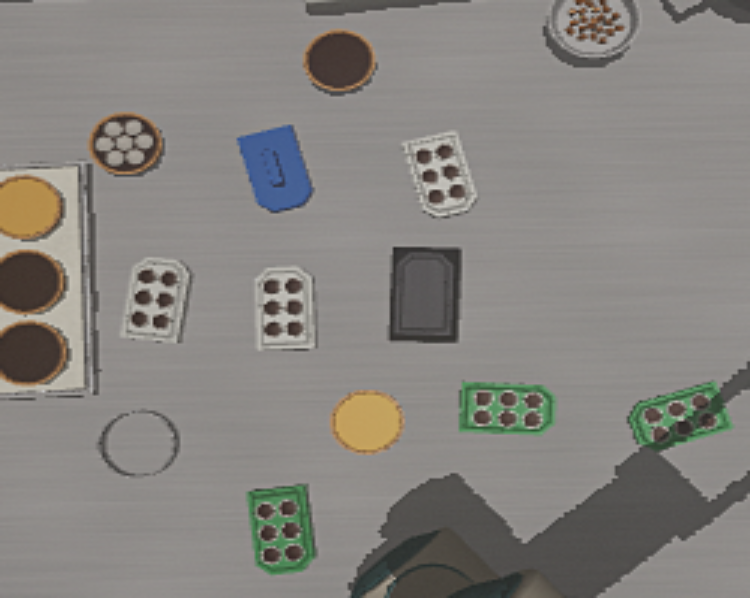

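```bash
python3 - <<'E'
from h import *
plan(.395,.13,.2,-np.pi/2,dt=1.57,n=12)
E
```

```text
clock 34.02 tcp [ 0.3778 -0.339   0.2009] yaw -0.002 q6 -0.87 w 0.0765 F [-1.6 -0.  -0.5]
  shift in present tool axes [ 0.0163 -0.469   0.0007] turn 1.569 rows>= 9
   [[1, 0.001, -0.039, 0, 0.131], [1, -0.004, -0.039, 0, 0.131], [1, -0.009, -0.038, 0, 0.131], [1, -0.014, -0.037, 0, 0.131], [1, -0.018, -0.035, 0, 0.131], [1, -0.023, -0.032, 0, 0.131], [1, -0.027, -0.029, 0, 0.131], [1, -0.03, -0.025, 0, 0.131], [1, -0.033, -0.021, 0, 0.131], [1, -0.035, -0.016, 0, 0.131], [1, -0.037, -0.011, 0, 0.131], [1, -0.038, -0.006, 0.001, 0.131]]
```

Call:
send_rows(
  increments=[
    [1, 0.001, -0.039, 0, 0.131],
    [1, -0.004, -0.039, 0, 0.131],
    [1, -0.009, -0.038, 0, 0.131],
    [1, -0.014, -0.037, 0, 0.131],
    [1, -0.018, -0.035, 0, 0.131],
    [1, -0.023, -0.032, 0, 0.131],
    [1, -0.027, -0.029, 0, 0.131],
    [1, -0.03, -0.025, 0, 0.131],
  ],
)

```text
clock: 35.02
position: [0.3876, -0.0234, 0.1987]
ee_rot: [0.001, 0.864, -0.503, -0.002]
contact_force: [0.4, -0.1, -0.4]
width: 0.0852
```

Call:
send_rows(
  increments=[
    [1, -0.033, -0.021, 0, 0.131],
    [1, -0.035, -0.016, 0, 0.131],
    [1, -0.037, -0.011, 0, 0.131],
    [1, -0.038, -0.006, 0, 0.131],
    [1, 0, 0, 0, 0],
    [1, 0, 0, 0, 0],
  ],
)

```text
clock: 35.78
position: [0.3937, 0.129, 0.1993]
ee_rot: [-0.002, -0.707, 0.708, 0.001]
contact_force: [-0.3, -0.1, -0.0]
width: 0.0855
```

```bash
python3 - <<'E'
from h import *
go(.395,.13,.2,-np.pi/2)
c,im=snap("wrist","w19"); np.save("pics/w19.npy",c["camera_from_world"])
go(.395,.13,.2,-np.pi/2)
E
```

```text
clock 35.77 tcp [0.3937 0.129  0.1993] yaw -1.572 q6 1.72 w 0.0855 F [-0.3 -0.1 -0. ]
  shift in present tool axes [-0.001  -0.0013 -0.0007] turn -0.002 rows>= 1
clock 35.83 tcp [0.394  0.1287 0.1996] yaw -1.574 q6 1.72 w 0.0854 F [ 0.4 -0.1 -0.3]
  shift in present tool axes [-0.0013 -0.001  -0.0004] turn -0.003 rows>= 1
```

View pics/w19.png

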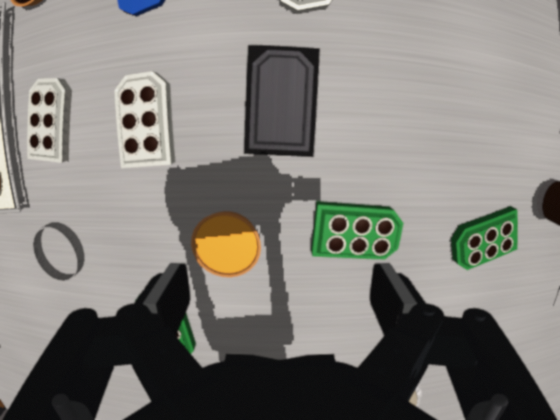

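```bash
cat > fitw.py <<'E'
from h import *
import sys
def lines(c,z0,x,y,t,M):  # draw
    return proj("wrist",c,place(M,x,y,t,z0))
def fitobj(n,c,im,kind,u,v,init,z0=0,thr=None):
    if kind=="foot": m=blob(im.max(2)<(thr or 110),u,v,3); M=FOOT
    elif kind=="tray":
        b=cv2.medianBlur(im,3); mm=(b.min(2)>(thr or 215)); m=blob(mm,u,v,7); M=TRAY
    elif kind=="lid": m=blob(blue(im),u,v,3); M=LID
    p,e=fit(n,c,m,M,init,z0); return p,e,m
def draw(n,c,im,M,p,z0,out,k=4):
    q=proj(n,c,place(M,p[0],p[1],p[2],z0)); u0,v0=(q.min(0)-12).astype(int).clip(0); u1,v1=(q.max(0)+12).astype(int)
    cr=cv2.resize(im[v0:v1,u0:u1],None,fx=k,fy=k,interpolation=cv2.INTER_CUBIC)
    for i in range(0,len(q)):
        cv2.circle(cr,(int((q[i,0]-u0+.5)*k),int((q[i,1]-v0+.5)*k)),2,(0,255,0),-1)
    cv2.imwrite(f"pics/{out}.png",cr); return cr
E
python3 - <<'E'
from fitw import *
c=manip.calibration("wrist"); c["camera_from_world"]=np.load("pics/w19.npy"); im=cv2.imread("pics/w19.png")
print(im[100,100:185].min(1))
p,e,m=fitobj("wrist",c,im,"foot",282,100,[.479,.127,-.03]); print("base",p.round(4),e); draw("wrist",c,im,np.vstack([FOOT,BASE]),p,0,"d1",6)
for th in(195,205,215):
  q,e,m=fitobj("wrist",c,im,"tray",143,120,[.465,.276,0],thr=th); print("B",th,q.round(4),round(e,3),m.sum())
draw("wrist",c,im,TRAY,q,0,"d2",6)
for th in(195,205,215):
  q,e,m=fitobj("wrist",c,im,"tray",46,120,[.479,.412,-.15],thr=th); print("C",th,q.round(4),round(e,3),m.sum())
E
```

```text
[170 171 170 171 172 172 172 172 172 172 172 173 172 173 183 197 207 205
 197 182 152  96  42  15  10   8  11  12  11  14  17  27  59 115 161 174
 184 203 211 209 195 164 114  61  32  26  29  33  36  51  83 130 163 170
 162 175 190 183 169 165 167 180 200 214 215 197 152 106  88  91 112 144
 164 170 170 170 170 170 171 170 171 171 171 169 170]
base [ 0.4802  0.1274 -0.0501] 0.8958127498626709
B 195 [0.4659 0.2801 0.006 ] 0.104 4468
B 205 [0.4783 0.2093 0.55  ] 1.0 243
B 215 [0.465 0.276 0.   ] 1.0 64
C 195 [0.4923 0.3453 0.4   ] 1.0 153
C 205 [ 0.479  0.412 -0.15 ] 1.0 399
C 215 [ 0.479  0.412 -0.15 ] 1.0 64
```

View pics/d1.png

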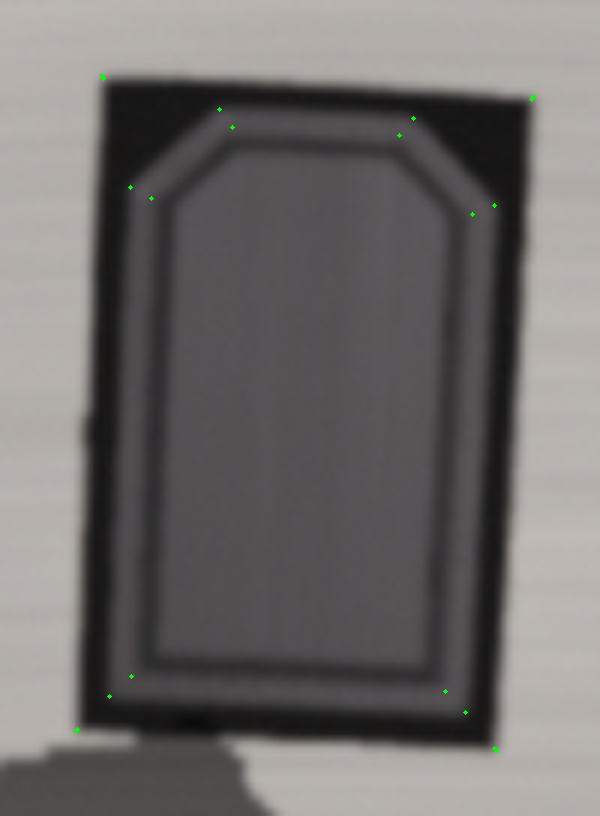

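View pics/d2.png

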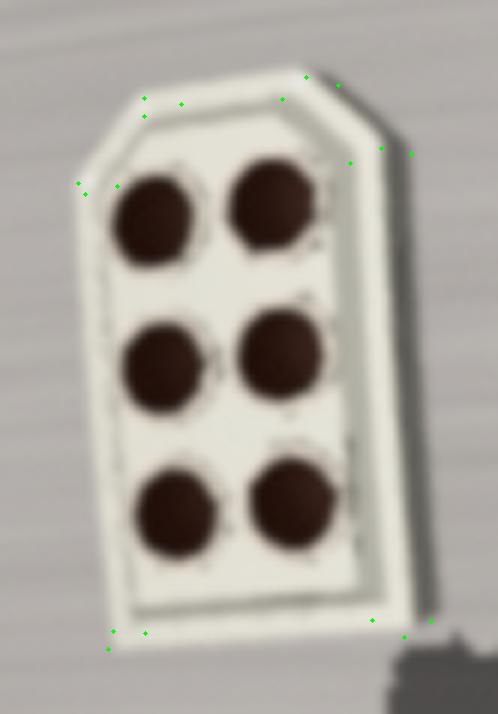

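```bash
cat >> fitw.py <<'E'
TOPM=np.vstack([outl(.05,.03,.014,.016),outl(.046,.026,.0125,.021)])
def fit_tray(n,c,im,u,v,init,z0=0,thr=188,M=TOPM,R_=None):
    mm=(im.min(2)>thr)
    if R_: 
        w=np.zeros_like(mm); w[R_[0]:R_[1],R_[2]:R_[3]]=1; mm&=w
    m=blob(mm,u,v,7); p,e=fit(n,c,m,M,init,z0); return p,e,m
def fit_foot(n,c,im,u,v,init,thr=50):
    m=blob(im.max(2)<thr,u,v,3); p,e=fit(n,c,m,FOOT,init); return p,e,m
E
python3 - <<'E'
from fitw import *
c=manip.calibration("wrist"); c["camera_from_world"]=np.load("pics/w19.npy"); im=cv2.imread("pics/w19.png")
for th in(45,60): p,e,m=fit_foot("wrist",c,im,282,52,[.479,.127,-.05],th); print("base",p.round(4),round(e,4),m.sum())
for th in(180,188,195):
  q,e,m=fit_tray("wrist",c,im,143,120,[.465,.276,0],thr=th); print("B",q.round(4),round(e,3),m.sum())
draw("wrist",c,im,TRAY,q,0,"d2",6)
for th in(180,188):
  q,e,m=fit_tray("wrist",c,im,46,120,[.479,.412,-.15],thr=th); print("C",q.round(4),round(e,3),m.sum())
E
```

```text
base [ 0.4799  0.1273 -0.0445] 0.0557 7380
base [ 0.4799  0.1276 -0.043 ] 0.041 7485
B [0.4661 0.2765 0.0237] 0.035 4662
B [0.4659 0.2764 0.0236] 0.019 4547
B [0.466  0.2762 0.0236] 0.019 4468
C [ 0.4798  0.413  -0.1586] 0.031 2787
C [ 0.4799  0.4129 -0.1609] 0.04 2683
```

View pics/d2.png

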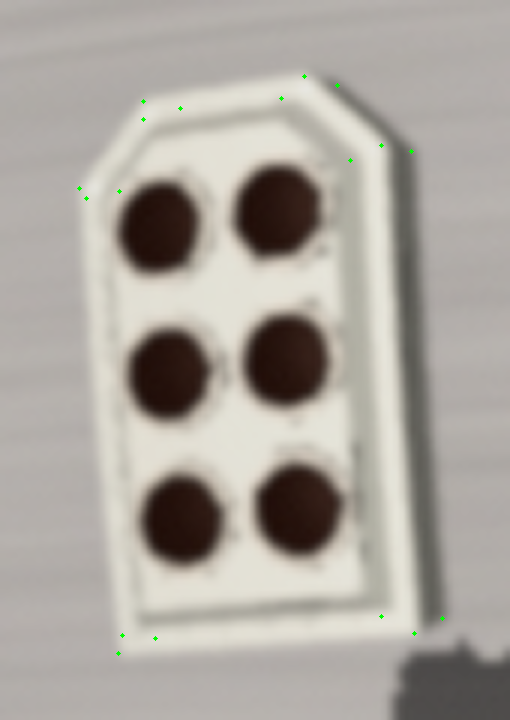

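```bash
python3 - <<'E'
from fitw import *
plan(.466,.2764,.09,-1.547)
E
```

```text
clock 35.83 tcp [0.394  0.1287 0.1996] yaw -1.574 q6 1.72 w 0.0854 F [ 0.4 -0.1 -0.3]
  shift in present tool axes [-0.148  -0.0719  0.1093] turn -0.027 rows>= 4
   [[1, -0.037, -0.018, 0.027, -0.007], [1, -0.037, -0.018, 0.027, -0.007], [1, -0.037, -0.019, 0.028, -0.007], [1, -0.036, -0.018, 0.027, -0.007]]
```

Call:
send_rows(
  increments=[
    [1, -0.037, -0.018, 0.01, -0.007],
    [1, -0.037, -0.018, 0.025, -0.007],
    [1, -0.037, -0.018, 0.035, -0.007],
    [1, -0.037, -0.018, 0.039, -0.006],
    [1, 0, 0, 0, 0],
    [1, 0, 0, 0, 0],
  ],
)

```text
clock: 36.58
position: [0.4655, 0.2766, 0.0916]
ee_rot: [0.001, 0.715, -0.699, 0.0]
contact_force: [0.3, -0.8, 0.3]
width: 0.0857
```

```bash
python3 - <<'E'
from fitw import *
c,im=snap("wrist","w20"); np.save("pics/w20.npy",c["camera_from_world"])
plan(.466,.2764,.0,-1.547)
E
```

```text
clock 36.62 tcp [0.4658 0.2767 0.0924] yaw -1.548 q6 1.96 w 0.0851 F [ 1.3 -0.5  0.4]
  shift in present tool axes [ 0.0002 -0.0001  0.0924] turn -0.001 rows>= 2
   [[1, 0, 0, 0.046, -0.001], [1, 0, 0, 0.046, -0.001]]
```

View pics/w20.png

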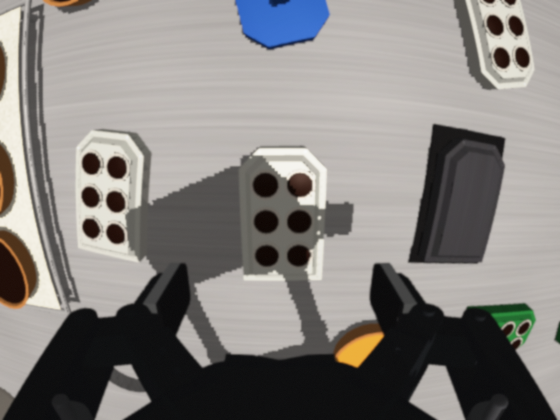

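Call:
send_rows(
  increments=[
    [1, 0, 0, 0.04, 0],
    [1, 0, 0, 0.035, 0],
    [1, 0, 0, 0.016, 0],
    [1, 0, 0, 0, 0],
    [0.4, 0, 0, 0, 0],
    [0.4, 0, 0, 0, 0],
    [0.4, 0, 0, 0, 0],
    [0.4, 0, 0, 0, 0],
  ],
  squeeze=40,
)

```text
clock: 37.62
position: [0.4668, 0.2779, 0.0027]
ee_rot: [-0.001, 0.716, -0.699, 0.001]
contact_force: [-1.1, -2.9, 5.7]
width: 0.0589
```

Call:
send_rows(
  increments=[
    [0.4, 0, 0, -0.02, 0],
    [0.4, 0, 0, -0.04, 0],
    [0.4, 0, 0, -0.04, 0],
    [0.4, 0, 0, 0, 0],
  ],
)

```text
clock: 38.12
position: [0.4683, 0.2792, 0.1049]
ee_rot: [-0.004, 0.715, -0.699, 0.002]
contact_force: [0.4, 0.2, -2.5]
width: 0.0586
```

```bash
python3 - <<'E'
from fitw import *
c,im=snap("wrist","w21"); np.save("pics/w21.npy",c["camera_from_world"])
plan(.48,.1275,.12,-.044-np.pi/2)
E
```

```text
clock 38.17 tcp [0.4667 0.2785 0.1029] yaw -1.547 q6 1.96 w 0.0587 F [ 0.2 -0.1 -1.6]
  shift in present tool axes [ 0.1512 -0.0097 -0.0173] turn 0.068 rows>= 3
   [[1, 0.05, -0.003, -0.006, 0.023], [1, 0.051, -0.005, -0.006, 0.023], [1, 0.05, -0.005, -0.005, 0.023]]
```

View pics/w21.png

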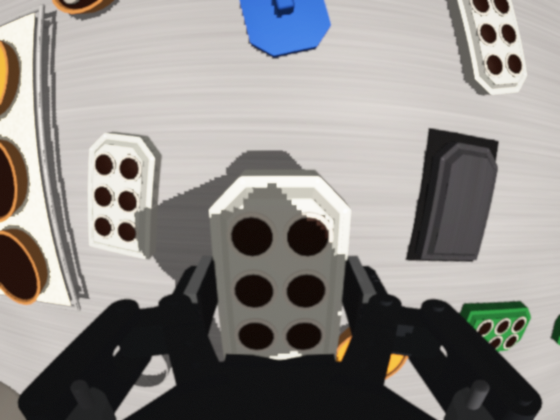

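```bash
cat >> fitw.py <<'E'
def held(c,im,dz,out,off=0.0,flip=1,k=4,M=None):
    """draw tray model held: underside dz below TCP (m), yaw = toolyaw+pi/2*flip; off along tray x"""
    s,Rm=tool(); p=s["position"]; t=yaw(Rm)+flip*np.pi/2
    M=TRAY if M is None else M
    draw("wrist",c,im,M,[p[0]+off*np.cos(t),p[1]+off*np.sin(t),t],p[2]-dz,out,k)
E
python3 - <<'E'
from fitw import *
c=manip.calibration("wrist"); im=cv2.imread("pics/w21.png"); held(c,im,.0027,"d3")
E
```

```text
(no output)
```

View pics/d3.png

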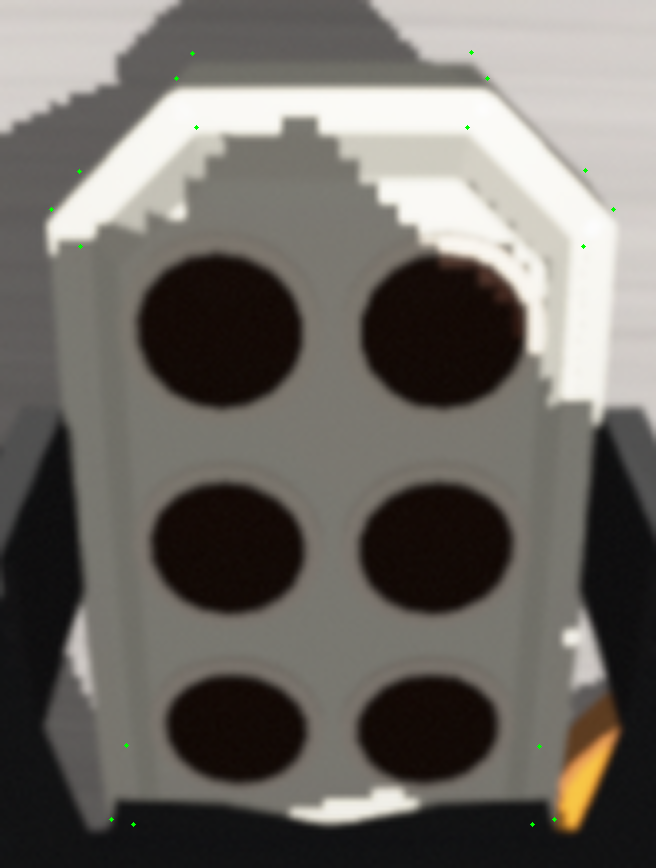

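Call:
send_rows(
  increments=[
    [0.4, 0.05, -0.004, 0, 0.023],
    [0.4, 0.051, -0.006, 0, 0.023],
    [0.4, 0.05, -0.006, 0, 0.022],
    [0.4, 0, 0, 0.02, 0],
    [0.4, 0, 0, 0.02, 0],
    [0.4, 0, 0, 0, 0],
  ],
)

```text
clock: 38.92
position: [0.4793, 0.1265, 0.0586]
ee_rot: [-0.002, -0.691, 0.723, 0.002]
contact_force: [1.2, 0.3, -1.4]
width: 0.0584
```

```bash
python3 - <<'E'
from fitw import *
c,im=snap("wrist","w22"); np.save("pics/w22.npy",c["camera_from_world"])
plan(.481,.1275,.03,-.044-np.pi/2)
held(c,im,.0027,"d4",off=-.001)
q=proj("wrist",c,place(np.vstack([FOOT,BASE]),.48,.1275,-.044)); im2=im.copy()
im2=cv2.resize(im,None,fx=3,fy=3,interpolation=cv2.INTER_CUBIC)
for p in q: cv2.circle(im2,(int((p[0]+.5)*3),int((p[1]+.5)*3)),2,(0,0,255),-1)
cv2.imwrite("pics/d5.png",im2[250:850,450:1200])
E
```

```text
clock 38.98 tcp [0.4804 0.1268 0.0596] yaw -1.615 q6 1.73 w 0.0586 F [ 0.2  0.  -0.7]
  shift in present tool axes [-0.0007 -0.0007  0.0296] turn -0.0 rows>= 1
   [[1, -0.001, -0.001, 0.03, 0]]
```

View pics/d5.png

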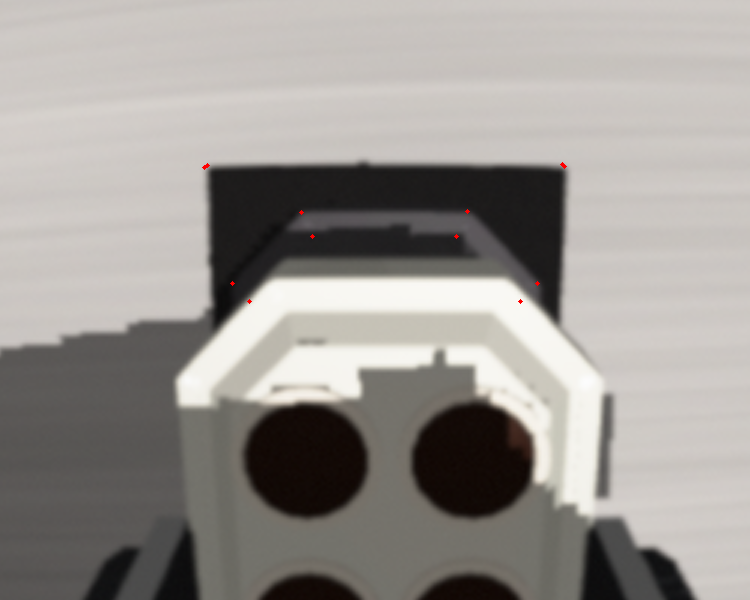

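Call:
send_rows(
  increments=[
    [0.4, -0.0005, -0.0007, 0.015, 0],
    [0.4, 0, 0, 0.012, 0],
    [0.4, 0, 0, 0.006, 0],
    [0.4, 0, 0, 0, 0],
  ],
)

```text
clock: 39.48
position: [0.4821, 0.1275, 0.0272]
ee_rot: [-0.001, -0.691, 0.723, 0.0]
contact_force: [-0.4, 0.1, -0.9]
width: 0.0586
```

Call:
send_rows(
  increments=[
    [0.4, 0, 0, 0.003, 0],
    [0.4, 0, 0, 0.003, 0],
    [0.4, 0, 0, 0, 0],
  ],
)

```text
clock: 39.85
position: [0.4824, 0.1275, 0.0217]
ee_rot: [-0.0, -0.691, 0.723, 0.0]
contact_force: [-0.5, 0.1, -1.6]
width: 0.059
```

Call:
send_rows(
  increments=[
    [0.4, 0, 0, 0.002, 0],
    [0.4, 0, 0, 0.002, 0],
    [0.4, 0, 0, 0, 0],
  ],
)

```text
clock: 40.22
position: [0.4827, 0.1275, 0.0187]
ee_rot: [0.0, -0.691, 0.723, -0.0]
contact_force: [-1.9, -1.0, 6.9]
width: 0.0584
```

Call:
send_rows(
  increments=[
    [1, 0, 0, 0, 0],
    [1, 0, 0, 0, 0],
    [1, 0, 0, 0, 0],
    [1, 0, 0, -0.03, 0],
    [1, 0.0, 0.03, -0.05, 0],
    [1, 0.0, 0.04, -0.05, 0],
    [1, 0.0, 0.02, -0.05, 0],
    [1, 0, 0, 0, 0],
  ],
)

```text
clock: 41.22
position: [0.3947, 0.132, 0.2002]
ee_rot: [0.003, -0.692, 0.722, -0.002]
contact_force: [-0.6, -0.1, -0.6]
width: 0.0851
```

Call:
send_rows(
  increments=[
    [1, 0, 0, 0, 0],
    [1, 0, 0, 0, 0],
  ],
)

```text
clock: 41.48
position: [0.3931, 0.1313, 0.1951]
ee_rot: [-0.001, -0.691, 0.723, 0.001]
contact_force: [0.0, 0.1, 0.4]
width: 0.0855
```

```bash
python3 - <<'E'
from fitw import *
c,im=snap("wrist","w23"); np.save("pics/w23.npy",c["camera_from_world"])
go(.48,.1275,.2)
print(proj("wrist",c,[.48,.1275,.037]))
draw("wrist",c,im,np.vstack([TRAY+[0,0,.016],FOOT]),[.48,.1275,-.044],0,"d6",5)
E
```

```text
clock 41.52 tcp [0.3932 0.1312 0.1951] yaw -1.615 q6 1.77 w 0.0854 F [-0.4  0.4 -0.3]
  shift in present tool axes [-0.0001 -0.0869 -0.0052] turn 0 rows>= 2
[[279.40190007  98.01617571]]
```

View pics/w23.png

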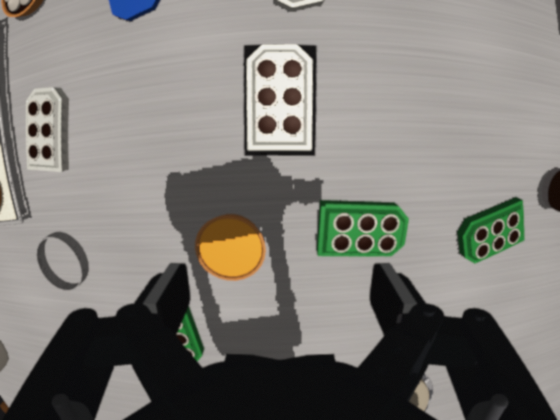

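View pics/d6.png

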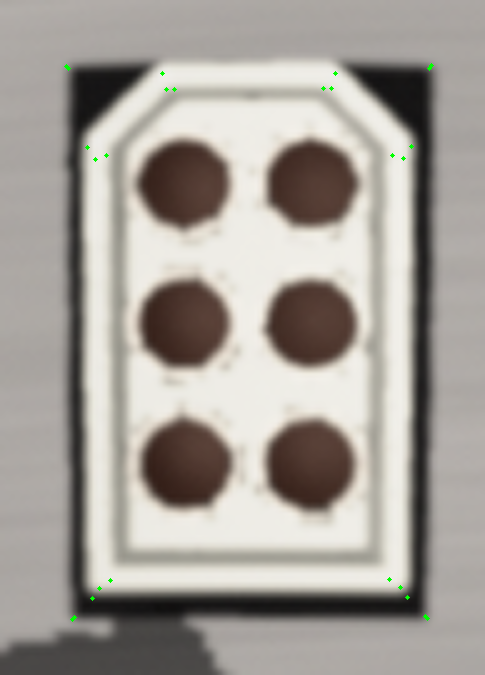

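```bash
python3 - <<'E'
from fitw import *
c=manip.calibration("wrist"); c["camera_from_world"]=np.load("pics/w23.npy"); im=cv2.imread("pics/w23.png")
for z0 in(.012,.016,.02,.024):
  q,e,m=fit_tray("wrist",c,im,279,97,[.48,.1275,-.044],z0=z0,thr=188); print("B",z0,q.round(4),round(e,4),m.sum())
p,e,m=fit_foot("wrist",c,im,250,50,[.479,.127,-.05],45);print(p.round(4),e)
c["camera_from_world"]=np.load("pics/w19.npy"); im=cv2.imread("pics/w19.png")
for z0 in(-.004,0,.004):
  q,e,m=fit_tray("wrist",c,im,143,120,[.465,.276,0],z0=z0,thr=188); print("B",z0,q.round(4),round(e,4),m.sum())
c,im=snap("scene","s23"); cv2.imwrite("pics/s23c.png",cv2.resize(im[190:270,270:350],None,fx=8,fy=7,interpolation=cv2.INTER_CUBIC))
E
```

```text
B 0.012 [ 0.4822  0.1275 -0.0535] 0.0151 6452
B 0.016 [ 0.4821  0.1275 -0.0543] 0.0187 6452
B 0.02 [ 0.4821  0.1275 -0.0463] 0.0369 6452
B 0.024 [ 0.4821  0.1278 -0.0549] 0.0638 6452
[0.4612 0.0944 0.2611] 1.0
B -0.004 [0.4659 0.2781 0.0245] 0.0344 4547
B 0 [0.4659 0.2764 0.0236] 0.019 4547
B 0.004 [0.466  0.2747 0.0225] 0.0204 4547
```

View pics/s23c.png

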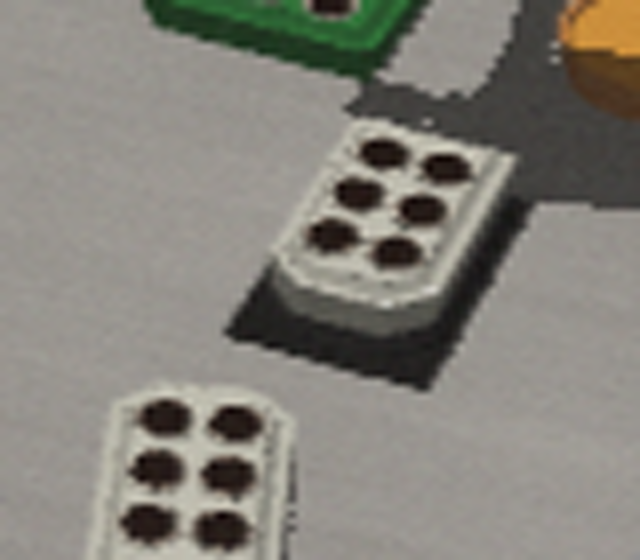

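```bash
python3 - <<'E'
from fitw import *
plan(.40,.426,.2,-1.73)
E
```

```text
clock 41.58 tcp [0.3933 0.1313 0.1952] yaw -1.615 q6 1.77 w 0.0854 F [ 0.2  0.6 -0.1]
  shift in present tool axes [-0.2947  0.0064 -0.005 ] turn 0.115 rows>= 5
   [[1, -0.049, 0.001, -0.001, 0.019], [1, -0.049, 0.002, -0.001, 0.019], [1, -0.049, 0.003, -0.001, 0.019], [1, -0.049, 0.004, -0.001, 0.019], [1, -0.049, 0.005, -0.001, 0.019], [1, -0.049, 0.005, 0, 0.019]]
```

Call:
send_rows(
  increments=[
    [1, -0.049, 0.001, -0.001, 0.019],
    [1, -0.049, 0.002, -0.001, 0.019],
    [1, -0.049, 0.003, -0.001, 0.019],
    [1, -0.049, 0.004, -0.001, 0.019],
    [1, -0.049, 0.005, -0.001, 0.019],
    [1, -0.049, 0.005, 0, 0.019],
    [1, 0, 0, 0, 0],
    [1, 0, 0, 0, 0],
  ],
)

```text
clock: 42.58
position: [0.4003, 0.4256, 0.2001]
ee_rot: [-0.002, -0.649, 0.761, -0.0]
contact_force: [-0.0, -0.1, -0.4]
width: 0.0859
```

```bash
python3 - <<'E'
from fitw import *
c,im=snap("wrist","w24"); np.save("pics/w24.npy",c["camera_from_world"])
go(.4,.426,.2,-1.73)
uv=proj("wrist",c,[.48,.413,.016])[0]; print(uv)
for th in(180,188,195):
  q,e,m=fit_tray("wrist",c,im,*uv,[.48,.413,-.16],thr=th); print("C",q.round(4),round(e,4),m.sum())
draw("wrist",c,im,TRAY,q,0,"d7",5)
E
```

```text
clock 42.62 tcp [0.4003 0.4251 0.2005] yaw -1.729 q6 2.43 w 0.0856 F [-0.5 -0.5  0.2]
  shift in present tool axes [-0.0008  0.0005  0.0005] turn 0.001 rows>= 1
[279.02278889 105.34174884]
C [ 0.4807  0.4081 -0.0729] 0.8225 32234
C [ 0.4805  0.4095 -0.1488] 0.0733 6167
C [ 0.48    0.4097 -0.1487] 0.0528 6029
```

View pics/d7.png

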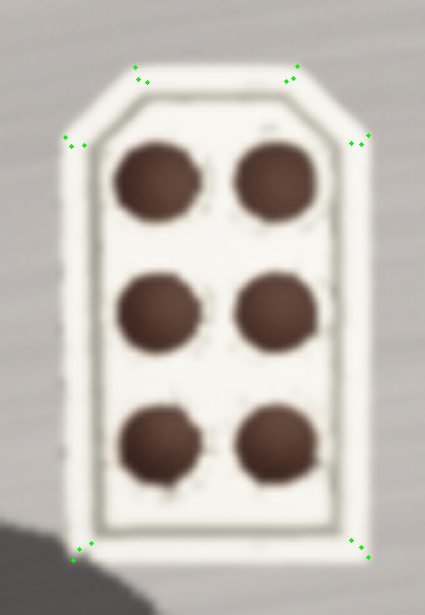

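View pics/w24.png

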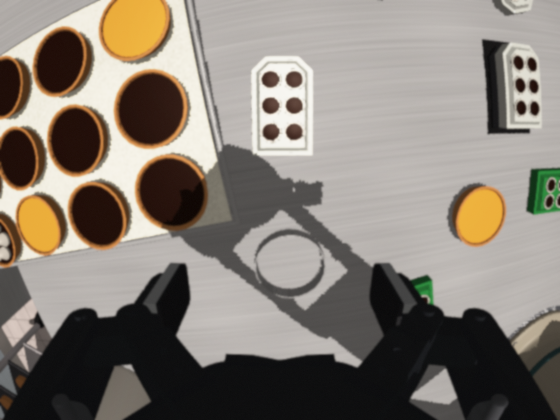

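```bash
python3 - <<'E'
from fitw import *
plan(.480,.4097,.09,-1.72)
E
```

```text
clock 42.62 tcp [0.4003 0.4251 0.2005] yaw -1.729 q6 2.43 w 0.0856 F [-0.5 -0.5  0.2]
  shift in present tool axes [ 0.0024 -0.0813  0.1104] turn -0.009 rows>= 3
   [[1, 0.001, -0.027, 0.037, -0.003], [1, 0.001, -0.027, 0.037, -0.003], [1, 0.001, -0.027, 0.036, -0.003]]
```

Call:
send_rows(
  increments=[
    [1, 0.001, -0.027, 0.03, -0.003],
    [1, 0.001, -0.027, 0.04, -0.003],
    [1, 0.001, -0.027, 0.04, -0.003],
    [0.93, 0, 0, 0.03, 0],
    [0.93, 0, 0, 0, 0],
    [0.93, 0, 0, 0, 0],
  ],
)

```text
clock: 43.38
position: [0.4808, 0.4104, 0.0629]
ee_rot: [0.001, -0.652, 0.758, -0.0]
contact_force: [-0.8, 0.3, 0.2]
width: 0.0794
```

```bash
python3 - <<'E'
from fitw import *
plan(.480,.4097,.001,-1.72)
snap("wrist","w25")
E
```

```text
clock 43.38 tcp [0.4808 0.4104 0.0629] yaw -1.721 q6 2.32 w 0.0794 F [-0.8  0.3  0.2]
  shift in present tool axes [0.0009 0.0007 0.0619] turn -0.001 rows>= 1
   [[1, 0, 0, 0.031, 0], [1, 0.001, 0.001, 0.031, 0]]
```

View pics/w25.png

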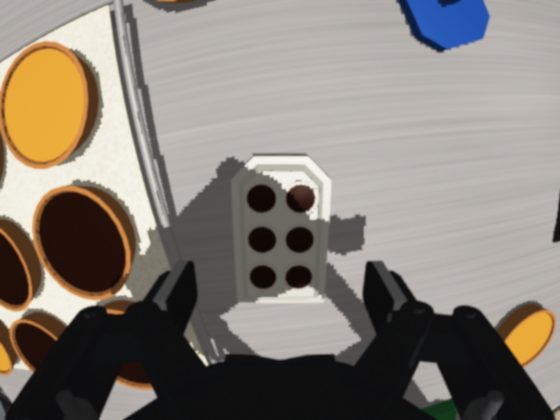

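Call:
send_rows(
  increments=[
    [0.84, 0.001, 0.0005, 0, 0],
    [0.84, 0, 0, 0.025, 0],
    [0.84, 0, 0, 0.025, 0],
    [0.84, 0, 0, 0.012, 0],
    [0.84, 0, 0, 0, 0],
  ],
)

```text
clock: 44.05
position: [0.4792, 0.4097, -0.0006]
ee_rot: [-0.0, -0.653, 0.758, -0.0]
contact_force: [0.4, 0.1, -0.3]
width: 0.0717
```

Call:
send_rows(
  increments=[
    [0.4, 0, 0, 0, 0],
    [0.4, 0, 0, 0, 0],
    [0.4, 0, 0, 0, 0],
  ],
)

```text
clock: 44.42
position: [0.4803, 0.4104, 0.0008]
ee_rot: [0.001, -0.652, 0.758, -0.0]
contact_force: [-0.5, 0.2, 5.7]
width: 0.0588
```

Call:
send_rows(
  increments=[
    [0.4, 0, 0, -0.03, 0],
    [0.4, 0, 0, -0.05, 0],
    [0.4, 0, 0, -0.03, 0],
    [0.4, 0, 0, 0, 0],
    [0.4, 0, 0, 0, 0],
  ],
)

```text
clock: 45.05
position: [0.4786, 0.4091, 0.1082]
ee_rot: [-0.001, -0.652, 0.758, 0.0]
contact_force: [-0.3, -0.1, -1.3]
width: 0.0589
```

```bash
python3 - <<'E'
from fitw import *
c,im=snap("wrist","w26")
held(c,im,.003,"d8")
plan(.482,.1275,.115,-.052-np.pi/2)
E
```

```text
clock 45.10 tcp [0.4783 0.4089 0.1077] yaw -1.720 q6 2.32 w 0.0587 F [-0.4 -0.  -1.8]
  shift in present tool axes [ 0.2778 -0.0455 -0.0067] turn -0.097 rows>= 5
   [[1, 0.046, -0.008, -0.001, -0.016], [1, 0.046, -0.007, -0.001, -0.016], [1, 0.047, -0.006, -0.001, -0.016], [1, 0.047, -0.005, -0.001, -0.016], [1, 0.047, -0.005, -0.001, -0.016], [1, 0.046, -0.003, -0.002, -0.016]]
```

View pics/d8.png

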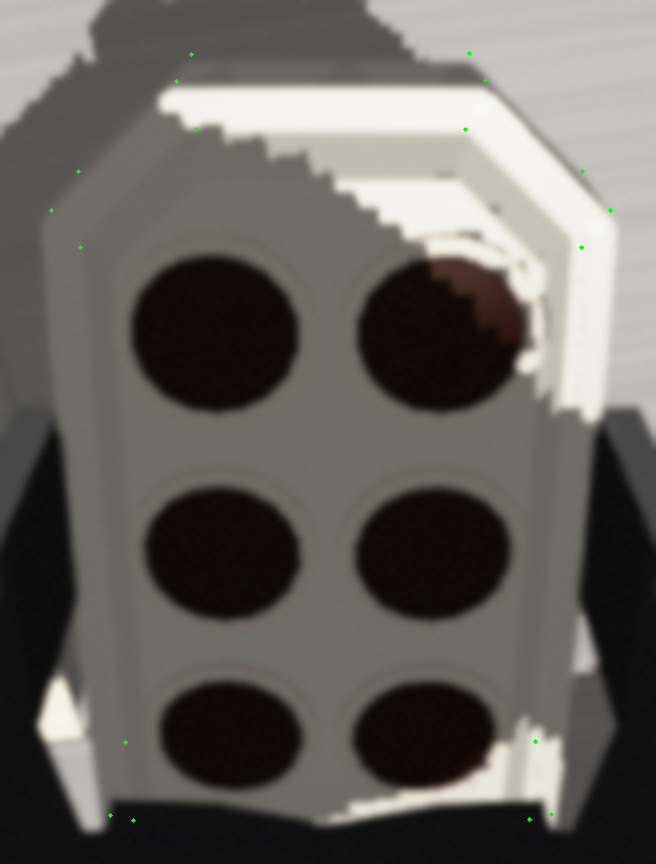

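Call:
send_rows(
  increments=[
    [0.4, 0.046, -0.008, -0.001, -0.018],
    [0.4, 0.046, -0.007, -0.001, -0.018],
    [0.4, 0.047, -0.006, -0.001, -0.018],
    [0.4, 0.047, -0.005, -0.001, -0.017],
    [0.4, 0.047, -0.005, -0.001, -0.017],
    [0.4, 0.046, -0.003, -0.001, -0.017],
    [0.4, 0, 0, 0.03, 0],
    [0.4, 0, 0, 0, 0],
  ],
)

```text
clock: 46.1
position: [0.4812, 0.1277, 0.0827]
ee_rot: [-0.003, -0.691, 0.723, 0.002]
contact_force: [-0.3, 0.6, -1.3]
width: 0.0586
```

```bash
python3 - <<'E'
from fitw import *
c,im=snap("wrist","w27")
plan(.4827,.1275,.045,-1.615)
q=proj("wrist",c,place(np.vstack([FOOT,TRAY+[0,0,.016]]),.4821,.1275,-.05))
im2=cv2.resize(im,None,fx=3,fy=3,interpolation=cv2.INTER_CUBIC)
for p in q: cv2.circle(im2,(int((p[0]+.5)*3),int((p[1]+.5)*3)),2,(0,0,255),-1)
cv2.imwrite("pics/d9.png",im2[250:850,450:1200])
E
```

```text
clock 46.15 tcp [0.4825 0.1283 0.0839] yaw -1.616 q6 1.74 w 0.0588 F [ 0.3  0.1 -0.5]
  shift in present tool axes [ 0.0007 -0.0004  0.0389] turn -0.001 rows>= 1
   [[1, 0.001, 0, 0.039, -0.001]]
```

View pics/d9.png

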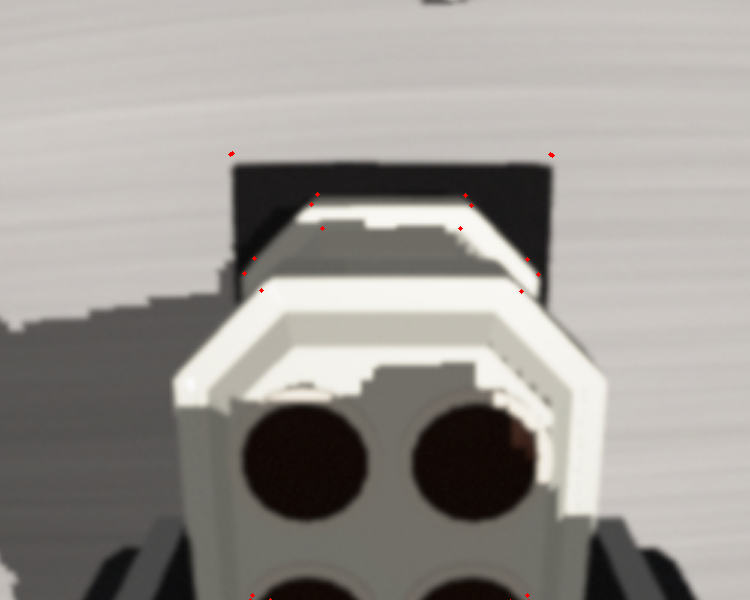

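Call:
send_rows(
  increments=[
    [0.4, 0.0007, 0, 0.02, 0],
    [0.4, 0, 0, 0.015, 0],
    [0.4, 0, 0, 0.007, 0],
    [0.4, 0, 0, 0, 0],
  ],
)

```text
clock: 46.65
position: [0.4841, 0.1283, 0.0435]
ee_rot: [-0.0, -0.692, 0.722, 0.0]
contact_force: [0.4, 0.4, -0.7]
width: 0.059
```

Call:
send_rows(
  increments=[
    [0.4, 0, 0, 0.003, 0],
    [0.4, 0, 0, 0.003, 0],
    [0.4, 0, 0, 0, 0],
  ],
)

```text
clock: 47.02
position: [0.484, 0.1279, 0.0376]
ee_rot: [-0.0, -0.691, 0.723, -0.0]
contact_force: [-0.4, 1.0, -1.4]
width: 0.059
```

Call:
send_rows(
  increments=[
    [0.4, 0, 0.001, 0.002, 0],
    [0.4, 0, 0, 0.002, 0],
    [0.4, 0, 0, 0.001, 0],
    [0.4, 0, 0, 0, 0],
  ],
)

```text
clock: 47.52
position: [0.483, 0.1279, 0.0328]
ee_rot: [-0.0, -0.691, 0.723, 0.0]
contact_force: [-1.4, -0.8, 1.9]
width: 0.059
```

Call:
send_rows(
  increments=[
    [0.4, 0, 0, 0.001, 0],
    [0.4, 0, 0, 0, 0],
  ],
)

```text
clock: 47.78
position: [0.483, 0.1279, 0.0327]
ee_rot: [0.0, -0.691, 0.723, -0.0]
contact_force: [-4.2, -0.2, 10.2]
width: 0.0587
```

Call:
send_rows(
  increments=[
    [1, 0, 0, 0, 0],
    [1, 0, 0, 0, 0],
    [1, 0, 0, 0, 0],
    [1, 0, 0, -0.03, 0],
    [1, 0.0, 0.03, -0.05, 0],
    [1, 0.0, 0.04, -0.05, 0],
    [1, 0.0, 0.02, -0.04, 0],
    [1, 0, 0, 0, 0],
  ],
)

```text
clock: 48.78
position: [0.3949, 0.1323, 0.2033]
ee_rot: [0.003, -0.692, 0.722, -0.002]
contact_force: [1.1, -0.5, -0.1]
width: 0.0852
```

Call:
send_rows(
  increments=[
    [1, 0, 0, 0, 0],
    [1, 0, 0, 0, 0],
  ],
)

```text
clock: 49.02
position: [0.3939, 0.1317, 0.1989]
ee_rot: [-0.001, -0.691, 0.723, 0.001]
contact_force: [0.3, -0.5, -1.0]
width: 0.0855
```

```bash
python3 - <<'E'
from fitw import *
c,im=snap("wrist","w28"); np.save("pics/w28.npy",c["camera_from_world"])
go(.4,.1275,.2)
for z0 in(.024,.028,.032,.036,.04):
  q,e,m=fit_tray("wrist",c,im,*proj("wrist",c,[.482,.1275,.04])[0],[.482,.1275,-.05],z0=z0,thr=188); print("C",z0,q.round(4),round(e,4),m.sum())
c,im=snap("scene","s28"); cv2.imwrite("pics/s28c.png",cv2.resize(im[190:270,270:350],None,fx=8,fy=7,interpolation=cv2.INTER_CUBIC))
c,im=snap("top","t28")
E
```

```text
clock 49.08 tcp [0.394  0.1317 0.1989] yaw -1.615 q6 1.77 w 0.0854 F [ 0.2 -0.4  0.1]
  shift in present tool axes [ 0.0039 -0.0062 -0.0011] turn 0 rows>= 1
C 0.024 [ 0.4829  0.1283 -0.0405] 0.0501 7059
C 0.028 [ 0.4828  0.1281 -0.0462] 0.026 7059
C 0.032 [ 0.483   0.1281 -0.0438] 0.0127 7059
C 0.036 [ 0.4831  0.1282 -0.0463] 0.0271 7059
C 0.04 [ 0.4825  0.1278 -0.0461] 0.0552 7059
```

View pics/s28c.png

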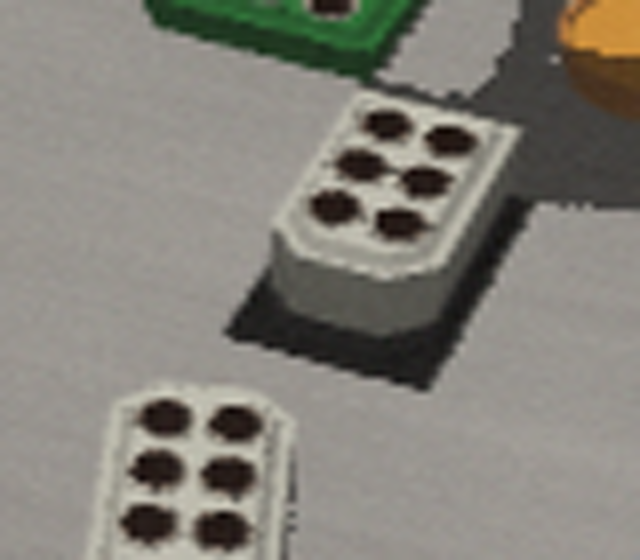

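View pics/w28.png

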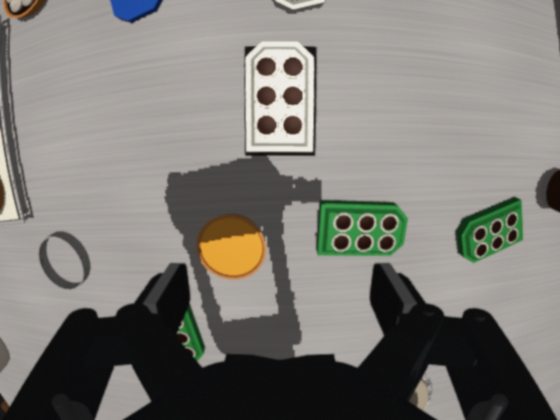

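View pics/t28.png

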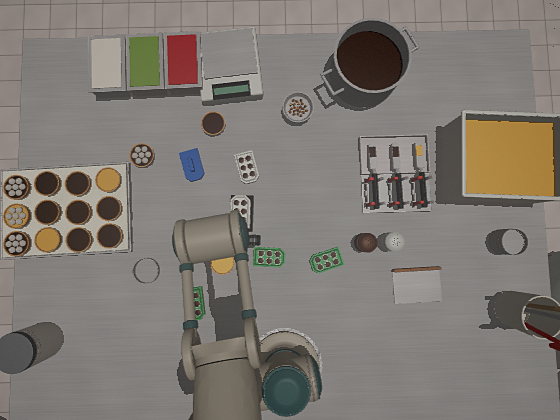

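```bash
python3 - <<'E'
from fitw import *
plan(.547,.088,.2,-1.325)
E
```

```text
clock 49.17 tcp [0.3941 0.1317 0.1992] yaw -1.615 q6 1.77 w 0.0855 F [-0.2  0.2  0.2]
  shift in present tool axes [ 0.0369 -0.1547 -0.0012] turn -0.29 rows>= 3
   [[1, 0.012, -0.052, 0, -0.097], [1, 0.017, -0.05, -0.001, -0.097], [1, 0.022, -0.048, 0, -0.097]]
```

Call:
send_rows(
  increments=[
    [1, 0.012, -0.052, 0, -0.097],
    [1, 0.017, -0.05, -0.001, -0.097],
    [1, 0.022, -0.048, 0, -0.097],
    [1, 0, 0, 0, 0],
    [1, 0, 0, 0, 0],
  ],
)

```text
clock: 49.8
position: [0.5463, 0.0886, 0.2001]
ee_rot: [0.001, 0.788, -0.615, -0.001]
contact_force: [-0.1, 1.4, -0.6]
width: 0.0854
```

```bash
python3 - <<'E'
from fitw import *
c,im=snap("wrist","w29"); np.save("pics/w29.npy",c["camera_from_world"])
uv=proj("wrist",c,[.627,.108,.016])[0]; print(uv)
for th in(188,195):
  q,e,m=fit_tray("wrist",c,im,*uv,[.627,.108,3.387],thr=th); print("A",q.round(4),round(e,4),m.sum())
draw("wrist",c,im,TRAY,q,0,"d10",5)
uv=proj("wrist",c,[.637,.286,.016])[0]; print(uv)
q2,e,m=fitobj("wrist",c,im,"lid",*uv,[.637,.286,3.41]); print("lid",q2.round(4),e)
plan(q[0],q[1],.06,q[2]-np.pi/2)
E
```

```text
[280.61526773 102.81913385]
A [0.6267 0.1075 3.3871] 0.0318 5900
A [0.6267 0.1074 3.3872] 0.0185 5814
[121.25295942  63.20982309]
lid [0.6381 0.2871 3.4033] 0.03339210897684097
clock 49.85 tcp [0.5458 0.0889 0.2006] yaw -1.324 q6 1.36 w 0.0852 F [ 0.1 -0.8 -0.5]
  shift in present tool axes [ 0.0018 -0.0833  0.1403] turn 0.001 rows>= 3
   [[1, 0.001, -0.028, 0.047, 0.0], [1, 0, -0.028, 0.047, 0.0], [1, 0.001, -0.027, 0.046, 0.0]]
```

View pics/d10.png

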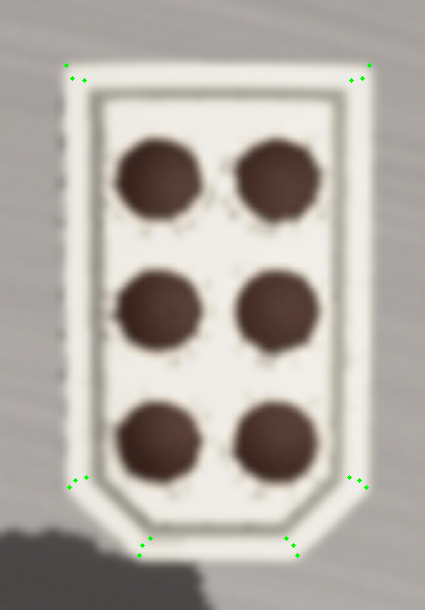

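View pics/w29.png

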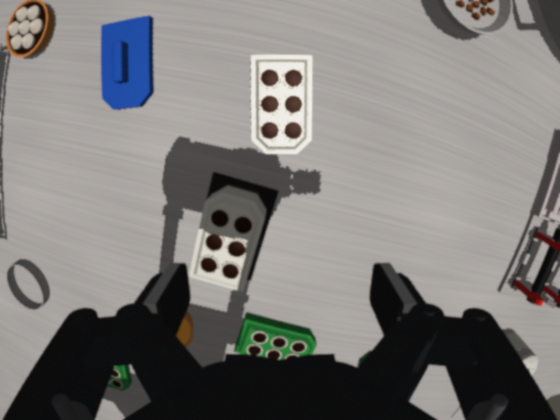

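Call:
send_rows(
  increments=[
    [1, 0.001, -0.028, 0.03, 0],
    [1, 0, -0.028, 0.04, 0],
    [1, 0.001, -0.027, 0.04, 0],
    [1, 0, 0, 0.04, 0],
    [1, 0, 0, 0, 0],
    [1, 0, 0, 0, 0],
  ],
)

```text
clock: 50.6
position: [0.6283, 0.1074, 0.053]
ee_rot: [-0.001, 0.789, -0.615, 0.001]
contact_force: [-0.4, 0.4, 0.4]
width: 0.0855
```

```bash
python3 - <<'E'
from fitw import *
plan(.6267,.1075,-.0,3.387-np.pi/2)
E
```

```text
clock 50.60 tcp [0.6283 0.1074 0.053 ] yaw -1.324 q6 1.38 w 0.0855 F [-0.4  0.4  0.4]
  shift in present tool axes [-0.0005  0.0016  0.053 ] turn 0.002 rows>= 1
   [[1, -0.001, 0.002, 0.053, 0.002]]
```

Call:
send_rows(
  increments=[
    [1, -0.0005, 0.0015, 0.02, 0],
    [1, 0, 0, 0.02, 0],
    [1, 0, 0, 0.012, 0],
    [1, 0, 0, 0, 0],
    [0.4, 0, 0, 0, 0],
    [0.4, 0, 0, 0, 0],
    [0.4, 0, 0, 0, 0],
    [0.4, 0, 0, 0, 0],
  ],
  squeeze=40,
)

```text
clock: 51.6
position: [0.6276, 0.1072, 0.0008]
ee_rot: [-0.001, 0.789, -0.615, 0.001]
contact_force: [-0.6, -0.5, 5.5]
width: 0.0587
```

Call:
send_rows(
  increments=[
    [0.4, 0, 0, -0.03, 0],
    [0.4, 0, 0, -0.05, 0],
    [0.4, 0, 0, -0.05, 0],
    [0.4, 0, 0, 0, 0],
    [0.4, 0, 0, 0, 0],
  ],
)

```text
clock: 52.22
position: [0.6258, 0.1071, 0.1288]
ee_rot: [0.0, 0.789, -0.615, -0.0]
contact_force: [-0.2, -0.2, -0.8]
width: 0.059
```

```bash
python3 - <<'E'
from fitw import *
c,im=snap("wrist","w30")
held(c,im,.002,"d11",flip=-1)
plan(.483,.128,.14,-.045+np.pi/2,dt=-2.85)
E
```

```text
clock 52.27 tcp [0.6253 0.107  0.1279] yaw -1.324 q6 1.38 w 0.0589 F [-0.9 -0.9 -1.6]
  shift in present tool axes [-0.0551  0.1329 -0.0117] turn -2.85 rows>= 16
   [[1, -0.003, 0.008, -0.001, -0.178], [1, -0.005, 0.008, -0.001, -0.178], [1, -0.006, 0.007, -0.001, -0.178], [1, -0.007, 0.005, -0.001, -0.178], [1, -0.008, 0.004, -0.001, -0.178], [1, -0.009, 0.003, -0.001, -0.178], [1, -0.009, 0.001, -0.001, -0.178], [1, -0.009, -0.001, -0.001, -0.178], [1, -0.009, -0.002, 0, -0.178], [1, -0.008, -0.004, -0.001, -0.178], [1, -0.007, -0.005, 0, -0.178], [1, -0.006, -0.006, -0.001, -0.178], [1, -0.005, -0.007, 0, -0.178], [1, -0.004, -0.008, -0.001, -0.178], [1, -0.002, -0.009, 0, -0.178], [1, -0.001, -0.01, -0.001, -0.178]]
```

View pics/d11.png

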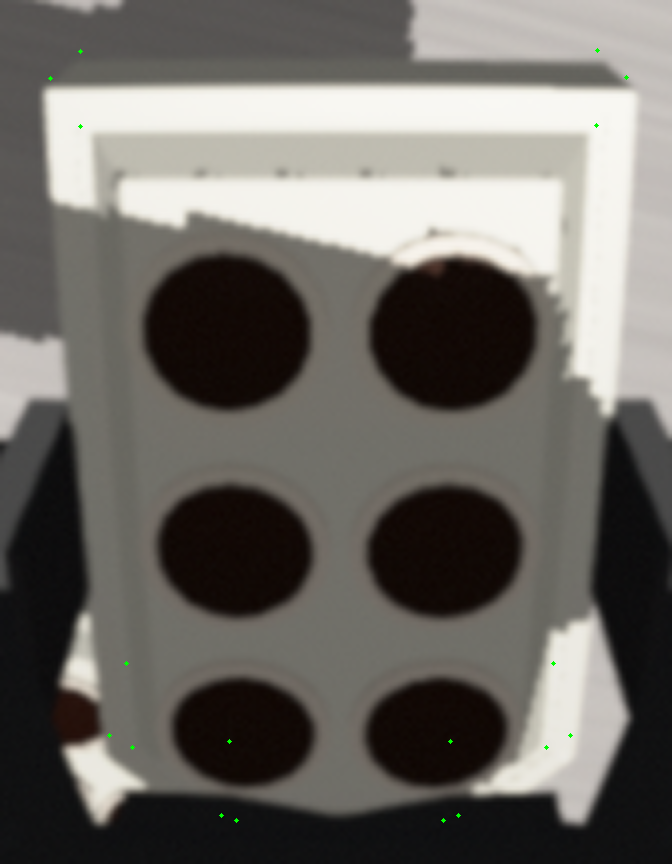

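Call:
send_rows(
  increments=[
    [0.4, -0.003, 0.008, -0.001, -0.178],
    [0.4, -0.005, 0.008, -0.001, -0.178],
    [0.4, -0.006, 0.007, -0.001, -0.178],
    [0.4, -0.007, 0.005, -0.001, -0.178],
    [0.4, -0.008, 0.004, -0.001, -0.178],
    [0.4, -0.009, 0.003, -0.001, -0.178],
    [0.4, -0.009, 0.001, -0.001, -0.178],
    [0.4, -0.009, -0.001, -0.001, -0.178],
  ],
)

```text
clock: 53.28
position: [0.5533, 0.117, 0.1351]
ee_rot: [0.0, 0.999, 0.053, -0.002]
contact_force: [-0.6, 0.5, -1.4]
width: 0.0587
```

Call:
send_rows(
  increments=[
    [0.4, -0.009, -0.002, 0, -0.178],
    [0.4, -0.008, -0.004, 0, -0.178],
    [0.4, -0.007, -0.005, 0, -0.178],
    [0.4, -0.006, -0.006, 0, -0.178],
    [0.4, -0.005, -0.007, 0, -0.178],
    [0.4, -0.004, -0.008, 0, -0.178],
    [0.4, -0.002, -0.009, 0, -0.178],
    [0.4, -0.001, -0.01, 0, -0.178],
  ],
)

```text
clock: 54.28
position: [0.482, 0.1276, 0.1354]
ee_rot: [-0.001, 0.721, 0.692, -0.002]
contact_force: [-0.4, -0.4, -1.6]
width: 0.0586
```

Call:
send_rows(
  increments=[
    [0.4, 0, 0, 0, 0],
    [0.4, 0, 0, 0, 0],
  ],
)

```text
clock: 54.52
position: [0.4837, 0.1277, 0.1366]
ee_rot: [-0.0, 0.724, 0.689, -0.001]
contact_force: [-0.2, 0.1, -0.6]
width: 0.059
```

```bash
python3 - <<'E'
from fitw import *
plan(.482,.128,.095,1.523)
E
```

```text
clock 54.52 tcp [0.4837 0.1277 0.1366] yaw 1.521 q6 -1.40 w 0.0590 F [-0.2  0.1 -0.6]
  shift in present tool axes [ 0.0003 -0.0016  0.0416] turn -0.002 rows>= 1
   [[1, 0, -0.002, 0.042, -0.002]]
```

Call:
send_rows(
  increments=[
    [0.4, 0, -0.0015, 0.021, -0.002],
    [0.4, 0, 0, 0.021, 0],
    [0.4, 0, 0, 0, 0],
    [0.4, 0, 0, 0, 0],
  ],
)

```text
clock: 55.02
position: [0.483, 0.1278, 0.0958]
ee_rot: [0.0, 0.723, 0.691, 0.0]
contact_force: [0.5, 0.3, -0.4]
width: 0.0588
```

```bash
python3 - <<'E'
from fitw import *
c,im=snap("wrist","w31")
plan(.482,.128,.06,1.523)
q=proj("wrist",c,place(np.vstack([FOOT,TRAY+[.002,0,.032]]),.481,.1278,-.047))
im2=cv2.resize(im,None,fx=3,fy=3,interpolation=cv2.INTER_CUBIC)
for p in q: cv2.circle(im2,(int((p[0]+.5)*3),int((p[1]+.5)*3)),2,(0,0,255),-1)
cv2.imwrite("pics/d12.png",im2[250:850,450:1200])
E
```

```text
clock 55.08 tcp [0.4832 0.1279 0.0961] yaw 1.525 q6 -1.41 w 0.0585 F [ 0.9 -0.9 -1.8]
  shift in present tool axes [ 0.     -0.0012  0.0361] turn 0.002 rows>= 1
   [[1, 0, -0.001, 0.036, 0.002]]
```

View pics/d12.png

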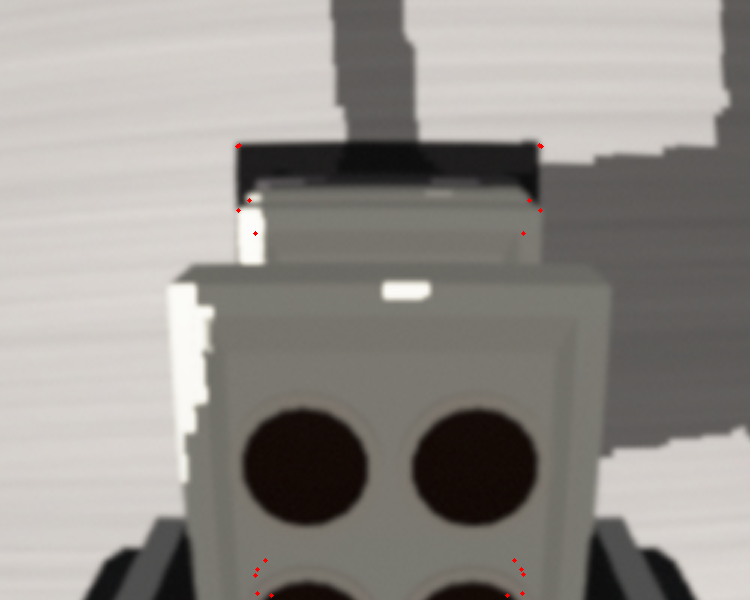

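Call:
send_rows(
  increments=[
    [0.4, 0, -0.0013, 0.015, 0],
    [0.4, 0, 0, 0.015, 0],
    [0.4, 0, 0, 0.007, 0],
    [0.4, 0, 0, 0, 0],
  ],
)

```text
clock: 55.58
position: [0.4811, 0.1279, 0.0585]
ee_rot: [0.0, 0.723, 0.691, 0.0]
contact_force: [0.3, 0.7, -1.2]
width: 0.059
```

Call:
send_rows(
  increments=[
    [0.4, 0, 0, 0.003, 0],
    [0.4, 0, 0, 0.002, 0],
    [0.4, 0, 0, 0, 0],
  ],
)

```text
clock: 55.95
position: [0.4809, 0.1279, 0.0534]
ee_rot: [0.0, 0.723, 0.691, 0.0]
contact_force: [-0.5, -0.3, -1.9]
width: 0.0588
```

Call:
send_rows(
  increments=[
    [0.4, 0, 0.0007, 0.002, 0],
    [0.4, 0, 0, 0.002, 0],
    [0.4, 0, 0, 0.001, 0],
    [0.4, 0, 0, 0, 0],
  ],
)

```text
clock: 56.45
position: [0.4816, 0.1278, 0.0488]
ee_rot: [0.0, 0.723, 0.691, -0.0]
contact_force: [-0.6, -0.3, 4.0]
width: 0.0586
```

Call:
send_rows(
  increments=[
    [0.4, 0, 0, 0.0015, 0],
    [0.4, 0, 0, 0, 0],
  ],
)

```text
clock: 56.7
position: [0.4816, 0.1278, 0.0487]
ee_rot: [0.0, 0.723, 0.691, 0.0]
contact_force: [-3.9, -1.4, 16.1]
width: 0.0586
```

Call:
send_rows(
  increments=[
    [1, 0, 0, 0, 0],
    [1, 0, 0, 0, 0],
    [1, 0, 0, 0, 0],
    [1, 0, 0, -0.04, 0],
    [1, 0.0, 0.04, -0.05, 0],
    [1, 0.0, 0.04, -0.05, 0],
    [1, 0, 0.01, -0.02, 0],
    [1, 0, 0, 0, 0],
  ],
)

```text
clock: 57.7
position: [0.5712, 0.1239, 0.2056]
ee_rot: [0.001, 0.723, 0.691, 0.001]
contact_force: [0.2, -0.3, -0.6]
width: 0.0851
```

Call:
send_rows(
  increments=[
    [1, 0, 0, 0, 0],
    [1, 0, 0, 0, 0],
  ],
)

```text
clock: 57.95
position: [0.5679, 0.1239, 0.2028]
ee_rot: [-0.001, 0.723, 0.691, -0.001]
contact_force: [-0.6, -0.3, -0.5]
width: 0.0852
```

```bash
python3 - <<'E'
from fitw import *
c,im=snap("wrist","w32"); np.save("pics/w32.npy",c["camera_from_world"])
for z0 in(.04,.044,.048,.052,.056):
  q,e,m=fit_tray("wrist",c,im,*proj("wrist",c,[.482,.1275,.06])[0],[.482,.1275,-.05],z0=z0,thr=188); print("A",z0,q.round(4),round(e,4),m.sum())
c,im=snap("scene","s32"); cv2.imwrite("pics/s32c.png",cv2.resize(im[190:270,270:350],None,fx=8,fy=7,interpolation=cv2.INTER_CUBIC))
c,im=snap("top","t32")
q2,e,m=fitobj("top",c,im,"lid",*proj("top",c,[.638,.287,.012])[0],[.638,.287,3.403]); print("lid",q2.round(4),e)
plan(.555,.265,.2,3.403-np.pi/2)
E
```

```text
A 0.04 [ 0.4808  0.1291 -0.0494] 1.7427 1733
A 0.044 [ 0.4817  0.1288 -0.0519] 1.7529 1733
A 0.048 [ 0.4825  0.1283 -0.0519] 1.7618 1733
A 0.052 [ 0.4833  0.1278 -0.0506] 1.7698 1733
A 0.056 [ 0.4842  0.1274 -0.0513] 1.7767 1733
lid [0.6172 0.3023 4.6704] 2.693080425262451
clock 58.10 tcp [0.5688 0.1239 0.2036] yaw 1.526 q6 -1.43 w 0.0852 F [0.3 0.8 0.3]
  shift in present tool axes [ 0.1403 -0.0201  0.0036] turn -0.306 rows>= 3
   [[1, 0.047, -0.007, 0.001, -0.102], [1, 0.047, -0.002, 0.001, -0.102], [1, 0.047, 0.003, 0.002, -0.102]]
```

View pics/w32.png

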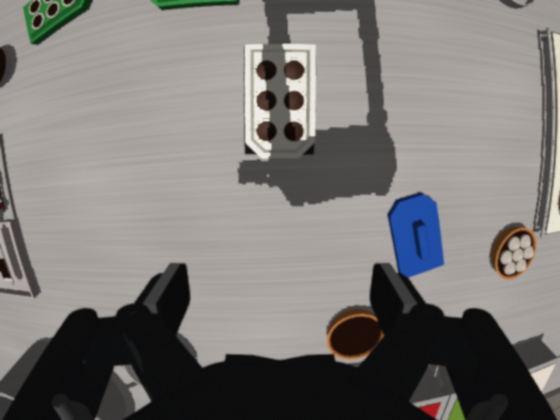

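View pics/s32c.png

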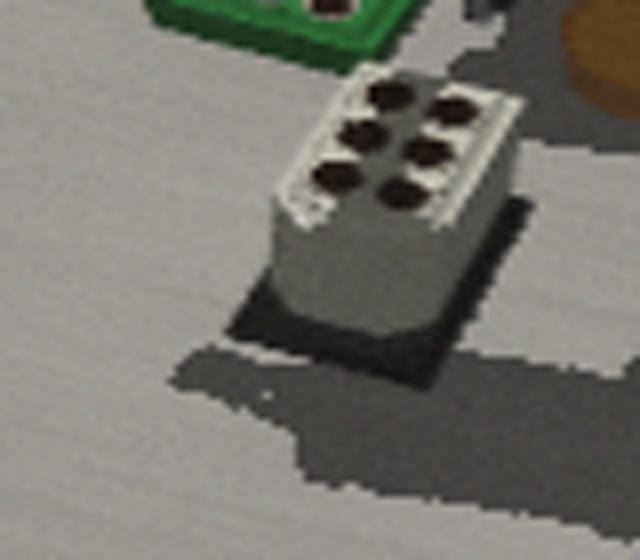

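```bash
python3 - <<'E'
from fitw import *
c=manip.calibration("wrist"); c["camera_from_world"]=np.load("pics/w32.npy"); im=cv2.imread("pics/w32.png")
q2,e,m=fitobj("wrist",c,im,"lid",418,235,[.638,.287,3.403]); print("lid",q2.round(4),e)
draw("wrist",c,im,LID,q2,0,"d13",6)
plan(q2[0],q2[1],.1,q2[2]-np.pi/2)
E
```

```text
lid [0.6395 0.2866 3.3999] 0.03936774656176567
clock 58.10 tcp [0.5688 0.1239 0.2036] yaw 1.526 q6 -1.43 w 0.0852 F [0.3 0.8 0.3]
  shift in present tool axes [0.1657 0.0635 0.1035] turn -0.303 rows>= 4
   [[1, 0.041, 0.016, 0.026, -0.076], [1, 0.04, 0.019, 0.026, -0.076], [1, 0.039, 0.022, 0.026, -0.076], [1, 0.037, 0.025, 0.025, -0.076]]
```

View pics/d13.png

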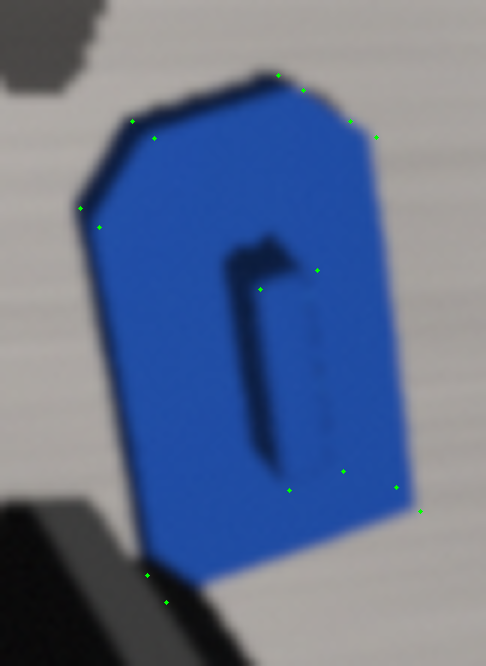

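Call:
send_rows(
  increments=[
    [0.6, 0.041, 0.016, 0.02, -0.076],
    [0.6, 0.04, 0.019, 0.026, -0.076],
    [0.6, 0.039, 0.022, 0.03, -0.076],
    [0.6, 0.037, 0.025, 0.03, -0.076],
    [0.6, 0, 0, 0, 0],
    [0.6, 0, 0, 0, 0],
  ],
)

```text
clock: 58.85
position: [0.6403, 0.2864, 0.0982]
ee_rot: [-0.0, 0.61, 0.793, -0.001]
contact_force: [0.5, -0.2, -0.1]
width: 0.0511
```

```bash
python3 - <<'E'
from fitw import *
c,im=snap("wrist","w33"); np.save("pics/w33.npy",c["camera_from_world"])
q2,e,m=fitobj("wrist",c,im,"lid",*proj("wrist",c,[.639,.287,.012])[0],[.639,.287,3.403]); print("lid",q2.round(4),e)
plan(.6388,.2868,.03,3.402-np.pi/2)
E
```

```text
lid [0.6389 0.2842 3.4036] 0.016956720501184464
clock 58.90 tcp [0.6407 0.286  0.0991] yaw 1.829 q6 -1.51 w 0.0512 F [-0.7 -0.6  0.5]
  shift in present tool axes [ 0.0013 -0.0017  0.0691] turn -0.002 rows>= 2
   [[1, 0.001, -0.001, 0.035, -0.001], [1, 0, -0.001, 0.034, -0.001]]
```

View pics/w33.png

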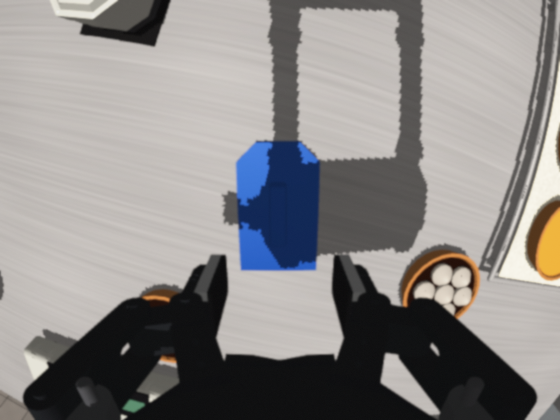

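```bash
python3 - <<'E'
from fitw import *
plan(.6389,.2845,.016,3.4036-np.pi/2)
E
```

```text
clock 58.90 tcp [0.6407 0.286  0.0991] yaw 1.829 q6 -1.51 w 0.0512 F [-0.7 -0.6  0.5]
  shift in present tool axes [-0.001  -0.0021  0.0831] turn -0.003 rows>= 2
   [[1, 0, -0.001, 0.042, -0.002], [1, -0.001, -0.001, 0.041, -0.002]]
```

Call:
send_rows(
  increments=[
    [0.6, -0.001, -0.002, 0.03, -0.003],
    [0.5, 0, 0, 0.03, 0],
    [0.5, 0, 0, 0.022, 0],
    [0.5, 0, 0, 0, 0],
    [0.05, 0, 0, 0, 0],
    [0.05, 0, 0, 0, 0],
    [0.05, 0, 0, 0, 0],
    [0.05, 0, 0, 0, 0],
  ],
  squeeze=45,
)

```text
clock: 59.9
position: [0.6403, 0.2854, 0.0187]
ee_rot: [0.001, 0.609, 0.794, 0.001]
contact_force: [-1.2, -0.8, 7.6]
width: 0.0104
```

Call:
send_rows(
  increments=[
    [0.05, 0, 0, -0.03, 0],
    [0.05, 0, 0, -0.05, 0],
    [0.05, 0, 0, -0.05, 0],
    [0.05, 0, 0, 0, 0],
    [0.05, 0, 0, 0, 0],
  ],
)

```text
clock: 60.52
position: [0.6384, 0.2852, 0.1461]
ee_rot: [-0.0, 0.609, 0.794, -0.0]
contact_force: [-0.1, 0.6, -2.0]
width: 0.0108
```

```bash
python3 - <<'E'
from fitw import *
c,im=snap("wrist","w34")
held(c,im,.016,"d14",flip=1,M=LID)
held(c,im,.016,"d15",flip=-1,M=LID)
plan(.482,.128,.16,-.048-np.pi/2,dt=3.45)
E
```

```text
clock 60.58 tcp [0.6379 0.285  0.145 ] yaw 1.833 q6 -1.51 w 0.0108 F [ 0.2 -0.6 -0.7]
  shift in present tool axes [-0.1112 -0.1913 -0.0144] turn -2.831 rows>= 16
   [[1, -0.006, -0.01, -0.001, 0.182], [1, -0.008, -0.009, -0.001, 0.182], [1, -0.009, -0.007, -0.001, 0.182], [1, -0.01, -0.006, -0.001, 0.182], [1, -0.011, -0.004, -0.001, 0.182], [1, -0.012, -0.002, -0.001, 0.182], [1, -0.012, 0.001, -0.001, 0.182], [1, -0.011, 0.003, -0.001, 0.182], [1, -0.011, 0.005, -0.001, 0.182], [1, -0.01, 0.006, -0.001, 0.182], [1, -0.008, 0.008, 0, 0.182], [1, -0.007, 0.009, -0.001, 0.182], [1, -0.005, 0.011, 0, 0.182], [1, -0.003, 0.011, -0.001, 0.182], [1, -0.001, 0.011, 0, 0.182], [1, 0.002, 0.011, -0.001, 0.182], [1, 0.004, 0.011, 0, 0.182], [1, 0.005, 0.01, -0.001, 0.182], [1, 0.007, 0.01, 0, 0.182]]
```

View pics/d15.png

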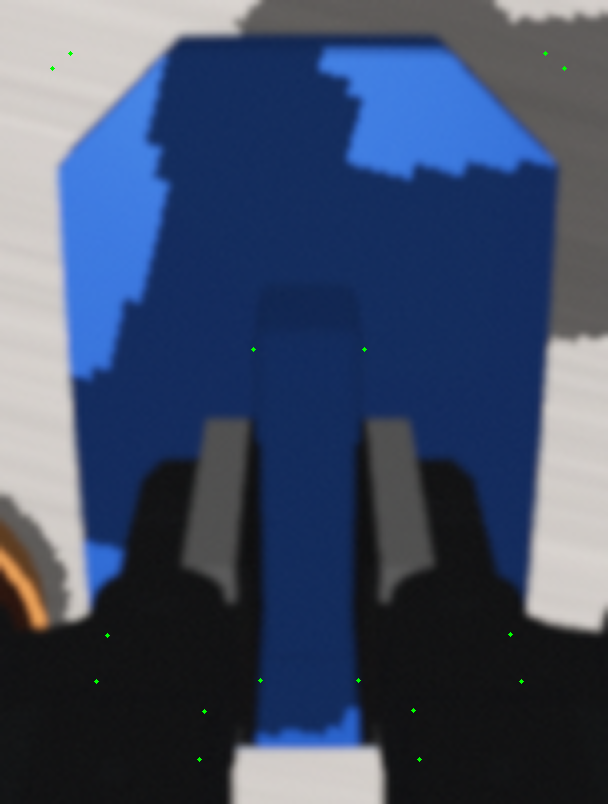

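```bash
python3 - <<'E'
from fitw import *
c=manip.calibration("wrist"); im=cv2.imread("pics/w34.png")
held(c,im,.0187,"d14",flip=1,M=LID)
E
```

```text
(no output)
```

View pics/d14.png

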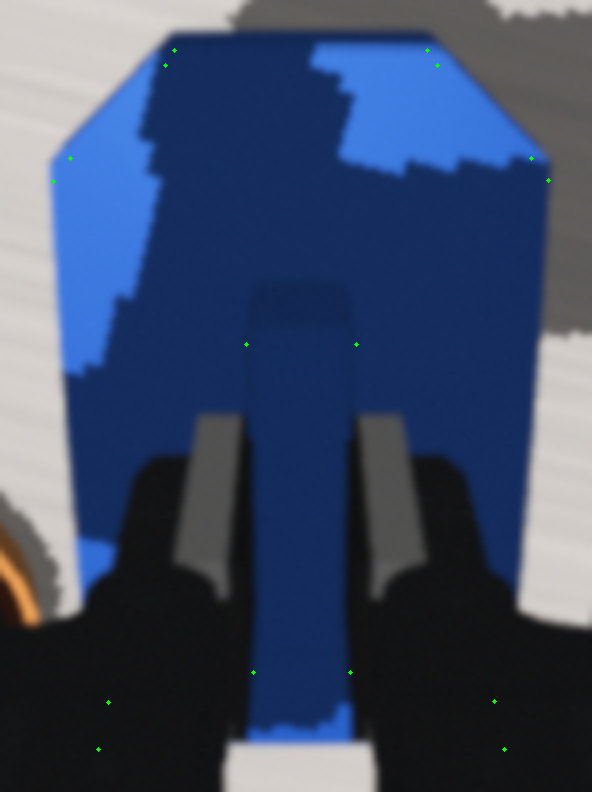

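Call:
send_rows(
  increments=[
    [0.05, -0.006, -0.01, -0.003, 0.182],
    [0.05, -0.008, -0.009, -0.003, 0.182],
    [0.05, -0.009, -0.007, -0.003, 0.182],
    [0.05, -0.01, -0.006, -0.003, 0.182],
    [0.05, -0.011, -0.004, -0.003, 0.182],
    [0.05, -0.012, -0.002, -0.003, 0.182],
    [0.05, -0.012, 0.001, 0, 0.182],
    [0.05, -0.011, 0.003, 0, 0.182],
  ],
)

```text
clock: 61.58
position: [0.5713, 0.2178, 0.1622]
ee_rot: [0.0, 0.983, 0.184, -0.002]
contact_force: [0.5, -0.3, -0.7]
width: 0.0105
```

Call:
send_rows(
  increments=[
    [0.05, -0.011, 0.005, 0, 0.182],
    [0.05, -0.01, 0.006, 0, 0.182],
    [0.05, -0.008, 0.008, 0, 0.182],
    [0.05, -0.007, 0.009, 0, 0.182],
    [0.05, -0.005, 0.011, 0, 0.182],
    [0.05, -0.003, 0.011, 0, 0.182],
    [0.05, -0.001, 0.011, 0, 0.182],
    [0.05, 0.002, 0.011, 0, 0.182],
  ],
)

```text
clock: 62.58
position: [0.5059, 0.1531, 0.1624]
ee_rot: [0.001, 0.856, -0.516, -0.002]
contact_force: [-0.3, 0.3, -1.2]
width: 0.011
```

Call:
send_rows(
  increments=[
    [0.05, 0.004, 0.011, 0, 0.182],
    [0.05, 0.005, 0.01, 0, 0.182],
    [0.05, 0.007, 0.01, 0, 0.174],
    [0.05, 0, 0, 0, 0],
    [0.05, 0, 0, 0, 0],
  ],
)

```text
clock: 63.2
position: [0.4827, 0.1289, 0.1637]
ee_rot: [-0.0, -0.691, 0.722, 0.0]
contact_force: [0.0, 0.1, 0.0]
width: 0.0107
```

```bash
python3 - <<'E'
from fitw import *
plan(.4805,.1279,.12,-1.618)
E
```

```text
clock 63.20 tcp [0.4827 0.1289 0.1637] yaw -1.615 q6 1.74 w 0.0107 F [0.  0.1 0. ]
  shift in present tool axes [0.0011 0.0021 0.0437] turn 0.003 rows>= 1
   [[1, 0.001, 0.002, 0.044, 0.003]]
```

Call:
send_rows(
  increments=[
    [0.05, 0.001, 0.002, 0.022, 0.003],
    [0.05, 0, 0, 0.022, 0],
    [0.05, 0, 0, 0, 0],
    [0.05, 0, 0, 0, 0],
  ],
)

```text
clock: 63.7
position: [0.4815, 0.1281, 0.1209]
ee_rot: [0.0, -0.69, 0.724, -0.0]
contact_force: [-0.2, 0.6, -0.8]
width: 0.0105
```

```bash
python3 - <<'E'
from fitw import *
c,im=snap("wrist","w35")
plan(.4805,.1279,.0895,-1.618)
s,Rm=tool(); p=s["position"]; t=yaw(Rm)+np.pi/2
q=proj("wrist",c,np.vstack([place(np.vstack([FOOT,TRAY+[.001,0,.048]]),.4815,.1278,-.048),place(LID,p[0]+.002*np.cos(t),p[1]+.002*np.sin(t),t,p[2]-.0187)]))
im2=cv2.resize(im,None,fx=3,fy=3,interpolation=cv2.INTER_CUBIC)
for p in q: cv2.circle(im2,(int((p[0]+.5)*3),int((p[1]+.5)*3)),2,(0,0,255),-1)
cv2.imwrite("pics/d16.png",im2[250:850,450:1200])
E
```

```text
clock 63.75 tcp [0.4817 0.1281 0.1212] yaw -1.619 q6 1.74 w 0.0106 F [ 0.1  0.4 -0.4]
  shift in present tool axes [0.0003 0.0012 0.0317] turn -0.001 rows>= 1
   [[1, 0, 0.001, 0.032, -0.001]]
```

View pics/d16.png

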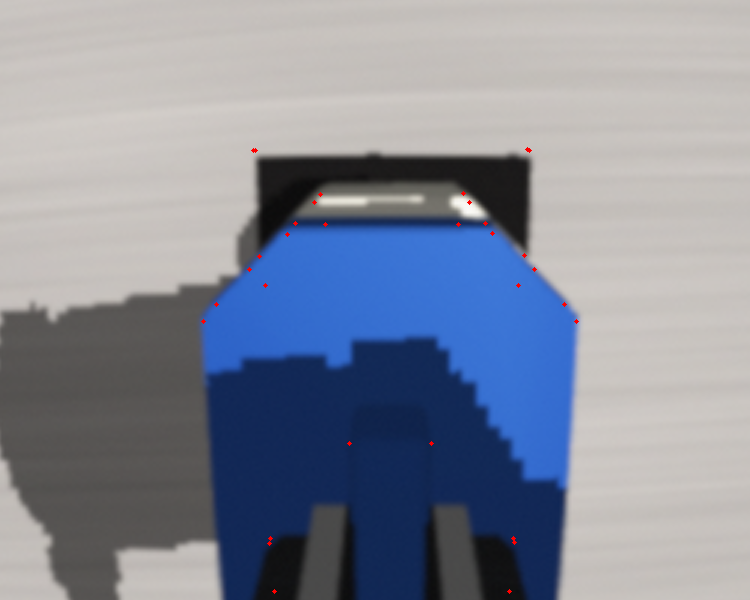

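Call:
send_rows(
  increments=[
    [0.05, 0.0003, 0.001, 0.015, 0],
    [0.05, 0, 0, 0.015, 0],
    [0.05, 0, 0, 0, 0],
    [0.05, 0, 0, 0, 0],
  ],
)

```text
clock: 64.25
position: [0.4806, 0.1277, 0.0914]
ee_rot: [0.001, -0.69, 0.724, -0.001]
contact_force: [-0.1, -0.3, -0.3]
width: 0.0102
```

Call:
send_rows(
  increments=[
    [0.05, 0, 0, 0.003, 0],
    [0.05, 0, 0, 0.002, 0],
    [0.05, 0, 0, 0, 0],
  ],
)

```text
clock: 64.62
position: [0.4796, 0.1276, 0.0854]
ee_rot: [-0.0, -0.689, 0.724, 0.0]
contact_force: [-0.3, -0.5, -1.5]
width: 0.0104
```

Call:
send_rows(
  increments=[
    [0.05, 0, 0, 0.002, 0],
    [0.05, 0, 0, 0.001, 0],
    [0.05, 0, 0, 0, 0],
  ],
)

```text
clock: 65.0
position: [0.4797, 0.1276, 0.0827]
ee_rot: [0.0, -0.69, 0.724, -0.0]
contact_force: [-1.6, -0.6, 2.9]
width: 0.0108
```

Call:
send_rows(
  increments=[
    [0.05, 0, 0, 0.001, 0],
    [0.05, 0, 0, 0, 0],
  ],
)

```text
clock: 65.25
position: [0.4798, 0.1276, 0.0826]
ee_rot: [0.0, -0.69, 0.724, -0.0]
contact_force: [-2.8, -0.4, 9.1]
width: 0.0103
```

Seated at the expected height. Release, back off and inspect everything.

Call:
send_rows(
  increments=[
    [0.5, 0, 0, 0, 0],
    [0.5, 0, 0, 0, 0],
    [0.5, 0, 0, 0, 0],
    [0.5, 0, 0, -0.04, 0],
    [0.5, 0.0, 0.03, -0.05, 0],
    [0.5, 0.0, 0.05, -0.04, 0],
    [0.5, 0, 0.03, 0, 0],
    [0.5, 0, 0, 0, 0],
  ],
)

```text
clock: 66.25
position: [0.3691, 0.133, 0.2109]
ee_rot: [0.0, -0.69, 0.724, -0.0]
contact_force: [0.7, -0.2, -0.3]
width: 0.0428
```

Call:
send_rows(
  increments=[
    [0.5, 0, 0.05, 0, 0],
    [0.5, 0, 0.05, 0, 0],
    [0.5, 0, 0, 0, 0],
    [0.5, 0, 0, 0, 0],
  ],
)

```text
clock: 66.75
position: [0.2729, 0.1381, 0.2107]
ee_rot: [0.001, -0.69, 0.724, -0.001]
contact_force: [0.3, 0.3, 0.3]
width: 0.0427
```

```bash
python3 - <<'E'
from fitw import *
c,im=snap("wrist","w36")
cv2.imwrite("pics/w36c.png",im)
for z0 in(.056,.06,.064,.068,.072):
  q2,e,m=fitobj("wrist",c,im,"lid",*proj("wrist",c,[.4825,.1278,.076])[0],[.482,.128,-.048],z0=z0); print("lid",z0,q2.round(4),round(e,4))
c,im=snap("scene","s36"); cv2.imwrite("pics/s36c.png",cv2.resize(im[120:280,80:420],None,fx=2.3,fy=2.3,interpolation=cv2.INTER_CUBIC))
cv2.imwrite("pics/s36d.png",cv2.resize(im[180:260,275:355],None,fx=8,fy=7,interpolation=cv2.INTER_CUBIC))
c,im=snap("top","t36")
E
```

```text
lid 0.056 [ 0.4877  0.1273 -0.0489] 0.0591
lid 0.06 [ 0.4863  0.1276 -0.0486] 0.0461
lid 0.064 [ 0.4851  0.1272 -0.0526] 0.0335
lid 0.068 [ 0.4844  0.1277 -0.0385] 0.0336
lid 0.072 [ 0.4835  0.1273 -0.0471] 0.045
```

View pics/s36c.png

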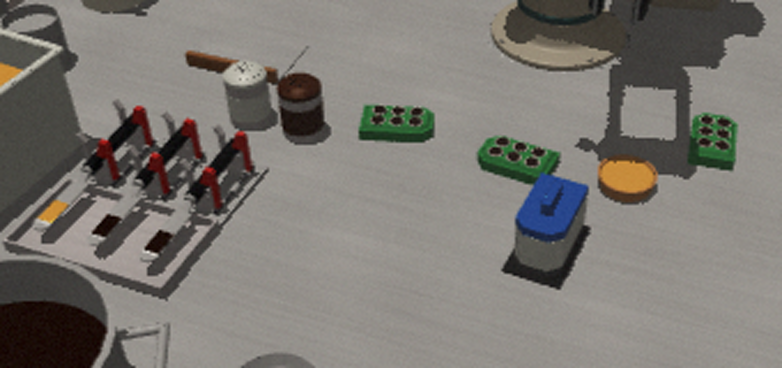

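View pics/s36d.png

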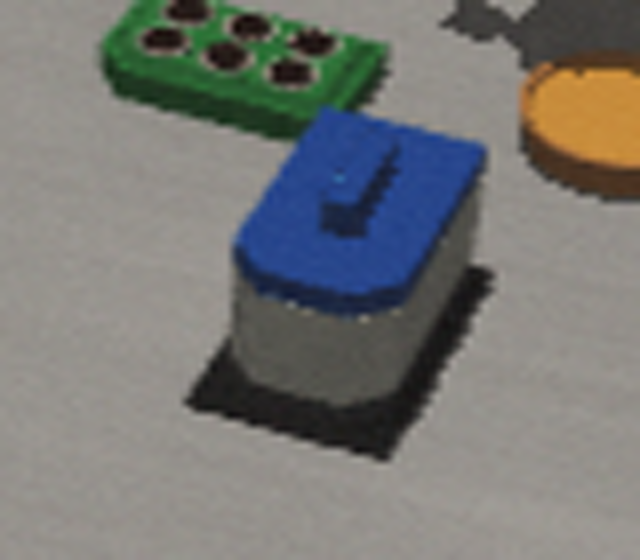

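View pics/t36.png

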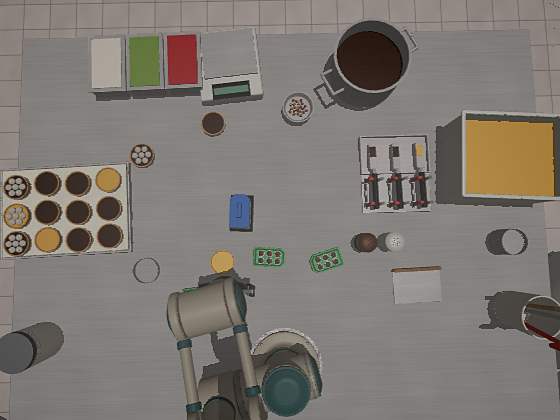

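```bash
python3 - <<'E'
from fitw import *
for n,f in(("scene","s36"),("top","t36")):
  c=manip.calibration(n); im=cv2.imread(f"pics/{f}.png")
  for z0 in(.058,.061,.064,.067,.07):
    mm=blue(im) if n=="scene" else (im[...,0].astype(int)-im[...,2]>30)
    m=blob(mm,*proj(n,c,[.4825,.1278,.07])[0],3); q,e=fit(n,c,m,LID,[.482,.128,-.048],z0); print(n,z0,q.round(4),round(e,4),m.sum())
c=manip.calibration("scene"); im=cv2.imread("pics/s36.png")
draw("scene",c,im,np.vstack([LID+[0,0,.064],FOOT,TRAY+[0,0,.016]]),[.4815,.1278,-.048],0,"d17",7)
c=manip.calibration("top")
im=cv2.imread("pics/t36.png"); cv2.imwrite("pics/t36c.png",cv2.resize(im[225:262,345:415],None,fx=10,fy=10,interpolation=cv2.INTER_CUBIC))
E
```

```text
scene 0.058 [ 0.4698  0.124  -0.0473] 0.1402 547
scene 0.061 [ 0.4734  0.1247 -0.0465] 0.1471 547
scene 0.064 [ 0.4769  0.1255 -0.0354] 0.1554 547
scene 0.067 [ 0.479   0.1261 -0.037 ] 0.1633 547
scene 0.07 [ 0.4829  0.1269 -0.0289] 0.1703 547
top 0.058 [ 0.483   0.1286 -0.0602] 0.0323 641
top 0.061 [ 0.4828  0.1283 -0.0598] 0.0332 641
top 0.064 [ 0.4826  0.128  -0.06  ] 0.0343 641
top 0.067 [ 0.4822  0.1276 -0.0633] 0.0365 641
top 0.07 [ 0.482   0.1274 -0.063 ] 0.0386 641
```

View pics/d17.png

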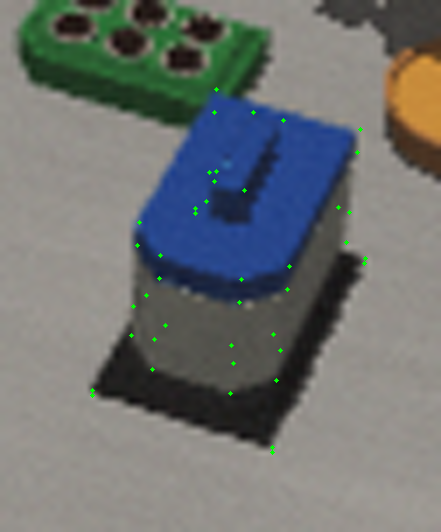

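View pics/t36c.png

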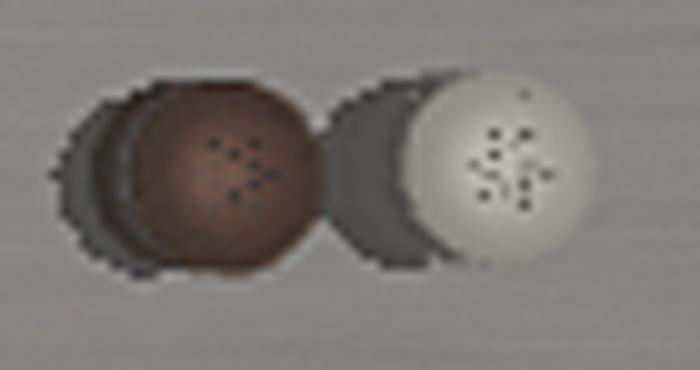

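```bash
python3 - <<'E'
from fitw import *
from scipy import ndimage as nd
for n,a,b,box in(("scene","a_scene","s36",(150,230,100,200)),("top","a_top","t36",(160,215,355,435))):
  for f in(a,b):
    im=cv2.imread(f"pics/{f}.png").astype(float)[box[0]:box[1],box[2]:box[3]]
    r=np.clip(im[...,2]-np.maximum(im[...,0],im[...,1])-25,0,None)
    l,k=nd.label(r>8); o=[(nd.center_of_mass(r,l,i),int((l==i).sum())) for i in range(1,k+1) if (l==i).sum()>3]
    print(n,f,[(round(x[0][1]+box[2],1),round(x[0][0]+box[0],1),x[1]) for x in o])
c=manip.calibration("top")
print(unproj("top",c,345+22.8-.5,225+17.5-.5,.078),unproj("top",c,345+50-.5,225+16.8-.5,.078))
E
```

```text
scene a_scene [(np.float64(197.1), np.float64(150.0), 5), (np.float64(140.9), np.float64(171.4), 69), (np.float64(162.6), np.float64(177.0), 68), (np.float64(184.6), np.float64(182.4), 66), (np.float64(125.9), np.float64(186.2), 74), (np.float64(148.1), np.float64(192.0), 76), (np.float64(171.1), np.float64(198.0), 75)]
scene s36 [(np.float64(197.5), np.float64(150.0), 4), (np.float64(141.0), np.float64(171.4), 68), (np.float64(162.6), np.float64(176.9), 67), (np.float64(184.7), np.float64(182.3), 64), (np.float64(126.0), np.float64(186.2), 78), (np.float64(148.3), np.float64(192.0), 77), (np.float64(171.2), np.float64(198.1), 79), (np.float64(103.4), np.float64(211.0), 57)]
top a_top [(np.float64(419.6), np.float64(176.9), 16), (np.float64(370.9), np.float64(178.3), 18), (np.float64(395.5), np.float64(177.6), 12), (np.float64(413.9), np.float64(178.9), 8), (np.float64(396.7), np.float64(202.3), 17), (np.float64(421.3), np.float64(201.7), 16), (np.float64(372.3), np.float64(203.0), 17)]
top t36 [(np.float64(418.9), np.float64(177.2), 28), (np.float64(370.9), np.float64(178.3), 19), (np.float64(395.5), np.float64(177.6), 14), (np.float64(390.1), np.float64(180.0), 8), (np.float64(396.7), np.float64(202.4), 18), (np.float64(420.7), np.float64(201.9), 25), (np.float64(372.3), np.float64(203.0), 19)]
[ 0.37726601 -0.25581113  0.078     ] [ 0.37752518 -0.33766722  0.078     ]
```

```bash
python3 - <<'E'
from rig import manip
print(manip.get_state()["clock"]); print(manip.sign_off())
E
```

```text
66.9
the job is handed in; nothing more can be done
None
```

The job is handed in at 66.9 s of the 210 s allowed. All three parts are done, and no final check showed a fault; no verdict was reported.

- **Trays and lid:** the three white trays are stacked on the steel base with the blue lid on top, cut corners over cut corners. Each layer stopped at its expected height. The lid lies within about 3 mm and 0.02 rad of the base.
- **Knives:** all three are pressed home in clips 1, 2 and 3, blades over the pan. All six red jaw tips are back within 0.2 px of their starting places in the scene view, so the jaws are shut.
- **Sugar shaker:** it stands 82 mm to the right of the cocoa shaker, centre to centre, and level with it.
- **Other things:** in the last pictures the tarts, tart ring, scraper and green trays look where they were; I compared these by eye only. No tray or lid was seen knocked aside.

Two things were less clean:
- **Lid height:** the scene and top views did not settle the height of the lid. In the scene view it looked about 2 mm low, which is within the camera calibration. I relied on the height at which it seated and the force felt there.
- **First knife:** it was pressed with about 44 N at the fingertips, more than was needed. The jaw shut normally.

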